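# Unlock and open the purge-gas valve

## Task

The purge-gas valve on the sloping panel is locked shut by a stuck pin beside its handle. Work the pin out by twisting it to and fro in its bore, about 25 degrees to one side and then the same to the other, while you pull. Lay it gently in the aluminium tray and swing the valve handle fully open against its stop. Leave the small bleed valve, the vials and the beaker alone.

Things in the scene. Friction and masses are not known exactly. Their poses are not given: they have to be found in the camera images.
- panel: White panel, 180 x 280 mm, on a fixed stand. Origin: middle of its top face, 110 mm above the bench. Axes: x up the slope, y level along the panel, z square out of the face; z leans 33 degrees off vertical towards the low edge. A straight steel gas pipe (top 20 mm above the face) runs along y at x = 20 mm; a gauge (48 mm across, 17 mm high) sits at x 64, y 60 mm.
- tube (a point): Middle of a fixed 18 mm steel tube that crosses level above the panel, parallel to panel y, 190 mm above and 32 mm behind the pin's head. A tool held upright over the pin meets it; one held square to the panel clears it.
- bore (a point): Mouth of the lock pin's 11 mm bore in the panel face, at panel x -30, y 16 mm; the bore is square to the face and 26 mm deep.
- lock_pin: Steel lock pin, 105 mm long, 70 g, standing in the bore square to the panel, beside the valve handle, blocking it. Origin: centre of its lower tip; z runs to the head. Shank 8 to 10 mm thick; head a flat block 34 mm (pin x) by 12 (pin y) by 24 (pin z, 81 to 105 mm from the tip). At the start the tip is on the bore's bottom and pin x, y lie along panel x, y.
- pin_head (a point): Centre of the pin's head, 93 mm from its tip; 67 mm above the panel face at the start (head underside 55 mm). The pin is stuck: its first 8 mm of travel resist a straight pull by about 10 to 25 N, or a twist by about 0.1 N m, and twisting eases the pull; after that it slides freely.
- valve (a joint): Quarter-turn ball valve handle, rad: 0 = shut (handle across the pipe, pointing down the slope), 1.57 = fully open at the hard stop (along the pipe, pointing to panel +y). Grows clockwise seen facing the panel. Pivot: panel x 20, y 0, axis panel z. Stays where left; about 0.3 N m to turn. Starts at 0 to 0.04; with the pin in place it cannot pass about 0.1.
- handle_grip (a point): Point on the handle's black sleeve, 75 mm from the pivot, mid-height (39 mm above the face). The sleeve is 18 mm wide, 14 mm thick (32 to 46 mm above the face) and spans 35 to 97 mm from the pivot.
- bleed (a joint): Small butterfly handle (50 x 14 mm, 21 to 33 mm above the face) of the bleed valve at panel x 20, y -90 mm, rad, 0 at the start. To be left alone.
- tray: Shallow open aluminium tray, fixed, 250 (x) by 180 (y) mm, 22 mm high, walls 3 mm, floor about 3 mm thick. Origin: centre of its underside.
- vial_a: Sample vial with white cap, 28 mm across, 60 mm tall, standing loose near the stand; origin: centre of its underside. Bystander.
- vial_b: Sample vial with white cap, 28 mm across, 60 mm tall, standing loose near the stand; origin: centre of its underside. Bystander.
- vial_c: Sample vial with white cap, 28 mm across, 60 mm tall, standing loose near the tray; origin: centre of its underside. Bystander.
- vial_d: Sample vial with white cap, 28 mm across, 60 mm tall, standing loose near the tray; origin: centre of its underside. Bystander.
- jar_a: Dark vial with black cap, 28 mm across, 60 mm tall, standing loose near the tray; origin: centre of its underside. Bystander.
- jar_b: Dark vial with black cap, 28 mm across, 60 mm tall, standing loose near the tray; origin: centre of its underside. Bystander.
- beaker: Clear plastic beaker, 60 mm across, 70 mm tall, standing loose near the stand; origin: centre of its underside. Bystander.

How it is judged:
On the way, in this order (a step that is already met when the one before it is completed fails the run):
1. the pin is twisted at least 0.3 rad to one side, its tip still in the bore (angle between the x axis of lock_pin and the x axis of panel, either way round above 0.3 rad and z of lock_pin in the frame of panel below -0.004 m).
2. the pin is twisted back through straight (within 0.12 rad), its tip still in the bore (angle between the x axis of lock_pin and the x axis of panel, either way round below 0.12 rad and z of lock_pin in the frame of panel below -0.004 m).
3. the pin is twisted at least 0.3 rad again (the other side or the same), its tip still in the bore (all of step 1).
4. the pin is pulled right out of the bore (distance between lock_pin and bore above 0.03 m), for 0.1 s.
5. the valve handle is swung fully open (value of joint valve above 1.49 rad), for 0.1 s.
At the end, for the whole second after the job is handed in: The valve handle is at its open stop (joint above 1.49 rad), and the pin lies at rest in the tray: tip and head centre both inside its outline and lower than 50 mm (value of joint valve above 1.49 rad and x of lock_pin in the frame of tray between -0.124 and 0.124 m and y of lock_pin in the frame of tray between -0.089 and 0.089 m and x of pin_head in the frame of tray between -0.124 and 0.124 m and y of pin_head in the frame of tray between -0.089 and 0.089 m and height (world z) of each of lock_pin, pin_head below 0.05 m and linear speed of lock_pin below 0.03 m/s); the robot touches nothing.
It fails at once if the pin is let go with its tip more than 50 mm above the bench, away from its bore (height (world z) of lock_pin above 0.05 m and distance between lock_pin and bore above 0.08 m and contact force between the fingers and lock_pin below 0.02 N).
It fails at once if the bleed valve is turned more than 0.25 rad (value of joint bleed above 0.25 rad or value of joint bleed below -0.25 rad).
It fails at once if a vial or the beaker is knocked over or pushed more than 40 mm (distance of any of vial_a, vial_b, vial_c, vial_d, jar_a, jar_b, beaker from where it was at the start of the episode above 0.04 m or angle between any of vial_a, vial_b, vial_c, vial_d, jar_a, jar_b, beaker's own z axis and vertical above 0.5 rad).
It also fails if it takes over 67 s, if anything falls off the work surface, if the arm or the gripper's body presses on something with over 40 N, if the wrist force passes 120 N, or if a joint passes its speed limit or range.

## Robot

A 7-joint arm with a two-finger parallel gripper is mounted at the origin on the work surface. World frame = base frame: x ahead of the robot, y to its left, z up, the work surface at z = 0. Lengths are in m, angles in rad, forces in N, time in s.
With the tool pointing down it reaches from about 0.425 to 1.025 m from the base axis. Payload 9.4 kg.
Tool frame: the origin (TCP) lies midway between the tips of the shut fingers; the grasp point (between the pads) lies 19 mm behind it; y points along the fingers, z is the direction in which the jaws open and shut, and the axes are right-handed (so a half turn about y gives the same grasp; the last joint's range is limited). The gripper opens to 85 mm and grips with 20 to 120 N. Pads are 22 mm wide; open, the fingers measure 114 mm over their backs; the gripper's body (76 mm by 85 mm) begins 54 mm behind the grasp point. The pads swing forward as they close: fully open they stand 13 mm farther back than shut.
Start: joints at [-1.179, 0.599, -0.003, 1.599, 0.002, 0.943, -0.08], TCP at [0.328, 0.647, 0.231] pointing down, gripper open.
Joint ranges: [-2.57, 2.57], [-0.35, 1.97], [-1.29, 1.29], [0.11, 2.56], [-1.05, 4.19], [0.11, 1.86], [-2.63, 2.63]. Speed limits (rad/s): [2.22, 2.22, 3.01, 3.01, 3.14, 3.14, 3.14].

## Interface

Orientations are given as a 3x3 rotation matrix whose columns are the frame's x, y, z axes.
In Python, from cell import env, eyes, job gives the robot as it stands.
- The arm moves only by the tool drive_tool, never from a script. Its argument "motion" is a list of rows, each an object of numbers: "dx", "dy", "dz": the shift along the world's x, y, z in m; "turn": the turn about the world's z in degrees; "fingers": the opening, from -1 (shut) to 1 (fully open). In form: [{"dx": .., "dy": .., "dz": .., "turn": .., "fingers": ..}, ...]. A call has 1 to 10 rows; each row is the pose to reach, as a shift and turn from the pose commanded when the call began; what a row does not reach only later rows make up. A row lasts 1/8 s, in which the tool goes at most 62.5 mm and 10.7 degrees, less where a joint would pass 70% of its speed; a pose out of reach is approached as far as the arm can. A call with a gripper value outside its range is refused whole. The fingers move at their own pace and stop on an object; "force" is the grip in N (left out, the last holds). Time passes only in rows, so rows that repeat a pose let the fingers close. It gives the time, the measured TCP pose, the force and the opening at its end, in the units of the state.
- env.state(): the state, without advancing time (a new reading comes with each control period).
- eyes.snapshot(name): name is "scene" or "top" or "wrist"; returns a dict with "pixels" (480x640x3 uint8, red, green, blue), "intrinsics" (3x3 intrinsics, pixels), "k1" (the pictures are not rectified: a ray, as slopes to the right and down, at radius r is drawn at 1 + k1 r^2 times it, then the intrinsics apply), "xyz" and "attitude" of the camera in the world. Camera axes: x right, y down, z forward; pixel columns grow to the right and rows downward; lengths in m; the calibration is good to about 2 mm. A picture is of the moment at which its call begins. There is no depth.
- job.close_job(): hands the job in, once; it reports no verdict.
The state is a dict: "t": time; "joint_pos": joint angles; "joint_vel": joint speeds; "joint_efforts": joint torques, N m; "position": TCP position; "orientation": TCP orientation; "contact_force": force on the tool from outside, world axes, zero at the start; "wrist_torque": the same for the moment, N m; "width": opening from 0.0 (shut) to 1.0 (fully open).
Only numpy, scipy, OpenCV 4.12 (cv2) and the standard library are available. Lean on these libraries where they do the work, as an engineer would, in place of code of your own. Each camera call takes 0.05 s, during which the arm holds its last target.

## Working session

There is one attempt and no reset: what is moved stays moved. The work goes in short steps, Python scripts to look and compute and a tool call to move; the robot and the scene stay as the last step left them, time stands still between calls to the robot, and variables do not carry over. Pictures are saved under pics/ and viewed, and the job is handed in when it is done.

Besides the shell and the picture viewer there is one more tool, called after "Call:" by a JSON object that holds its "fn" and its "kwargs". drive_tool: Moves the arm, as the interface text tells. Its arguments: {"type":"object","properties":{"motion":{"type":"array"},"force":{"type":"number"}},"required":["motion"]}

```bash
ls -la; mkdir -p pics; python3 - <<'E'
from cell import env, eyes, job
import cv2,numpy as np
s=env.state(); print({k:np.round(v,4).tolist() for k,v in s.items()})
for n in ["scene","top","wrist"]:
    d=eyes.snapshot(n); cv2.imwrite(f"pics/{n}0.png",d["pixels"][:,:,::-1]); print(n,d["intrinsics"],d["k1"],d["xyz"],d["attitude"])
    np.savez(f"pics/{n}0.npz",**{k:d[k] for k in d})
E
```

```text
total 12
drwxr-xr-x  3 agent agent 4096 Dec  7 02:36 .
drwxr-xr-x 23 root  root  4096 Dec  7 02:36 ..
drwxr-xr-x  2 agent agent 4096 Dec  7 02:36 pics
{'t': 0.0, 'joint_pos': [-1.1787, 0.6001, -0.0026, 1.6001, 0.0018, 0.9429, -0.0798], 'joint_vel': [-0.0002, -0.0009, -0.001, 0.0001, -0.0001, -0.0006, 0.0004], 'joint_efforts': [-0.003, -77.6458, 1.5635, -25.7993, 0.0123, 0.0094, -0.0], 'position': [0.3273, 0.6464, 0.2304], 'orientation': [[0.8922, -0.0006, 0.4517], [-0.4517, -0.0014, 0.8922], [0.0001, -1.0, -0.0016]], 'contact_force': [0.3751, -0.2413, 0.0499], 'wrist_torque': [-0.0126, 0.0058, -0.0066], 'width': 1.0014}
scene [[490.72956382   0.         315.85096028]
 [  0.         490.72956382 239.68286135]
 [  0.           0.           1.        ]] 0.03564737969113034 [1.31532405 0.0613593  1.02619047] [[-0.10307972  0.75769826 -0.64441285]
 [ 0.99452684  0.06740026 -0.07983467]
 [-0.017057   -0.64911521 -0.76049885]]
top [[535.69401417   0.         328.8046057 ]
 [  0.         535.69401417 237.4459764 ]
 [  0.           0.           1.        ]] 0.023484008477894506 [ 0.43159142 -0.03226207  1.47669868] [[-0.01809111 -0.98936887  0.14429811]
 [-0.99978127  0.01638603 -0.01299619]
 [ 0.01049355 -0.14450167 -0.98944891]]
wrist [[345.71060762   0.         320.79367955]
 [  0.         345.71060762 242.15167649]
 [  0.           0.           1.        ]] -0.03242369433141026 [0.25778924 0.68221489 0.37198653] [[ 4.52438898e-01  8.49512854e-01  2.71342874e-01]
 [ 8.91794899e-01 -4.30663397e-01 -1.38675507e-01]
 [-9.49182062e-04  3.04724385e-01 -9.52440102e-01]]
```

View pics/scene0.png

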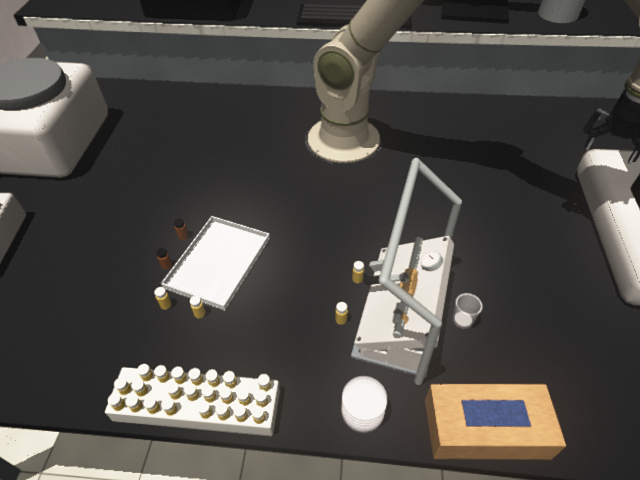

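View pics/top0.png

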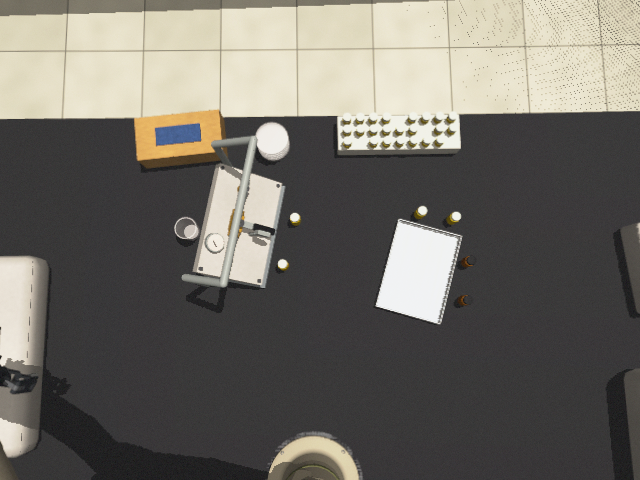

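View pics/wrist0.png

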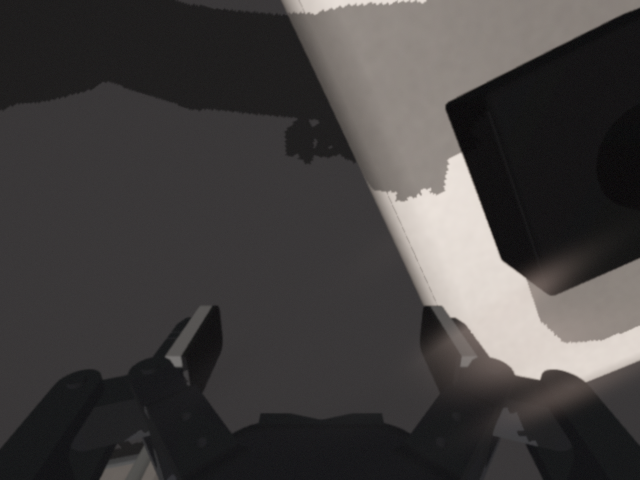

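```bash
python3 - <<'E'
import cv2
a=cv2.imread("pics/scene0.png");b=cv2.imread("pics/top0.png")
cv2.imwrite("pics/sz.png",cv2.resize(a[150:390,320:500],None,fx=3,fy=2.5*1,interpolation=cv2.INTER_CUBIC) if 0 else cv2.resize(a[150:350,340:500],(800,1000),interpolation=cv2.INTER_CUBIC)[:600])
cv2.imwrite("pics/sz2.png",cv2.resize(a[230:390,340:500],(600,600),interpolation=cv2.INTER_CUBIC))
cv2.imwrite("pics/tz.png",cv2.resize(b[150:300,170:320],(600,600),interpolation=cv2.INTER_CUBIC))
E
```

```text
(no output)
```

View pics/sz2.png

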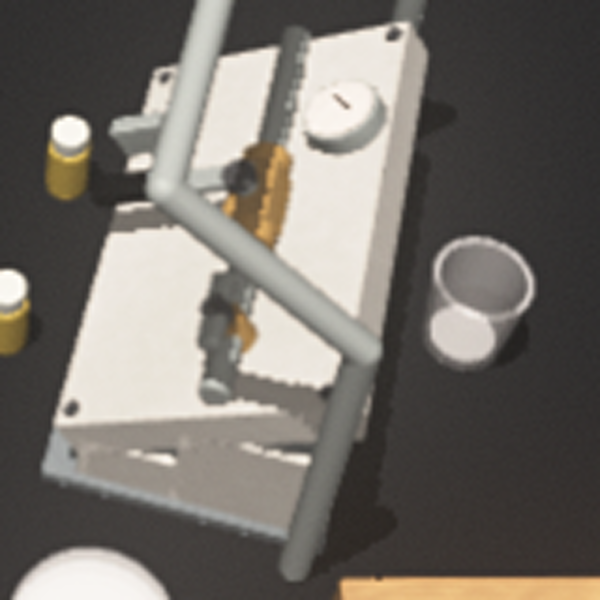

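View pics/tz.png

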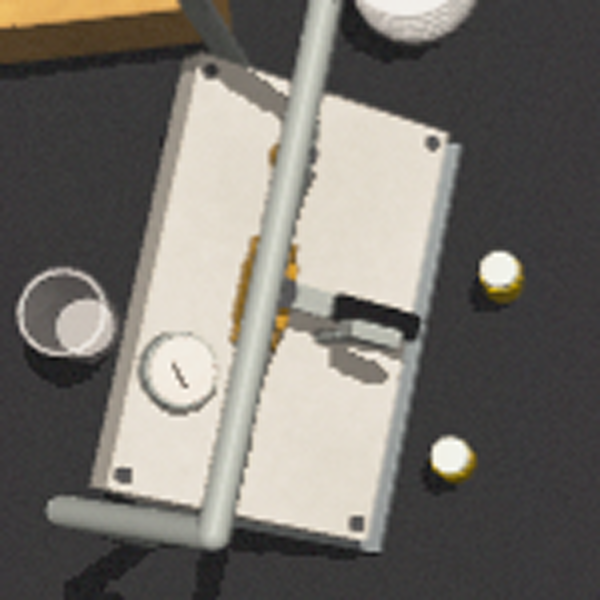

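```bash
cat > h.py <<'E'
import numpy as np, cv2
def rays(d,uv):
    uv=np.array(uv,float).reshape(-1,1,2)
    p=cv2.undistortPoints(uv,np.array(d["intrinsics"],float),np.array([float(d["k1"]),0,0,0])).reshape(-1,2)
    r=np.c_[p,np.ones(len(p))]@np.array(d["attitude"]).T
    return np.array(d["xyz"]),r/np.linalg.norm(r,axis=1,keepdims=True)
def plane(d,uv,p0,n):
    o,r=rays(d,uv); return o+r*((np.array(p0)-o)@n/(r@n))[:,None]
def tri(d1,uv1,d2,uv2):
    o1,r1=rays(d1,uv1);o2,r2=rays(d2,uv2)
    out=[];g=[]
    for a,b in zip(r1,r2):
        A=np.c_[a,-b];t=np.linalg.lstsq(A,o2-o1,rcond=None)[0]
        p,q=o1+a*t[0],o2+b*t[1];out.append((p+q)/2);g.append(np.linalg.norm(p-q))
    return np.array(out),np.array(g)
def proj(d,P):
    R=np.array(d["attitude"]);P=np.array(P,float).reshape(-1,3)
    q=(P-np.array(d["xyz"]))@R
    return cv2.projectPoints(q,np.zeros(3),np.zeros(3),np.array(d["intrinsics"],float),np.array([float(d["k1"]),0,0,0]))[0].reshape(-1,2)
def panelR(psi):
    a=np.radians(33);h=np.array([np.cos(psi),np.sin(psi),0]);z=np.array([0,0,1.])
    x=np.cos(a)*h+np.sin(a)*z;n=-np.sin(a)*h+np.cos(a)*z
    return np.c_[x,np.cross(n,x),n]
def load(n): return dict(np.load(f"pics/{n}.npz"))
E
python3 - <<'E'
from h import *
t=load("top0");s=load("scene0")
uv=np.array([(211,70),(433,143),(357,523),(123,475)])/4.0+[170,150]-0.4
# order: (+x,-y),( -x,-y),(-x,+y),(+x,+y)
psi=np.radians(100);
c=plane(t,uv.mean(0),[0,0,.11],np.array([0,0,1.]))[0]
for i in range(20):
    R=panelR(psi);P=plane(t,uv,c,R[:,2])
    ey=(P[2]+P[3]-P[0]-P[1]);ex=(P[0]+P[3]-P[1]-P[2])
    yaw=np.arctan2(ey[1],ey[0])+np.pi/2 # y=horizontal ; h = y rotated +90?
    c=P.mean(0);c=plane(t,proj(t,[c]),[0,0,.11],np.array([0,0,1.]))[0]
    # y axis direction for psi: 
    y=R[:,1]; cur=np.arctan2(y[1],y[0]); psi+= (np.arctan2(ey[1],ey[0])-cur+np.pi)%(2*np.pi)-np.pi
print(np.degrees(psi),c,R); print(np.round((P-c)@panelR(psi),4))
R=panelR(psi)
print("scene proj", proj(s,P))
np.savez("panel.npz",R=R,c=c)
L=lambda *p:c+R@np.array(p)
for nm,p in dict(head=(-.03,.016,.067),bore=(-.03,.016,0),grip=(-.055,0,.039),gauge=(.064,.06,.017),bleed=(.02,-.09,.033),ce=(-.09,.14,0)).items():
    print(nm,L(*p),proj(t,[L(*p)])[0],proj(s,[L(*p)])[0])
h=L(-.03,.016,.067);print("tube",h+[0,0,.19]+.032*np.array([np.cos(psi),np.sin(psi),0]))
E
```

```text
78.68675427853526 [0.66749394 0.17606262 0.11      ] [[ 1.64524386e-01 -9.80569333e-01 -1.06843386e-01]
 [ 8.22374640e-01  1.96172839e-01 -5.34056335e-01]
 [ 5.44639035e-01  1.38777878e-17  8.38670568e-01]]
[[ 0.081  -0.1309 -0.    ]
 [-0.081  -0.1299 -0.    ]
 [-0.081   0.1301 -0.    ]
 [ 0.081   0.1306 -0.    ]]
scene proj [[427.62128018 336.96290996]
 [358.90443899 340.71445465]
 [383.9201227  251.89921397]
 [445.23208004 240.63884749]]
head [0.63971059 0.11874837 0.14985176] [261.39767527 232.76986609] [379.25326672 266.89476322]
bore [0.6468691  0.15453015 0.09366083] [250.09897135 233.58011995] [392.84217324 285.28282785]
grip [0.6542782  0.11000382 0.11275301] [266.44409915 229.33099654] [373.9417865  281.60504075]
gauge [0.617373   0.23138601 0.1591143 ] [215.34419968 241.85333084] [430.6690522  260.08370495]
bleed [0.75550983 0.1572307  0.14856891] [246.22337458 187.9351643 ] [396.7876044  312.88683633]
ce [0.51540704 0.1295131  0.06098249] [261.13476215 284.67096388] [381.64917619 249.56210549]
tube [0.64598812 0.15012659 0.33985176]
```

Call:
{"fn": "drive_tool", "kwargs": {"motion": [{"dz":0.06},{"dz":0.12},{"dz":0.18},{"dz":0.25},{"dz":0.25,"dx":0.03,"dy":-0.05,"turn":-10},{"dz":0.25,"dx":0.06,"dy":-0.1,"turn":-20},{"dz":0.25,"dx":0.09,"dy":-0.15,"turn":-30},{"dz":0.25,"dx":0.12,"dy":-0.2,"turn":-40},{"dz":0.25,"dx":0.15,"dy":-0.25,"turn":-50},{"dz":0.25,"dx":0.18,"dy":-0.3,"turn":-60}]}}

```text
invalid input at $.motion[0]: expected keys dx, dy, dz, turn, fingers
```

Call:
{"fn": "drive_tool", "kwargs": {"motion": [{"dx":0.02,"dy":-0.06,"turn":-7},{"dx":0.04,"dy":-0.12,"turn":-14.4},{"dx":0.06,"dy":-0.18,"turn":-14.4},{"dx":0.08,"dy":-0.24,"turn":-14.4},{"dx":0.1,"dy":-0.3,"turn":-14.4},{"dx":0.12,"dy":-0.35,"turn":-14.4},{"dx":0.12,"dy":-0.38,"turn":-14.4},{"dx":0.12,"dy":-0.38,"dz":-0.05,"turn":-14.4},{"dx":0.12,"dy":-0.38,"dz":-0.1,"turn":-14.4}]}}

```text
invalid input at $.motion[0]: expected keys dx, dy, dz, turn, fingers
```

All keys are needed in each row.

Call:
{"fn": "drive_tool", "kwargs": {"motion": [{"dx":0,"dy":0,"dz":0.06,"turn":0,"fingers":1},{"dx":0,"dy":0,"dz":0.12,"turn":0,"fingers":1},{"dx":0,"dy":0,"dz":0.18,"turn":0,"fingers":1},{"dx":0,"dy":0,"dz":0.25,"turn":0,"fingers":1},{"dx":0.03,"dy":-0.05,"dz":0.25,"turn":-10,"fingers":1},{"dx":0.06,"dy":-0.1,"dz":0.25,"turn":-20,"fingers":1},{"dx":0.09,"dy":-0.15,"dz":0.25,"turn":-30,"fingers":1},{"dx":0.12,"dy":-0.2,"dz":0.25,"turn":-40,"fingers":1},{"dx":0.15,"dy":-0.25,"dz":0.25,"turn":-50,"fingers":1},{"dx":0.18,"dy":-0.3,"dz":0.25,"turn":-60,"fingers":1}]}}

```text
t: 1.4
position: [0.5081, 0.3449, 0.4812]
orientation: [[0.049, -0.0, 0.999], [-0.999, -0.0, 0.049], [-0.0, -1.0, -0.0]]
contact_force: [0.7, -0.0, -1.3]
width: 0.999
```

Call:
{"fn": "drive_tool", "kwargs": {"motion": [{"dx":0.02,"dy":-0.06,"dz":0,"turn":-7,"fingers":1},{"dx":0.04,"dy":-0.12,"dz":0,"turn":-14.4,"fingers":1},{"dx":0.06,"dy":-0.18,"dz":0,"turn":-14.4,"fingers":1},{"dx":0.08,"dy":-0.24,"dz":0,"turn":-14.4,"fingers":1},{"dx":0.1,"dy":-0.3,"dz":0,"turn":-14.4,"fingers":1},{"dx":0.12,"dy":-0.35,"dz":0,"turn":-14.4,"fingers":1},{"dx":0.12,"dy":-0.38,"dz":-0.05,"turn":-14.4,"fingers":1},{"dx":0.12,"dy":-0.38,"dz":-0.1,"turn":-14.4,"fingers":1},{"dx":0.12,"dy":-0.38,"dz":-0.1,"turn":-14.4,"fingers":1}]}}

```text
t: 2.52
position: [0.6257, -0.0329, 0.3781]
orientation: [[-0.196, -0.007, 0.981], [-0.981, -0.0, -0.196], [0.001, -1.0, -0.007]]
contact_force: [-0.5, 0.5, 0.7]
width: 1.0
```

```bash
cat > snap.py <<'E'
import sys
from cell import env, eyes, job
import cv2,numpy as np
tag=sys.argv[1]
for n in sys.argv[2:]:
    d=eyes.snapshot(n); cv2.imwrite(f"pics/{n}{tag}.png",d["pixels"][:,:,::-1]); np.savez(f"pics/{n}{tag}.npz",**{k:d[k] for k in d})
s=env.state(); print({k:np.round(v,4).tolist() for k,v in s.items() if k in("t","joint_pos","position","orientation","contact_force","width")})
E
python3 snap.py 1 scene top wrist
```

```text
{'t': 2.675, 'joint_pos': [-0.3753, 0.3751, 0.4898, 1.6626, -0.1903, 1.149, -0.0322], 'position': [0.6286, -0.0329, 0.3833], 'orientation': [[-0.1945, 0.0025, 0.9809], [-0.9809, 0.0, -0.1945], [-0.0005, -1.0, 0.0024]], 'contact_force': [0.1777, 0.3648, 1.1156], 'width': 0.9986}
```

View pics/scene1.png

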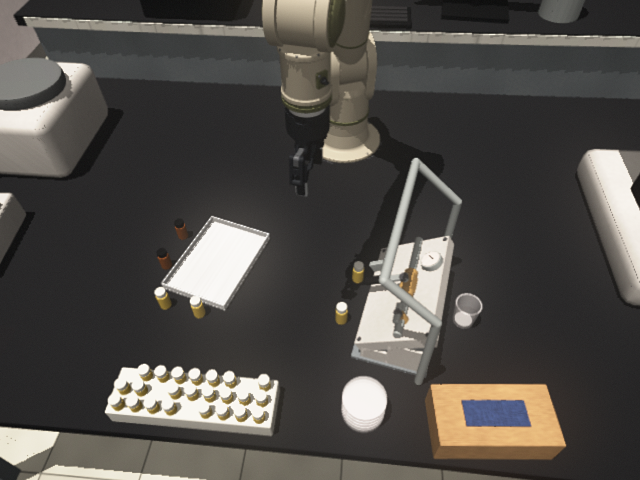

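View pics/top1.png

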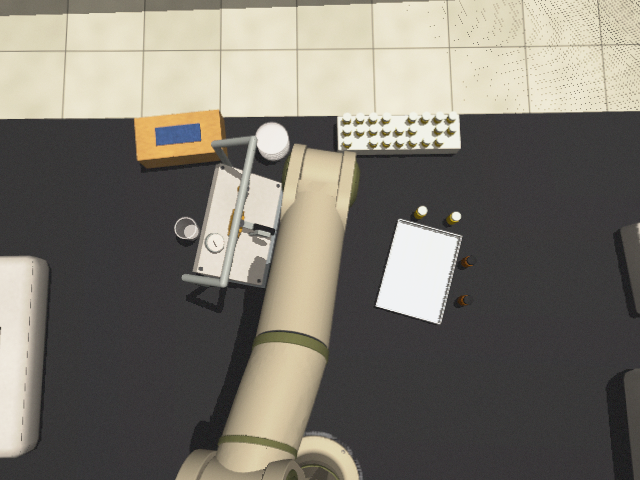

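View pics/wrist1.png

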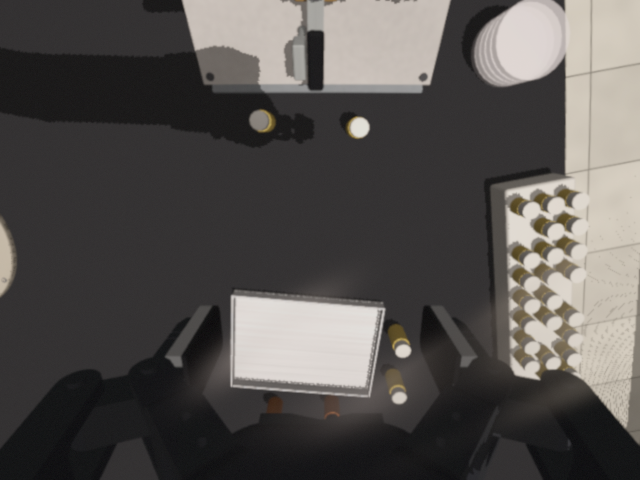

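```bash
python3 - <<'E'
import cv2
from h import *
a=cv2.imread("pics/scene1.png")
c=a[0:210,220:400]
c=cv2.convertScaleAbs(c,alpha=1.5,beta=20)
cv2.imwrite("pics/sz3.png",cv2.resize(c,(514,600),interpolation=cv2.INTER_CUBIC))
s=load("scene1")
t=np.array([.6286,-.0329,.3833])
for k in [0,.05,.1,.15,.2,.25,.3]:
    p=t+[0,0,k]; q=proj(s,[p,p+[0,.05,0],p-[0,.05,0]]); print(k,((q-[220,0])*2.857).round(0).tolist())
E
```

```text
0 [[256.0, 521.0], [330.0, 526.0], [182.0, 517.0]]
0.05 [[254.0, 464.0], [332.0, 468.0], [177.0, 460.0]]
0.1 [[252.0, 401.0], [333.0, 405.0], [171.0, 397.0]]
0.15 [[249.0, 333.0], [334.0, 337.0], [165.0, 328.0]]
0.2 [[246.0, 257.0], [336.0, 261.0], [158.0, 253.0]]
0.25 [[243.0, 174.0], [337.0, 177.0], [150.0, 170.0]]
0.3 [[240.0, 81.0], [339.0, 84.0], [142.0, 78.0]]
```

View pics/sz3.png

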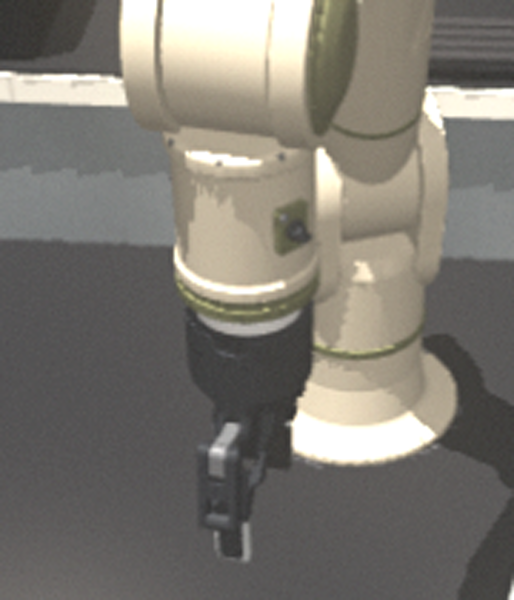

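Call:
{"fn": "drive_tool", "kwargs": {"motion": [{"dx":0,"dy":0,"dz":-0.06,"turn":0,"fingers":1},{"dx":0,"dy":0.02,"dz":-0.12,"turn":0,"fingers":0.5},{"dx":0,"dy":0.05,"dz":-0.18,"turn":0,"fingers":0},{"dx":0,"dy":0.083,"dz":-0.22,"turn":0,"fingers":0},{"dx":0,"dy":0.083,"dz":-0.22,"turn":0,"fingers":0},{"dx":0,"dy":0.083,"dz":-0.22,"turn":0,"fingers":0}]}}

```text
t: 3.42
position: [0.6293, 0.0497, 0.1632]
orientation: [[-0.195, 0.003, 0.981], [-0.981, -0.0, -0.195], [-0.0, -1.0, 0.003]]
contact_force: [0.5, -0.2, 0.4]
width: 0.504
```

```bash
python3 snap.py 2 wrist scene
```

```text
{'t': 3.525, 'joint_pos': [-0.4208, 0.5914, 0.3858, 1.904, -0.3296, 0.7043, -0.0389], 'position': [0.6291, 0.0488, 0.1636], 'orientation': [[-0.1962, 0.0038, 0.9806], [-0.9806, 0.0001, -0.1962], [-0.0008, -1.0, 0.0037]], 'contact_force': [0.8032, -0.6111, -0.4345], 'width': 0.4969}
```

View pics/wrist2.png

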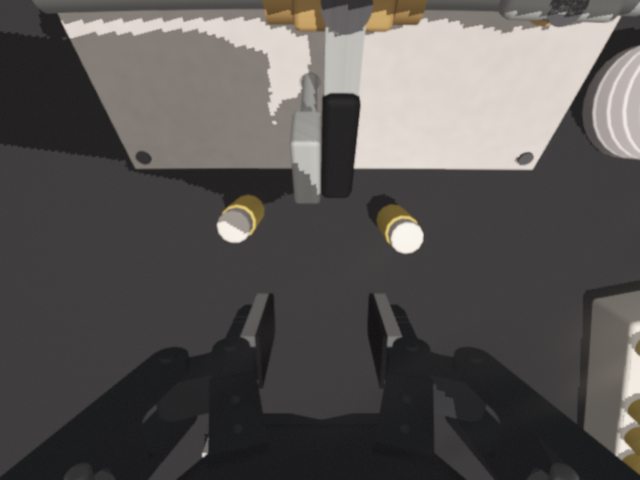

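View pics/scene2.png

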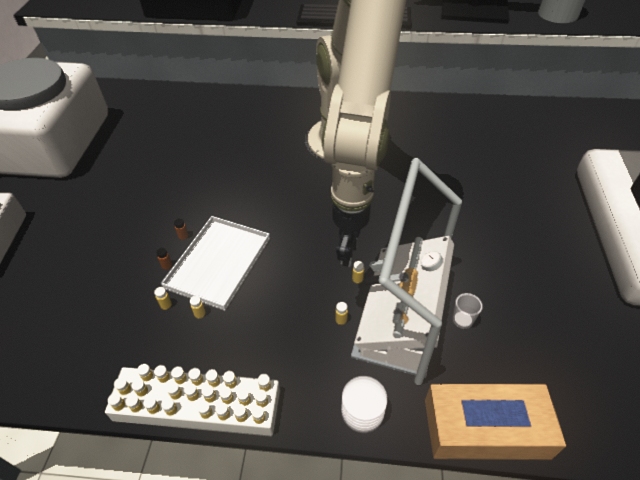

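```bash
python3 - <<'E'
from h import *
w=load("wrist2");d=np.load("panel.npz");R,c=d["R"],d["c"]
L=lambda *p:c+R@np.array(p)
for z in(.055,.079):
  for x in(-.047,-.013):
    for y in(.010,.022):
      print(x,y,z,proj(w,[L(x,y,z)])[0].round(1))
print("sleeve end",[proj(w,[L(-.077,y,.046)])[0].round(1) for y in(-.009,.009)])
print("screw",proj(w,[L(-.081,.13,0),L(-.081,-.13,0)]).round(1))
im=cv2.imread("pics/wrist2.png");cv2.imwrite("pics/wz2.png",cv2.resize(im[60:220,240:400],(640,640),interpolation=cv2.INTER_CUBIC)[:600])
E
```

```text
-0.047 0.01 0.055 [326.5 166.7]
-0.047 0.022 0.055 [302.3 166.7]
-0.013 0.01 0.055 [327.7 102.1]
-0.013 0.022 0.055 [299.2 102.1]
-0.047 0.01 0.079 [327.2 200.5]
-0.047 0.022 0.079 [300.6 200.5]
-0.013 0.01 0.079 [328.7 134.8]
-0.013 0.022 0.079 [296.7 134.8]
sleeve end [array([358.4, 198.4]), array([327.3, 198.4])]
screw [[147.5 156. ]
 [529.9 156.6]]
```

View pics/wz2.png

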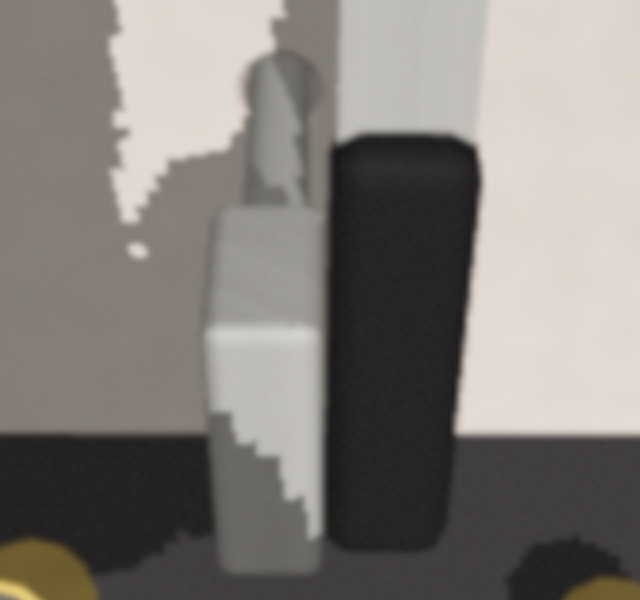

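Call:
{"fn": "drive_tool", "kwargs": {"motion": [{"dx":-0.006,"dy":0.001,"dz":-0.03,"turn":0,"fingers":0},{"dx":-0.003,"dy":0.018,"dz":-0.03,"turn":0,"fingers":0},{"dx":0,"dy":0.034,"dz":-0.03,"turn":0,"fingers":0},{"dx":0.0035,"dy":0.0485,"dz":-0.03,"turn":0,"fingers":0},{"dx":0.0035,"dy":0.0485,"dz":-0.03,"turn":0,"fingers":0}]}}

```text
t: 4.15
position: [0.6317, 0.0997, 0.1319]
orientation: [[-0.194, 0.001, 0.981], [-0.981, 0.0, -0.194], [-0.0, -1.0, 0.001]]
contact_force: [-0.2, 0.2, -0.5]
width: 0.501
```

```bash
python3 snap.py 3 wrist scene; python3 -c "
import cv2
a=cv2.imread('pics/scene3.png');cv2.imwrite('pics/sz4.png',cv2.resize(a[120:320,300:500],(600,600),interpolation=cv2.INTER_CUBIC))"
```

```text
{'t': 4.25, 'joint_pos': [-0.4825, 0.6415, 0.3685, 1.9047, -0.3596, 0.6596, -0.0894], 'position': [0.6313, 0.0988, 0.1316], 'orientation': [[-0.1944, 0.0005, 0.9809], [-0.9809, 0.0001, -0.1944], [-0.0002, -1.0, 0.0005]], 'contact_force': [-0.191, -0.8221, 0.3675], 'width': 0.4974}
```

View pics/wrist3.png

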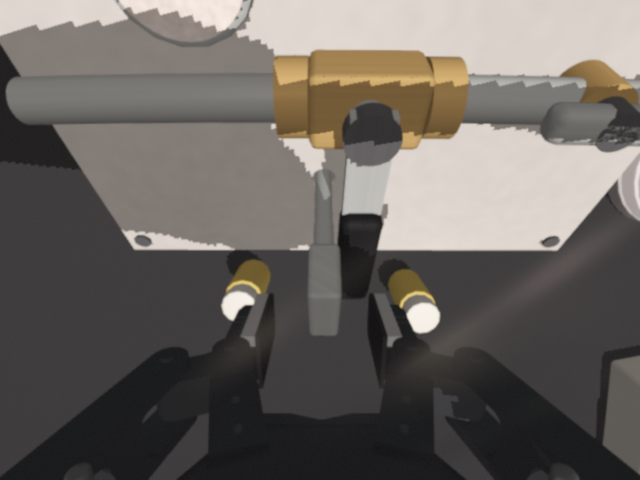

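View pics/sz4.png

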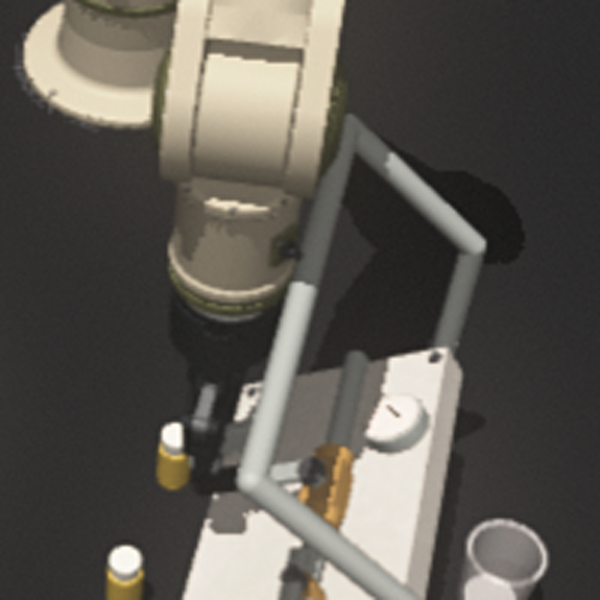

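Call:
{"fn": "drive_tool", "kwargs": {"motion": [{"dx":0.0015,"dy":0,"dz":0,"turn":0,"fingers":-0.3},{"dx":0.0015,"dy":0,"dz":0,"turn":0,"fingers":-1},{"dx":0.0015,"dy":0,"dz":0,"turn":0,"fingers":-1},{"dx":0.0015,"dy":0,"dz":0,"turn":0,"fingers":-1},{"dx":0.0015,"dy":0,"dz":0,"turn":0,"fingers":-1}], "force": 40}}

```text
t: 4.88
position: [0.6326, 0.098, 0.1313]
orientation: [[-0.196, 0.0, 0.981], [-0.981, -0.0, -0.196], [0.0, -1.0, 0.0]]
contact_force: [0.5, -1.6, 1.3]
width: 0.134
```

```bash
python3 snap.py 4 wrist
```

```text
{'t': 4.925, 'joint_pos': [-0.4808, 0.6432, 0.3688, 1.9017, -0.3593, 0.6615, -0.0895], 'position': [0.6326, 0.098, 0.1313], 'orientation': [[-0.1955, 0.0001, 0.9807], [-0.9807, -0.0002, -0.1955], [0.0002, -1.0, 0.0001]], 'contact_force': [-0.0051, -1.18, 1.6795], 'width': 0.126}
```

View pics/wrist4.png

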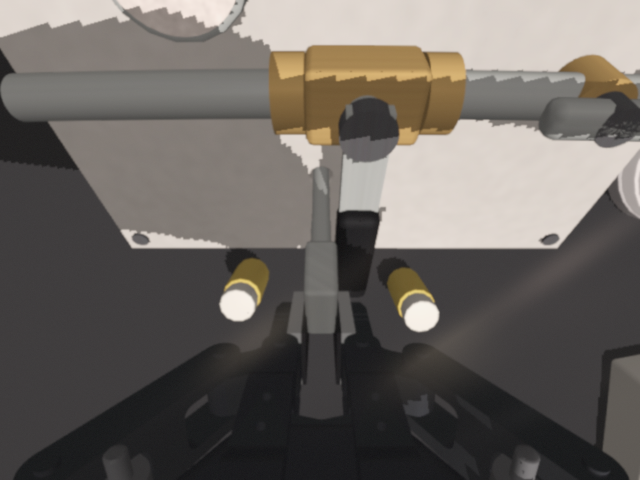

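Call:
{"fn": "drive_tool", "kwargs": {"motion": [{"dx":0.0015,"dy":0,"dz":0,"turn":4,"fingers":-1},{"dx":0.003,"dy":0,"dz":0,"turn":8,"fingers":-1},{"dx":0.0045,"dy":0,"dz":0.0005,"turn":12,"fingers":-1},{"dx":0.006,"dy":0,"dz":0.0005,"turn":16,"fingers":-1}]}}

```text
t: 5.42
position: [0.6405, 0.0976, 0.1322]
orientation: [[0.083, 0.004, 0.997], [-0.997, -0.0, 0.083], [0.001, -1.0, 0.004]]
contact_force: [3.7, -1.8, -1.6]
width: 0.13
```

```bash
python3 snap.py 5 wrist
```

```text
{'t': 5.475, 'joint_pos': [-0.426, 0.6375, 0.2884, 1.8822, -0.2789, 0.6569, 0.1164], 'position': [0.6407, 0.0975, 0.1322], 'orientation': [[0.0859, 0.0041, 0.9963], [-0.9963, -0.0004, 0.0859], [0.0008, -1.0, 0.0041]], 'contact_force': [5.2933, -2.0094, -0.4633], 'width': 0.1318}
```

View pics/wrist5.png

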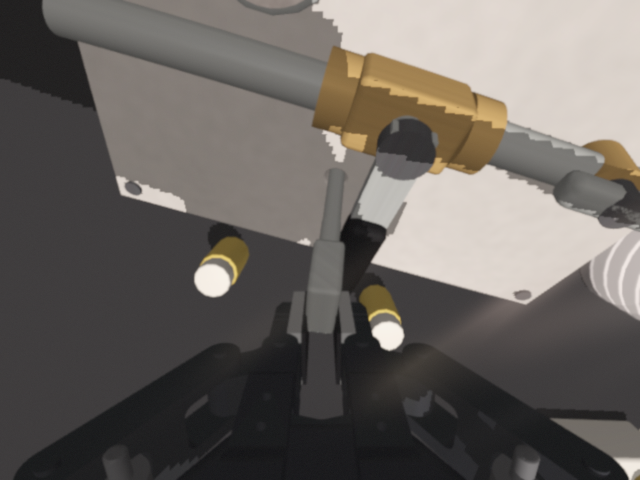

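Call:
{"fn": "drive_tool", "kwargs": {"motion": [{"dx":0.001,"dy":0,"dz":0,"turn":3,"fingers":-1},{"dx":0.002,"dy":0,"dz":0.0005,"turn":6,"fingers":-1},{"dx":0.003,"dy":0,"dz":0.0005,"turn":9,"fingers":-1},{"dx":0.003,"dy":0,"dz":0.0005,"turn":9,"fingers":-1}]}}

```text
t: 5.98
position: [0.6432, 0.0974, 0.1327]
orientation: [[0.234, 0.003, 0.972], [-0.972, -0.0, 0.234], [0.001, -1.0, 0.003]]
contact_force: [4.7, -3.4, 0.1]
width: 0.129
```

```bash
python3 snap.py 6 wrist
```

```text
{'t': 6.025, 'joint_pos': [-0.397, 0.6347, 0.2452, 1.8736, -0.236, 0.6581, 0.2255], 'position': [0.6431, 0.0974, 0.1327], 'orientation': [[0.2339, 0.0032, 0.9723], [-0.9723, -0.0003, 0.2339], [0.001, -1.0, 0.0031]], 'contact_force': [5.5615, -3.5782, -0.9478], 'width': 0.1313}
```

View pics/wrist6.png

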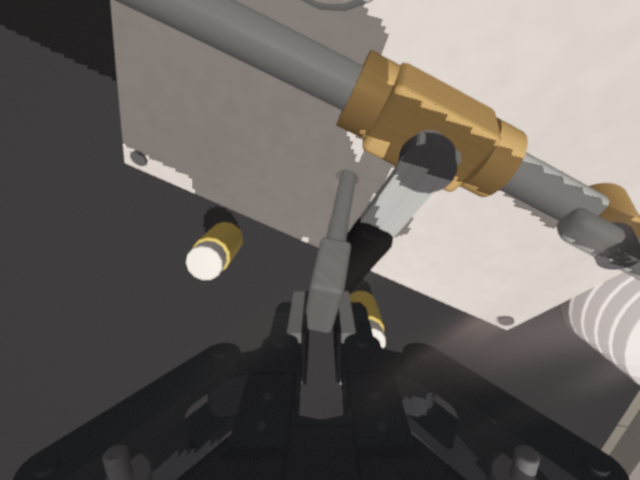

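```bash
python3 - <<'E'
from h import *
d=np.load("panel.npz");R,c=d["R"],d["c"]
for n in("wrist4","wrist5","wrist6"):
  w=load(n)
  for f in (0,15,20,25,30):
    a=np.radians(f);ca,sa=np.cos(a),np.sin(a)
    P=[c+R@np.array([-.030+ca*x-sa*y,.016+sa*x+ca*y,z]) for x,y,z in((-.017,0.006,.079),(.017,0.006,.079),(.017,0.006,.055),(.017,-.006,.055))]
    print(n,f,proj(w,P).round(0).tolist())
  im=cv2.imread(f"pics/{n}.png");cv2.imwrite(f"pics/z{n}.png",cv2.resize(im[150:350,220:420],(600,600),interpolation=cv2.INTER_CUBIC))
E
```

```text
wrist4 0 [[314.0, 332.0], [312.0, 288.0], [313.0, 233.0], [345.0, 233.0]]
wrist4 15 [[325.0, 333.0], [299.0, 292.0], [302.0, 237.0], [333.0, 231.0]]
wrist4 20 [[329.0, 334.0], [296.0, 293.0], [299.0, 238.0], [329.0, 231.0]]
wrist4 25 [[333.0, 333.0], [292.0, 295.0], [296.0, 240.0], [324.0, 231.0]]
wrist4 30 [[336.0, 333.0], [290.0, 296.0], [293.0, 242.0], [320.0, 232.0]]
wrist5 0 [[295.0, 327.0], [313.0, 285.0], [324.0, 232.0], [354.0, 240.0]]
wrist5 15 [[306.0, 331.0], [300.0, 285.0], [312.0, 232.0], [343.0, 235.0]]
wrist5 20 [[309.0, 332.0], [296.0, 285.0], [308.0, 233.0], [339.0, 234.0]]
wrist5 25 [[313.0, 333.0], [292.0, 286.0], [304.0, 234.0], [335.0, 233.0]]
wrist5 30 [[317.0, 333.0], [288.0, 287.0], [301.0, 235.0], [331.0, 232.0]]
wrist6 0 [[290.0, 322.0], [319.0, 282.0], [334.0, 231.0], [362.0, 244.0]]
wrist6 15 [[300.0, 327.0], [306.0, 280.0], [322.0, 230.0], [353.0, 237.0]]
wrist6 20 [[303.0, 328.0], [301.0, 280.0], [318.0, 230.0], [349.0, 236.0]]
wrist6 25 [[307.0, 329.0], [297.0, 280.0], [314.0, 230.0], [345.0, 234.0]]
wrist6 30 [[310.0, 331.0], [293.0, 281.0], [311.0, 231.0], [341.0, 233.0]]
```

View pics/zwrist6.png

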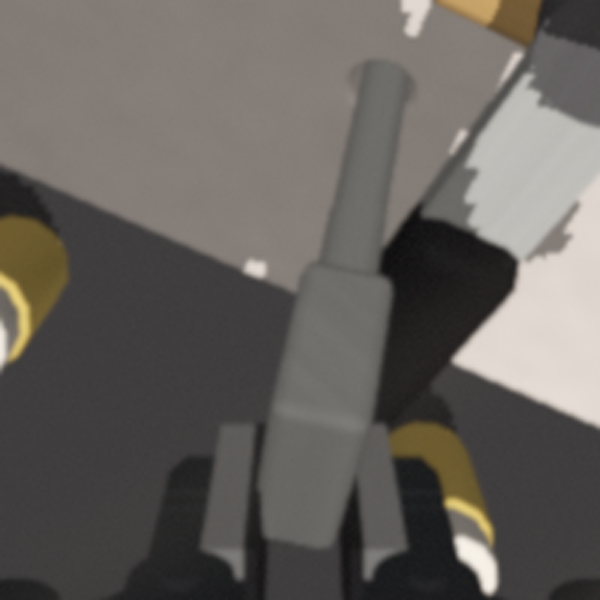

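View pics/zwrist4.png

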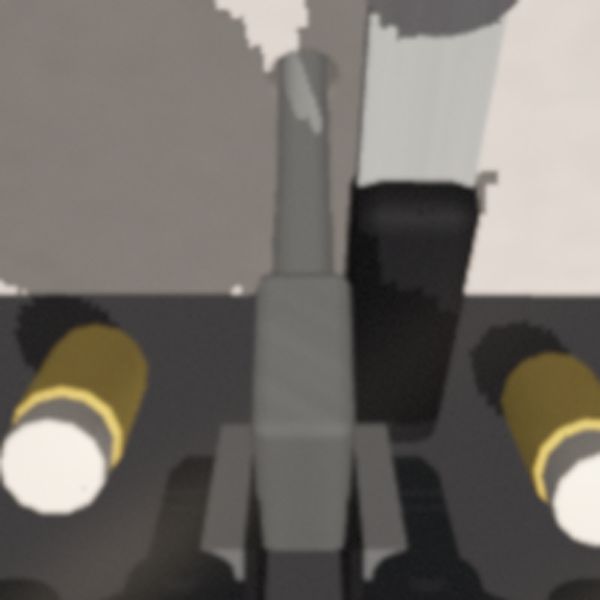

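Call:
{"fn": "drive_tool", "kwargs": {"motion": [{"dx":0.0015,"dy":0,"dz":0,"turn":4,"fingers":-1},{"dx":0.003,"dy":0.0005,"dz":0.0005,"turn":8,"fingers":-1},{"dx":0.004,"dy":0.001,"dz":0.0005,"turn":11,"fingers":-1},{"dx":0.004,"dy":0.001,"dz":0.0005,"turn":11,"fingers":-1}]}}

```text
t: 6.52
position: [0.646, 0.0972, 0.1332]
orientation: [[0.415, 0.001, 0.91], [-0.91, -0.001, 0.415], [0.002, -1.0, 0.0]]
contact_force: [1.4, -5.2, 2.9]
width: 0.129
```

```bash
python3 snap.py 7 wrist; python3 - <<'E'
from h import *
d=np.load("panel.npz");R,c=d["R"],d["c"]
for n in("wrist7",):
  w=load(n)
  for f in (0,15,20,25,30):
    a=np.radians(f);ca,sa=np.cos(a),np.sin(a)
    P=[c+R@np.array([-.030+ca*x-sa*y,.016+sa*x+ca*y,z]) for x,y,z in((-.017,0.006,.079),(.017,0.006,.079),(.017,0.006,.055),(.017,-.006,.055))]
    print(n,f,proj(w,P).round(0).tolist())
  im=cv2.imread(f"pics/{n}.png");cv2.imwrite(f"pics/z{n}.png",cv2.resize(im[150:350,220:420],(600,600),interpolation=cv2.INTER_CUBIC))
E
```

```text
{'t': 6.575, 'joint_pos': [-0.3611, 0.6326, 0.1915, 1.8624, -0.1812, 0.6626, 0.3646], 'position': [0.646, 0.0972, 0.1332], 'orientation': [[0.4143, 0.001, 0.9101], [-0.9101, -0.0015, 0.4143], [0.0018, -1.0, 0.0003]], 'contact_force': [0.9696, -6.6378, 2.4682], 'width': 0.128}
wrist7 0 [[286.0, 313.0], [329.0, 279.0], [348.0, 231.0], [373.0, 249.0]]
wrist7 15 [[295.0, 319.0], [316.0, 275.0], [336.0, 228.0], [365.0, 241.0]]
wrist7 20 [[298.0, 321.0], [311.0, 274.0], [332.0, 227.0], [362.0, 239.0]]
wrist7 25 [[301.0, 323.0], [307.0, 273.0], [329.0, 227.0], [359.0, 236.0]]
wrist7 30 [[304.0, 325.0], [303.0, 273.0], [325.0, 227.0], [355.0, 234.0]]
```

View pics/zwrist7.png

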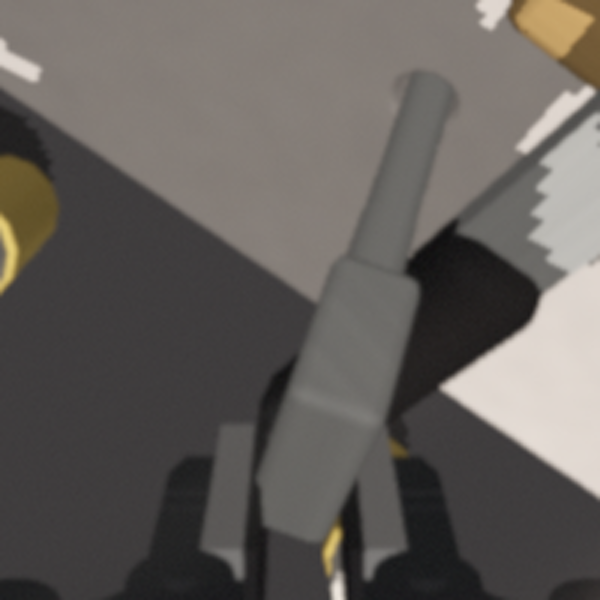

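Call:
{"fn": "drive_tool", "kwargs": {"motion": [{"dx":0.0015,"dy":-0.0003,"dz":0,"turn":0,"fingers":-1},{"dx":0.003,"dy":-0.0005,"dz":0,"turn":0,"fingers":-1},{"dx":0.003,"dy":-0.0005,"dz":0,"turn":0,"fingers":-1}]}}

```text
t: 6.95
position: [0.6465, 0.097, 0.1329]
orientation: [[0.415, -0.004, 0.91], [-0.91, -0.001, 0.415], [-0.0, -1.0, -0.004]]
contact_force: [-6.2, -4.9, 7.7]
width: 0.131
```

```bash
cat > tw.py <<'E'
import sys,subprocess
from h import *
tag,sg=sys.argv[1],int(sys.argv[2])
d=np.load("panel.npz");R,c=d["R"],d["c"]
n="wrist"+tag
w=load(n)
for f in (0,10,15,20,25,30):
    a=np.radians(f*sg);ca,sa=np.cos(a),np.sin(a)
    P=[c+R@np.array([-.030+ca*x-sa*y,.016+sa*x+ca*y,z]) for x,y,z in((-.017,0.006,.079),(.017,0.006,.079),(.017,0.006,.055),(.017,-.006,.055),(.017,-.006,.079),(-.017,-.006,.079))]
    q=proj(w,P);print(f*sg,"near>ridgeL",(q[1]-q[0]).round(0),"near>ridgeR",(q[4]-q[5]).round(0),"rearL>R",(q[3]-q[2]).round(0),"ridgeL>R",(q[4]-q[1]).round(0))
im=cv2.imread(f"pics/{n}.png");cv2.imwrite(f"pics/z{n}.png",cv2.resize(im[150:350,220:420],(600,600),interpolation=cv2.INTER_CUBIC))
E
python3 snap.py 8 wrist; python3 tw.py 8 1
```

```text
{'t': 7.0, 'joint_pos': [-0.3596, 0.6349, 0.1911, 1.8578, -0.1814, 0.6698, 0.3659], 'position': [0.6465, 0.097, 0.133], 'orientation': [[0.4147, -0.0039, 0.9099], [-0.9099, -0.0014, 0.4147], [-0.0003, -1.0, -0.0041]], 'contact_force': [-6.1176, -4.9427, 8.0582], 'width': 0.1275}
0 near>ridgeL [ 42. -34.] near>ridgeR [ 47. -30.] rearL>R [25. 18.] ridgeL>R [29. 19.]
10 near>ridgeL [ 28. -42.] near>ridgeR [ 34. -39.] rearL>R [28. 15.] ridgeL>R [32. 17.]
15 near>ridgeL [ 21. -45.] near>ridgeR [ 27. -43.] rearL>R [29. 13.] ridgeL>R [33. 15.]
20 near>ridgeL [ 13. -48.] near>ridgeR [ 19. -46.] rearL>R [30. 11.] ridgeL>R [34. 13.]
25 near>ridgeL [  6. -51.] near>ridgeR [ 12. -49.] rearL>R [30.  9.] ridgeL>R [34. 11.]
30 near>ridgeL [ -2. -53.] near>ridgeR [  4. -52.] rearL>R [30.  7.] ridgeL>R [34.  9.]
```

View pics/zwrist8.png

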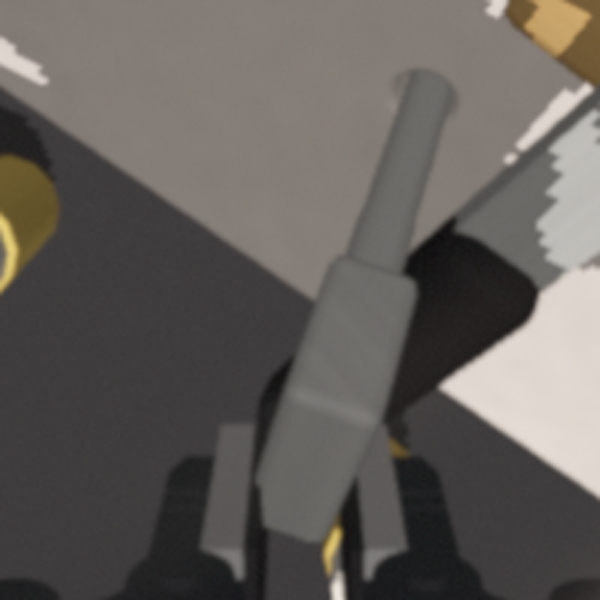

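```bash
cat > pnp.py <<'E'
from h import *
d=np.load("panel.npz");Rp,c=d["R"],d["c"]
M=dict(rl=(17,6,105),rr=(17,-6,105),bl=(17,6,81),br=(17,-6,81),nl=(-17,6,105),nr=(-17,-6,105),bo=(0,0,26))
def pose(tag,zo):
    w=load("wrist"+tag);k=list(zo)
    obj=np.array([M[i] for i in k],float)/1000
    img=np.array([zo[i] for i in k],float)/3+[220,150]
    K=np.array(w["intrinsics"],float);D=np.array([float(w["k1"]),0,0,0])
    A=np.array(w["attitude"])
    # initial guess from nominal panel pose
    R0=A.T@Rp; t0=A.T@(c+Rp@np.array([-.03,.016,-.026])-w["xyz"])
    ok,r,t=cv2.solvePnP(obj,img,K,D,cv2.Rodrigues(R0)[0],t0.reshape(3,1),True,cv2.SOLVEPNP_ITERATIVE)
    e=cv2.projectPoints(obj,r,t,K,D)[0].reshape(-1,2)-img
    R=Rp.T@A@cv2.Rodrigues(r)[0]; p=Rp.T@(A@t.ravel()+w["xyz"]-c)
    x=R[:,0]
    print(tag,"tip(panel mm)",(p*1e3).round(1),"twist",np.degrees(np.arctan2(x[1],x[0])).round(1),"angle x-x",np.degrees(np.arccos(x[0])).round(1),"axis",R[:,2].round(3),"rms px",np.sqrt((e**2).sum(1).mean()).round(2))
E
python3 - <<'E'
from pnp import *
pose("4",dict(rl=(253,433),rr=(353,433),bl=(259,275),br=(350,275),nl=(268,548),nr=(343,548),bo=(305,65)))
pose("6",dict(rl=(274,408),rr=(368,430),bl=(304,265),br=(391,283),nr=(332,547),bo=(382,75)))
pose("8",dict(rl=(290,394),rr=(380,424),bl=(335,258),br=(417,286),nr=(319,542),bo=(427,88)))
E
```

```text
4 tip(panel mm) [-30.5  18.4 -28.4] twist 0.5 angle x-x 3.9 axis [-0.067  0.003  0.998] rms px 1.72
6 tip(panel mm) [-32.   20.9 -30.3] twist 14.1 angle x-x 14.7 axis [-0.059 -0.08   0.995] rms px 2.14
8 tip(panel mm) [-32.7  20.6 -30.8] twist 17.6 angle x-x 18.1 axis [-0.053 -0.089  0.995] rms px 2.11
```

Call:
{"fn": "drive_tool", "kwargs": {"motion": [{"dx":-0.002,"dy":0.0005,"dz":0,"turn":0,"fingers":-1},{"dx":-0.002,"dy":0.0005,"dz":0,"turn":0,"fingers":-1},{"dx":-0.002,"dy":0.0005,"dz":0,"turn":0,"fingers":-1}], "force": 110}}

```text
t: 7.38
position: [0.6463, 0.0971, 0.1333]
orientation: [[0.414, -0.0, 0.91], [-0.91, -0.002, 0.414], [0.001, -1.0, -0.001]]
contact_force: [-1.1, -6.1, 4.5]
width: 0.113
```

```bash
python3 snap.py 9 wrist; python3 tw.py 9 1 >/dev/null
```

```text
{'t': 7.425, 'joint_pos': [-0.361, 0.6332, 0.1917, 1.8608, -0.1814, 0.6648, 0.3646], 'position': [0.6463, 0.0972, 0.1333], 'orientation': [[0.4141, -0.0001, 0.9102], [-0.9102, -0.0015, 0.4141], [0.0014, -1.0, -0.0008]], 'contact_force': [0.0118, -5.5285, 5.1953], 'width': 0.1089}
```

View pics/zwrist9.png

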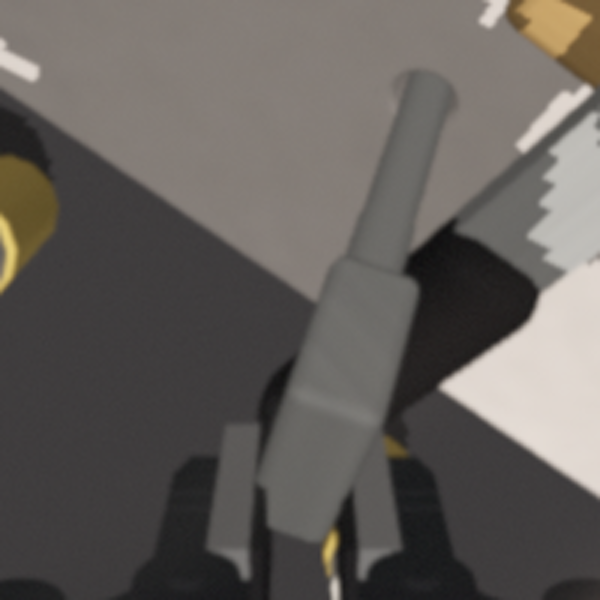

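Call:
{"fn": "drive_tool", "kwargs": {"motion": [{"dx":0.0015,"dy":0,"dz":0,"turn":4,"fingers":-1},{"dx":0.0025,"dy":0,"dz":0.0005,"turn":8,"fingers":-1},{"dx":0.004,"dy":0,"dz":0.001,"turn":12,"fingers":-1},{"dx":0.005,"dy":0,"dz":0.001,"turn":16,"fingers":-1},{"dx":0.005,"dy":0,"dz":0.001,"turn":16,"fingers":-1}]}}

```text
t: 8.05
position: [0.6523, 0.0961, 0.1353]
orientation: [[0.649, 0.002, 0.761], [-0.761, -0.002, 0.649], [0.003, -1.0, 0.0]]
contact_force: [1.1, -2.9, 11.1]
width: 0.067
```

```bash
python3 snap.py 10 wrist; python3 tw.py 10 1 >/dev/null
```

```text
{'t': 8.1, 'joint_pos': [-0.3062, 0.6308, 0.1125, 1.8438, -0.103, 0.6712, 0.5709], 'position': [0.6523, 0.096, 0.1352], 'orientation': [[0.6484, 0.0018, 0.7613], [-0.7613, -0.0019, 0.6484], [0.0026, -1.0, 0.0001]], 'contact_force': [0.2453, -1.5959, 11.0957], 'width': 0.0657}
```

View pics/zwrist10.png

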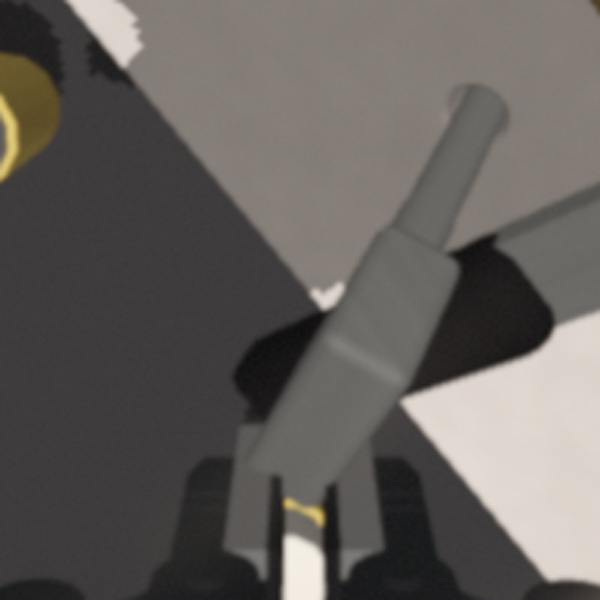

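```bash
python3 - <<'E'
from pnp import *
pose("10",dict(rl=(327,337),rr=(404,386),bl=(386,223),br=(461,265),nr=(325,490),bo=(478,108)))
pose("10",dict(rl=(327,337),rr=(404,386),bl=(386,223),br=(461,265),nr=(325,490),nl=(247,465),bo=(478,108)))
E
```

```text
10 tip(panel mm) [-37.2  18.9 -39.3] twist 25.0 angle x-x 25.4 axis [-0.044 -0.107  0.993] rms px 0.68
10 tip(panel mm) [-36.1  19.6 -36.4] twist 25.1 angle x-x 25.4 axis [-0.029 -0.101  0.994] rms px 1.67
```

Call:
{"fn": "drive_tool", "kwargs": {"motion": [{"dx":-0.004,"dy":0,"dz":-0.001,"turn":-10,"fingers":-1},{"dx":-0.008,"dy":0.0005,"dz":-0.002,"turn":-20,"fingers":-1},{"dx":-0.012,"dy":0.001,"dz":-0.003,"turn":-30,"fingers":-1},{"dx":-0.016,"dy":0.0015,"dz":-0.004,"turn":-40,"fingers":-1},{"dx":-0.0195,"dy":0.002,"dz":-0.004,"turn":-50,"fingers":-1},{"dx":-0.0195,"dy":0.002,"dz":-0.004,"turn":-52,"fingers":-1}]}}

```text
t: 8.85
position: [0.6318, 0.0905, 0.1331]
orientation: [[-0.207, 0.001, 0.978], [-0.978, -0.009, -0.207], [0.009, -1.0, 0.003]]
contact_force: [-8.0, -30.2, 33.1]
width: 0.019
```

```bash
python3 snap.py 11 wrist; python3 tw.py 11 1 >/dev/null
```

```text
{'t': 8.9, 'joint_pos': [-0.4821, 0.6409, 0.3807, 1.9049, -0.3539, 0.6621, -0.0968], 'position': [0.6319, 0.0905, 0.1332], 'orientation': [[-0.2072, 0.0012, 0.9783], [-0.9783, -0.0093, -0.2071], [0.0088, -1.0, 0.0031]], 'contact_force': [-7.6667, -29.6377, 34.1363], 'width': 0.0173}
```

View pics/zwrist11.png

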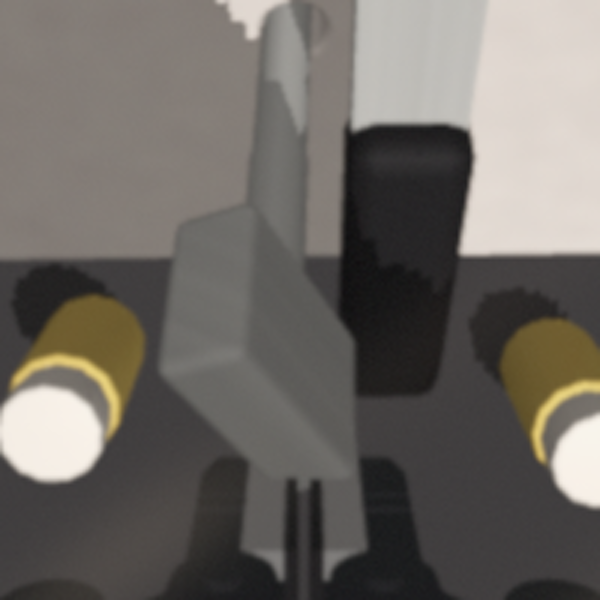

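Call:
{"fn": "drive_tool", "kwargs": {"motion": [{"dx":-0.001,"dy":-0.01,"dz":0,"turn":0,"fingers":-1},{"dx":-0.003,"dy":-0.02,"dz":0,"turn":0,"fingers":-1},{"dx":-0.003,"dy":-0.025,"dz":0,"turn":0,"fingers":-1}], "force": 40}}

```text
t: 9.28
position: [0.6284, 0.0765, 0.1294]
orientation: [[-0.195, -0.001, 0.981], [-0.981, 0.0, -0.195], [-0.0, -1.0, -0.001]]
contact_force: [0.1, 1.1, 0.3]
width: 0.002
```

```bash
python3 snap.py 12 wrist; python3 tw.py 12 1 >/dev/null
```

```text
{'t': 9.325, 'joint_pos': [-0.4448, 0.6383, 0.3621, 1.9182, -0.357, 0.649, -0.0574], 'position': [0.6286, 0.0758, 0.1294], 'orientation': [[-0.1957, -0.0011, 0.9807], [-0.9807, 0.0, -0.1957], [0.0002, -1.0, -0.0011]], 'contact_force': [-0.2113, -1.2038, -0.8176], 'width': 0.0048}
```

View pics/zwrist12.png

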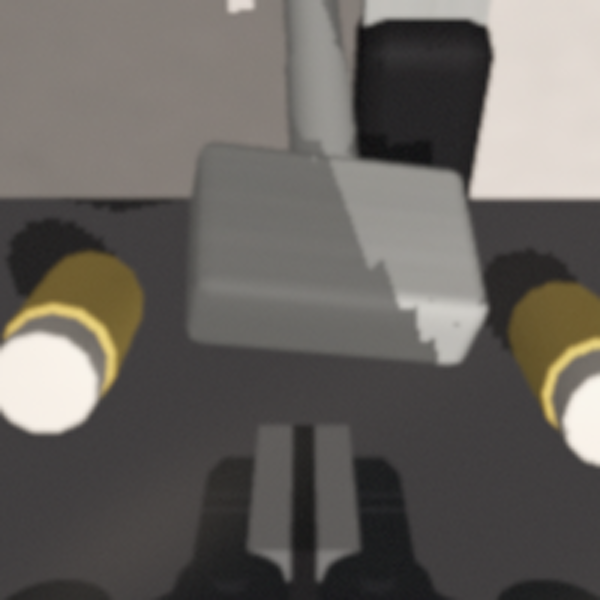

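```bash
cat >> pnp.py <<'E'
def pose2(tag,zo,phi,z0=0,cam="wrist",scale=3,off=(220,150)):
    w=load(cam+tag)
    obj=np.array([k for k,_ in zo],float)/1000; img=np.array([v for _,v in zo],float)/scale+np.array(off)
    K=np.array(w["intrinsics"],float);D=np.array([float(w["k1"]),0,0,0]);A=np.array(w["attitude"])
    Rz=cv2.Rodrigues(np.array([0,0,np.radians(phi)]))[0]
    R0=A.T@Rp@Rz; t0=A.T@(c+Rp@np.array([-.03,.016,-.026+z0])-w["xyz"])
    ok,r,t=cv2.solvePnP(obj,img,K,D,cv2.Rodrigues(R0)[0],t0.reshape(3,1),True,cv2.SOLVEPNP_ITERATIVE)
    e=cv2.projectPoints(obj,r,t,K,D)[0].reshape(-1,2)-img
    Rw=A@cv2.Rodrigues(r)[0];tw=A@t.ravel()+w["xyz"]
    R=Rp.T@Rw; p=Rp.T@(tw-c);x=R[:,0]
    hd=tw+Rw@[0,0,.093]
    print(tag,"tip(panel)",(p*1e3).round(1),"twist",np.degrees(np.arctan2(x[1],x[0])).round(1),"axis",R[:,2].round(3),"rms",np.sqrt((e**2).sum(1).mean()).round(2),"head world",hd.round(4))
E
python3 - <<'E'
from pnp import *
pose2("12",[((17,-6,81),(203,145)),((-17,-6,81),(462,172)),((17,-6,105),(190,285)),((-17,-6,105),(488,308)),((17,6,105),(188,340)),((-17,6,105),(450,364))],88)
E
python3 -c "
import cv2
a=cv2.imread('pics/wrist12.png');cv2.imwrite('pics/w12.png',a[60:360,120:520])"
```

```text
12 tip(panel) [-38.8  16.4 -29.9] twist 81.5 axis [ 0.031 -0.008  1.   ] rms 1.72 head world [0.6395 0.1159 0.1433]
```

View pics/w12.png

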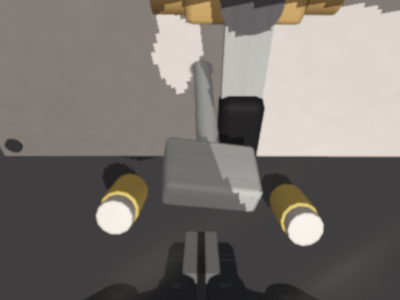

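Call:
{"fn": "drive_tool", "kwargs": {"motion": [{"dx":0,"dy":-0.01,"dz":0.043,"turn":-8,"fingers":0},{"dx":0,"dy":-0.01,"dz":0.043,"turn":-18,"fingers":0.5},{"dx":0,"dy":-0.01,"dz":0.043,"turn":-28,"fingers":0.5},{"dx":0.005,"dy":-0.01,"dz":0.043,"turn":-38,"fingers":0.5},{"dx":0.01,"dy":-0.01,"dz":0.043,"turn":-48,"fingers":0.5},{"dx":0.015,"dy":-0.01,"dz":0.043,"turn":-58,"fingers":0.5},{"dx":0.02,"dy":-0.01,"dz":0.043,"turn":-68,"fingers":0.5},{"dx":0.025,"dy":-0.01,"dz":0.043,"turn":-78,"fingers":0.5},{"dx":0.025,"dy":-0.01,"dz":0.043,"turn":-88,"fingers":0.5},{"dx":0.025,"dy":-0.01,"dz":0.043,"turn":-90,"fingers":0.5}]}}

```text
t: 10.58
position: [0.6539, 0.0673, 0.172]
orientation: [[-0.981, -0.001, -0.195], [0.195, -0.0, -0.981], [0.001, -1.0, 0.0]]
contact_force: [0.1, -0.5, -1.0]
width: 0.758
```

```bash
python3 snap.py 13 wrist
```

```text
{'t': 10.625, 'joint_pos': [-0.6952, 0.7355, 0.8518, 1.8484, -0.7052, 0.8924, -1.2677], 'position': [0.6539, 0.0671, 0.1721], 'orientation': [[-0.9809, -0.0011, -0.1945], [0.1945, -0.0002, -0.9809], [0.001, -1.0, 0.0004]], 'contact_force': [0.1571, 0.458, 0.777], 'width': 0.7518}
```

View pics/wrist13.png

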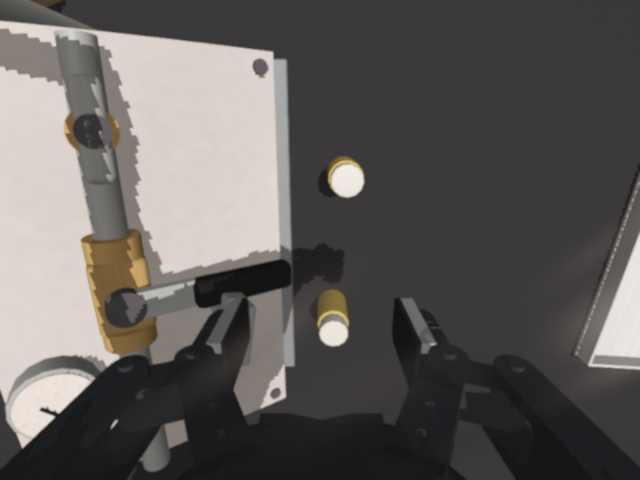

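```bash
python3 snap.py 13 scene top; python3 -c "
import cv2,numpy as np
a=cv2.imread('pics/scene13.png')[100:340,260:500];b=cv2.imread('pics/top13.png')[120:360,160:400]
cv2.imwrite('pics/st13.png',np.hstack([cv2.resize(x,(400,400)) for x in(a,b)]))"
```

```text
{'t': 10.725, 'joint_pos': [-0.6943, 0.7344, 0.851, 1.8485, -0.7043, 0.8919, -1.2652], 'position': [0.6539, 0.0667, 0.1725], 'orientation': [[-0.9814, -0.0006, -0.1919], [0.1919, 0.0, -0.9814], [0.0006, -1.0, 0.0001]], 'contact_force': [-0.1857, 0.062, -0.1141], 'width': 0.7542}
```

View pics/st13.png

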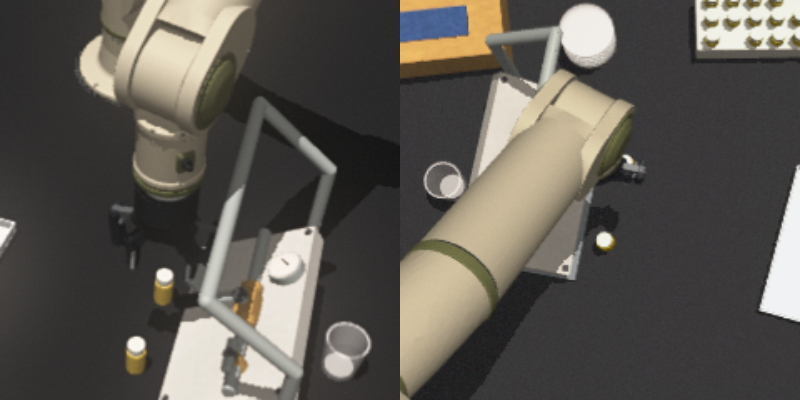

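Call:
{"fn": "drive_tool", "kwargs": {"motion": [{"dx":0.002,"dy":0.014,"dz":0.003,"turn":0,"fingers":0.5},{"dx":0.0036,"dy":0.0265,"dz":0.003,"turn":0,"fingers":0.5},{"dx":0.0036,"dy":0.0265,"dz":0.003,"turn":0,"fingers":0.5}]}}

```text
t: 11.1
position: [0.6578, 0.095, 0.1756]
orientation: [[-0.981, -0.0, -0.192], [0.192, 0.001, -0.981], [0.0, -1.0, -0.001]]
contact_force: [-0.6, -0.3, 0.0]
width: 0.749
```

```bash
python3 snap.py 14 wrist
```

```text
{'t': 11.15, 'joint_pos': [-0.7337, 0.7406, 0.8582, 1.8299, -0.7048, 0.9079, -1.3098], 'position': [0.6577, 0.0938, 0.1757], 'orientation': [[-0.9811, -0.0001, -0.1933], [0.1933, 0.0001, -0.9811], [0.0001, -1.0, -0.0001]], 'contact_force': [0.3538, -1.0764, 0.3064], 'width': 0.7504}
```

View pics/wrist14.png

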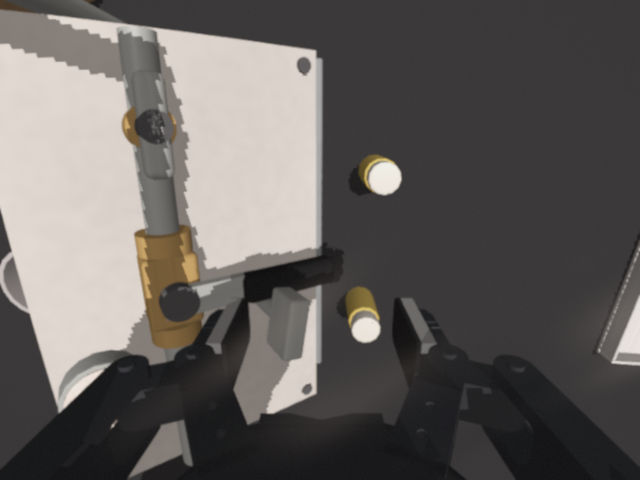

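```bash
python3 - <<'E'
from h import *
w=load("wrist14");h=np.array([.196,.981,0]);e=np.array([.981,-.196,0])
T=np.array([.6577,.094,.1757])
for z in(.009,.03):
  for l in(.011,-.011): print("pad",z,l,proj(w,[T+h*.032+e*l+[0,0,z]])[0].round(0))
H=np.array([.6395,.116,.147])
for r in(.017,0,-.017): print("head top back",r,proj(w,[H+e*r-h*.0015+[0,0,.013]])[0].round(0))
im=cv2.imread("pics/wrist14.png");cv2.imwrite("pics/zw14.png",cv2.resize(im[230:390,180:340],(600,600),interpolation=cv2.INTER_CUBIC))
E
```

```text
pad 0.009 0.011 [249. 297.]
pad 0.009 -0.011 [252. 341.]
pad 0.03 0.011 [238. 323.]
pad 0.03 -0.011 [242. 373.]
head top back 0.017 [291. 304.]
head top back 0 [292. 333.]
head top back -0.017 [293. 360.]
```

View pics/zw14.png

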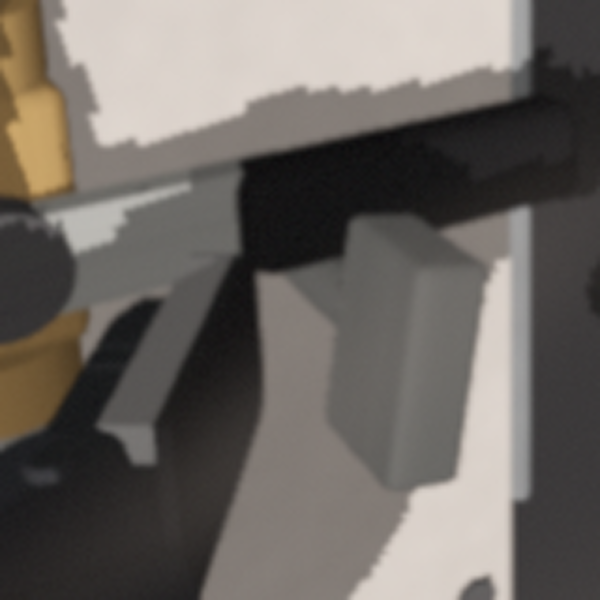

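Call:
{"fn": "drive_tool", "kwargs": {"motion": [{"dx":0,"dy":0,"dz":-0.018,"turn":0,"fingers":0.5},{"dx":0,"dy":0,"dz":-0.032,"turn":0,"fingers":0.5},{"dx":0,"dy":0,"dz":-0.032,"turn":0,"fingers":0.5}]}}

```text
t: 11.52
position: [0.6567, 0.0924, 0.1419]
orientation: [[-0.981, -0.003, -0.196], [0.196, -0.001, -0.981], [0.003, -1.0, 0.001]]
contact_force: [0.4, 0.1, -0.0]
width: 0.752
```

Call:
{"fn": "drive_tool", "kwargs": {"motion": [{"dx":-0.002,"dy":-0.01,"dz":0,"turn":0,"fingers":0.5},{"dx":-0.003,"dy":-0.016,"dz":0,"turn":0,"fingers":0.5},{"dx":-0.0035,"dy":-0.019,"dz":0,"turn":0,"fingers":0.5},{"dx":-0.0045,"dy":-0.022,"dz":0,"turn":0,"fingers":0.5},{"dx":-0.005,"dy":-0.025,"dz":0,"turn":0,"fingers":0.5}]}}

```text
t: 12.15
position: [0.653, 0.0688, 0.1439]
orientation: [[-0.981, 0.0, -0.194], [0.194, 0.002, -0.981], [-0.0, -1.0, -0.002]]
contact_force: [1.1, 5.1, 0.9]
width: 0.75
```

```bash
python3 snap.py 15 wrist
```

```text
{'t': 12.2, 'joint_pos': [-0.6778, 0.7624, 0.8179, 1.871, -0.7427, 0.8434, -1.2396], 'position': [0.653, 0.0684, 0.1439], 'orientation': [[-0.9809, 0.0006, -0.1947], [0.1947, 0.0013, -0.9809], [-0.0003, -1.0, -0.0014]], 'contact_force': [0.7391, 5.0938, -0.1576], 'width': 0.7475}
```

View pics/wrist15.png

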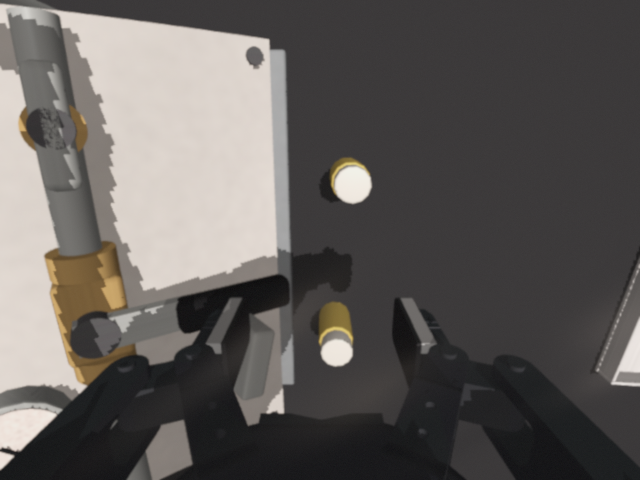

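Call:
{"fn": "drive_tool", "kwargs": {"motion": [{"dx":-0.001,"dy":-0.003,"dz":0,"turn":0,"fingers":0.5},{"dx":-0.001,"dy":-0.006,"dz":0,"turn":0,"fingers":0.5},{"dx":-0.002,"dy":-0.009,"dz":0,"turn":0,"fingers":0.5},{"dx":-0.002,"dy":-0.009,"dz":0,"turn":0,"fingers":0.5}]}}

```text
t: 12.7
position: [0.6517, 0.061, 0.1441]
orientation: [[-0.981, 0.002, -0.194], [0.194, 0.003, -0.981], [-0.001, -1.0, -0.003]]
contact_force: [2.9, 7.6, 0.8]
width: 0.751
```

```bash
python3 snap.py 16 wrist scene
```

```text
{'t': 12.8, 'joint_pos': [-0.6664, 0.7589, 0.8154, 1.8764, -0.743, 0.8391, -1.2259], 'position': [0.6517, 0.0612, 0.144], 'orientation': [[-0.9811, 0.0016, -0.1935], [0.1935, 0.0027, -0.9811], [-0.001, -1.0, -0.003]], 'contact_force': [3.5135, 7.6838, 1.3698], 'width': 0.7529}
```

View pics/wrist16.png

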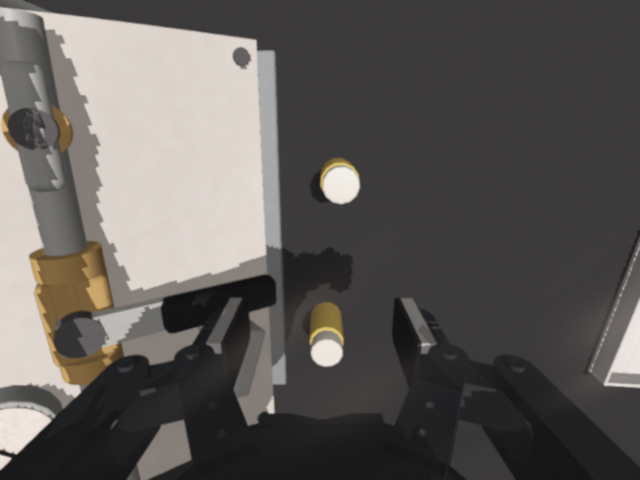

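Call:
{"fn": "drive_tool", "kwargs": {"motion": [{"dx":-0.001,"dy":-0.004,"dz":0,"turn":0,"fingers":0.5},{"dx":-0.002,"dy":-0.008,"dz":0,"turn":0,"fingers":0.5},{"dx":-0.003,"dy":-0.011,"dz":0,"turn":0,"fingers":0.5},{"dx":-0.003,"dy":-0.011,"dz":0,"turn":0,"fingers":0.5}]}}

```text
t: 13.3
position: [0.6474, 0.047, 0.1437]
orientation: [[-0.981, -0.0, -0.196], [0.196, -0.0, -0.981], [0.0, -1.0, 0.0]]
contact_force: [0.5, -0.5, -0.1]
width: 0.75
```

```bash
python3 snap.py 17 wrist scene
```

```text
{'t': 13.4, 'joint_pos': [-0.6501, 0.7546, 0.8154, 1.8874, -0.7398, 0.8325, -1.2081], 'position': [0.6476, 0.0476, 0.1437], 'orientation': [[-0.9807, -0.0002, -0.1955], [0.1955, -0.0, -0.9807], [0.0002, -1.0, 0.0001]], 'contact_force': [0.8441, -0.5726, -0.7773], 'width': 0.7513}
```

View pics/wrist17.png

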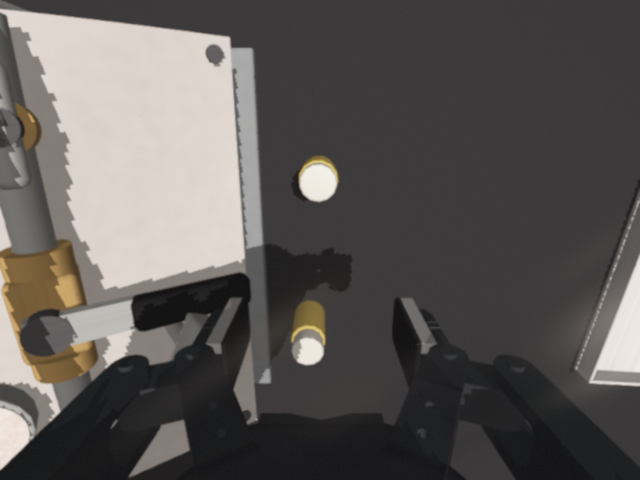

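Call:
{"fn": "drive_tool", "kwargs": {"motion": [{"dx":-0.004,"dy":-0.02,"dz":0,"turn":0,"fingers":0},{"dx":-0.004,"dy":-0.02,"dz":0,"turn":0,"fingers":-1},{"dx":-0.004,"dy":-0.02,"dz":0,"turn":0,"fingers":-1},{"dx":-0.004,"dy":-0.02,"dz":0,"turn":0,"fingers":-1},{"dx":-0.004,"dy":-0.02,"dz":0,"turn":0,"fingers":-1}]}}

```text
t: 14.02
position: [0.6437, 0.0282, 0.1437]
orientation: [[-0.981, -0.0, -0.195], [0.195, 0.0, -0.981], [0.0, -1.0, -0.0]]
contact_force: [-0.6, -0.4, -0.4]
width: -0.0
```

```bash
python3 snap.py 18 wrist scene; python3 -c "
import cv2,numpy as np
a=cv2.imread('pics/wrist18.png');cv2.imwrite('pics/zw18.png',cv2.resize(a[220:420,100:300],(600,600),interpolation=cv2.INTER_CUBIC))"
```

```text
{'t': 14.125, 'joint_pos': [-0.6214, 0.7479, 0.812, 1.8993, -0.7378, 0.8239, -1.1768], 'position': [0.6437, 0.0281, 0.1437], 'orientation': [[-0.9808, -0.0001, -0.1948], [0.1948, 0.0001, -0.9808], [0.0001, -1.0, -0.0001]], 'contact_force': [-0.1194, -0.2589, -0.5334], 'width': -0.0032}
```

View pics/wrist18.png

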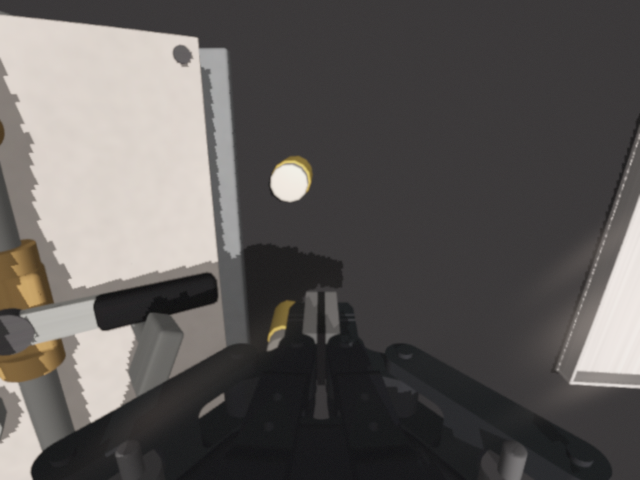

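View pics/zw18.png

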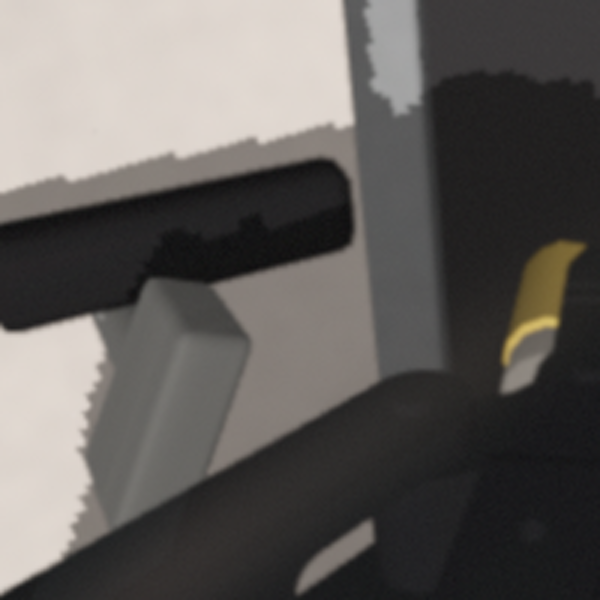

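```bash
python3 - <<'E'
from pnp import *
pose2("18",[((-17,-6,81),(146,280)),((-17,6,81),(207,283)),((-17,-6,105),(184,337)),((-17,6,105),(250,345)),((17,-6,81),(88,447))],60,off=(100,220))
pose2("18",[((-17,-6,81),(146,280)),((-17,-6,105),(184,337)),((-17,6,105),(250,345)),((17,-6,81),(88,447)),((17,-6,105),(113,535))],60,off=(100,220))
E
```

```text
18 tip(panel) [-30.3  27.5 -47.2] twist 64.5 axis [-0.114  0.032  0.993] rms 0.66 head world [0.626  0.1243 0.1256]
18 tip(panel) [-33.6  24.1 -38.9] twist 64.5 axis [-0.072  0.02   0.997] rms 1.24 head world [0.6297 0.1193 0.1332]
```

Call:
{"fn": "drive_tool", "kwargs": {"motion": [{"dx":0.004,"dy":0,"dz":0,"turn":10,"fingers":-1},{"dx":0.008,"dy":0,"dz":0,"turn":20,"fingers":-1},{"dx":0.012,"dy":0,"dz":0,"turn":30,"fingers":-1},{"dx":0.016,"dy":0,"dz":0,"turn":40,"fingers":-1},{"dx":0.02,"dy":0.0,"dz":0,"turn":50,"fingers":-1},{"dx":0.024,"dy":0.01,"dz":0,"turn":60,"fingers":-1},{"dx":0.028,"dy":0.02,"dz":-0.005,"turn":70,"fingers":-1},{"dx":0.0285,"dy":0.03,"dz":-0.012,"turn":80,"fingers":-1},{"dx":0.0285,"dy":0.045,"dz":-0.012,"turn":90,"fingers":-1},{"dx":0.0285,"dy":0.058,"dz":-0.012,"turn":90,"fingers":-1}]}}

```text
t: 15.38
position: [0.6722, 0.0862, 0.1318]
orientation: [[-0.197, 0.0, 0.98], [-0.98, 0.0, -0.197], [-0.0, -1.0, -0.0]]
contact_force: [-0.3, -0.9, 1.0]
width: 0.003
```

```bash
python3 snap.py 19 wrist
```

```text
{'t': 15.425, 'joint_pos': [-0.4433, 0.6804, 0.3662, 1.8109, -0.3535, 0.7149, -0.0801], 'position': [0.6722, 0.0887, 0.1317], 'orientation': [[-0.197, -0.0001, 0.9804], [-0.9804, 0.0017, -0.197], [-0.0016, -1.0, -0.0004]], 'contact_force': [-0.159, 1.7393, -0.0578], 'width': -0.0036}
```

View pics/wrist19.png

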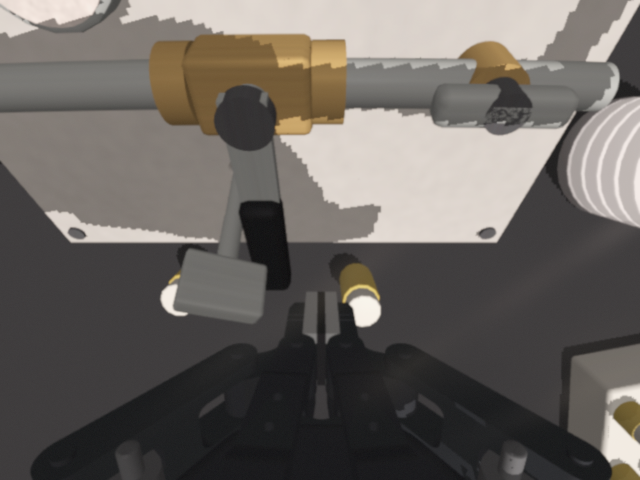

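Call:
{"fn": "drive_tool", "kwargs": {"motion": [{"dx":-0.005,"dy":0.001,"dz":0,"turn":0,"fingers":-1},{"dx":-0.01,"dy":0.002,"dz":0,"turn":0,"fingers":-1},{"dx":-0.014,"dy":0.003,"dz":0,"turn":0,"fingers":-1},{"dx":-0.018,"dy":0.0035,"dz":0,"turn":0,"fingers":-1},{"dx":-0.018,"dy":0.0035,"dz":0,"turn":0,"fingers":-1}]}}

```text
t: 16.05
position: [0.6545, 0.089, 0.1322]
orientation: [[-0.196, 0.001, 0.981], [-0.981, -0.0, -0.196], [-0.0, -1.0, 0.001]]
contact_force: [1.1, -1.5, 1.5]
width: 0.002
```

```bash
python3 snap.py 20 wrist
```

```text
{'t': 16.1, 'joint_pos': [-0.4544, 0.6619, 0.3669, 1.8534, -0.3534, 0.6896, -0.08], 'position': [0.6545, 0.089, 0.1321], 'orientation': [[-0.1957, 0.0009, 0.9807], [-0.9807, -0.0002, -0.1957], [-0.0, -1.0, 0.0009]], 'contact_force': [1.6182, -0.443, 1.7238], 'width': -0.0032}
```

View pics/wrist20.png

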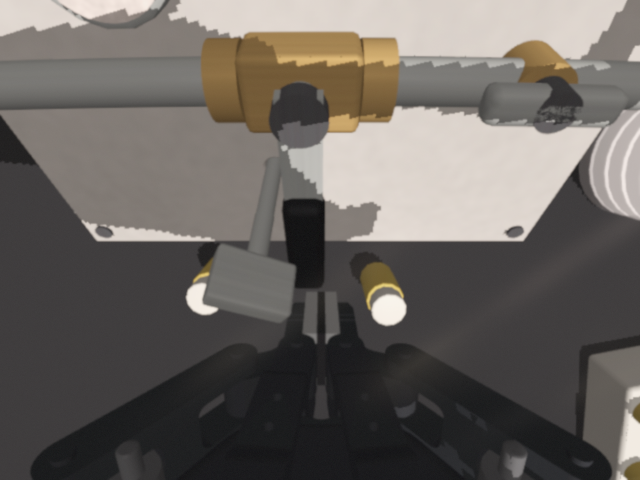

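Contact starting; the head leans and turns. Continue to the left.

Call:
{"fn": "drive_tool", "kwargs": {"motion": [{"dx":-0.003,"dy":0.0005,"dz":0,"turn":0,"fingers":-1},{"dx":-0.006,"dy":0.001,"dz":0,"turn":0,"fingers":-1},{"dx":-0.009,"dy":0.0015,"dz":0,"turn":0,"fingers":-1},{"dx":-0.009,"dy":0.0015,"dz":0,"turn":0,"fingers":-1}]}}

```text
t: 16.6
position: [0.6477, 0.0902, 0.1329]
orientation: [[-0.196, 0.006, 0.981], [-0.981, -0.0, -0.196], [-0.001, -1.0, 0.006]]
contact_force: [7.3, -3.9, 2.7]
width: -0.0
```

```bash
python3 snap.py 21 wrist
```

```text
{'t': 16.65, 'joint_pos': [-0.4609, 0.6529, 0.367, 1.8721, -0.3542, 0.6749, -0.0821], 'position': [0.6477, 0.0902, 0.1328], 'orientation': [[-0.1961, 0.0056, 0.9806], [-0.9806, -0.0004, -0.1961], [-0.0007, -1.0, 0.0055]], 'contact_force': [8.1621, -2.7917, 2.9973], 'width': 0.0033}
```

View pics/wrist21.png

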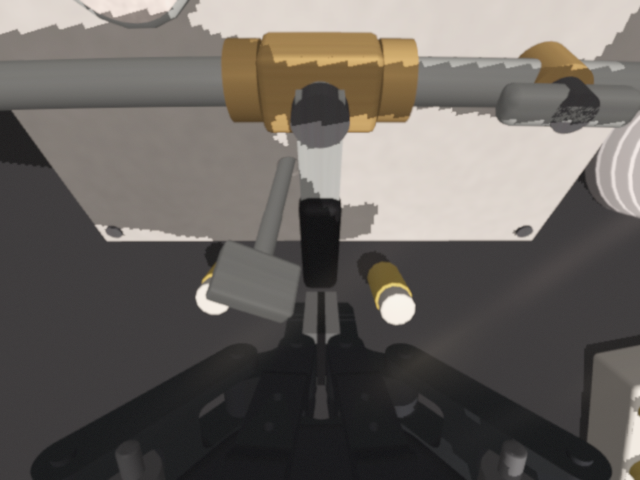

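Force 8 N building; it is turning. Continue.

Call:
{"fn": "drive_tool", "kwargs": {"motion": [{"dx":-0.003,"dy":0,"dz":0,"turn":0,"fingers":-1},{"dx":-0.006,"dy":0,"dz":0,"turn":0,"fingers":-1},{"dx":-0.009,"dy":0,"dz":0,"turn":0,"fingers":-1},{"dx":-0.009,"dy":0,"dz":0,"turn":0,"fingers":-1}]}}

```text
t: 17.15
position: [0.6412, 0.0898, 0.1334]
orientation: [[-0.197, 0.011, 0.98], [-0.98, -0.001, -0.197], [-0.001, -1.0, 0.011]]
contact_force: [14.7, -3.9, 0.8]
width: -0.003
```

```bash
python3 snap.py 22 wrist
```

```text
{'t': 17.2, 'joint_pos': [-0.465, 0.6442, 0.367, 1.8909, -0.3547, 0.6597, -0.082], 'position': [0.6412, 0.0898, 0.1333], 'orientation': [[-0.1965, 0.0105, 0.9805], [-0.9805, -0.0009, -0.1965], [-0.0012, -0.9999, 0.0105]], 'contact_force': [15.0615, -4.9292, 0.6324], 'width': 0.0022}
```

View pics/wrist22.png

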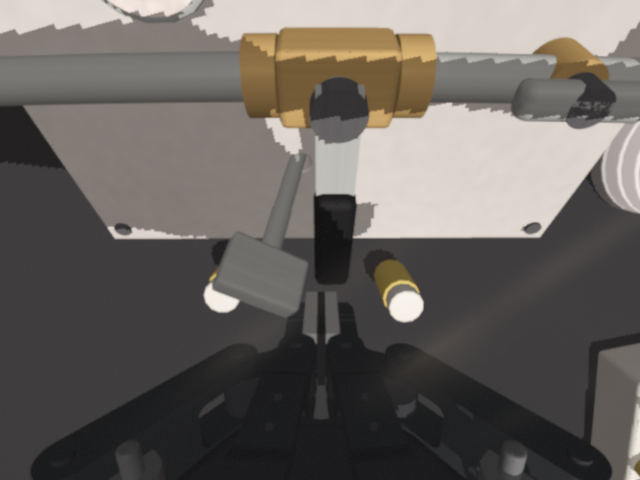

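Call:
{"fn": "drive_tool", "kwargs": {"motion": [{"dx":-0.003,"dy":0,"dz":0,"turn":0,"fingers":-1},{"dx":-0.006,"dy":0,"dz":0,"turn":0,"fingers":-1},{"dx":-0.009,"dy":0,"dz":0,"turn":0,"fingers":-1},{"dx":-0.009,"dy":0,"dz":0,"turn":0,"fingers":-1}]}}

```text
t: 17.7
position: [0.6351, 0.0902, 0.1337]
orientation: [[-0.197, 0.016, 0.98], [-0.98, -0.001, -0.197], [-0.002, -1.0, 0.016]]
contact_force: [23.3, -3.1, -5.4]
width: -0.004
```

```bash
python3 snap.py 23 wrist
```

```text
{'t': 17.75, 'joint_pos': [-0.4693, 0.6358, 0.3662, 1.909, -0.356, 0.6438, -0.0822], 'position': [0.6351, 0.0901, 0.1337], 'orientation': [[-0.1966, 0.0161, 0.9804], [-0.9805, -0.0008, -0.1966], [-0.0024, -0.9999, 0.016]], 'contact_force': [23.3528, -3.1978, -5.5166], 'width': -0.0012}
```

View pics/wrist23.png

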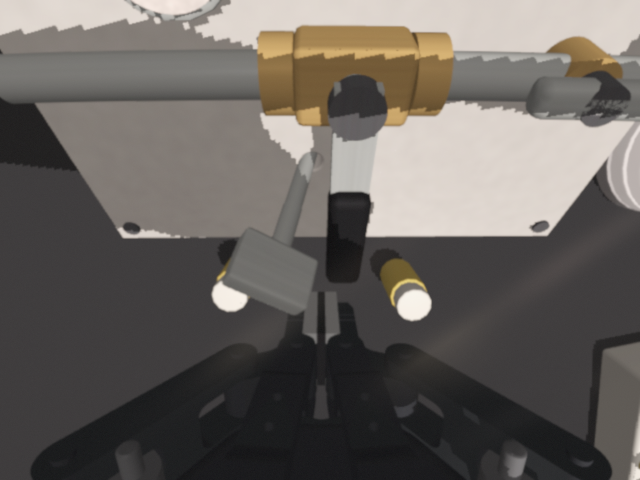

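Call:
{"fn": "drive_tool", "kwargs": {"motion": [{"dx":0.006,"dy":-0.002,"dz":0,"turn":0,"fingers":-1},{"dx":0.003,"dy":-0.006,"dz":0,"turn":0,"fingers":-1},{"dx":0,"dy":-0.006,"dz":0,"turn":0,"fingers":-1},{"dx":-0.004,"dy":-0.005,"dz":0,"turn":0,"fingers":-1},{"dx":-0.008,"dy":-0.004,"dz":0,"turn":0,"fingers":-1},{"dx":-0.008,"dy":-0.004,"dz":0,"turn":0,"fingers":-1}]}}

```text
t: 18.5
position: [0.6186, 0.0872, 0.1317]
orientation: [[-0.195, -0.001, 0.981], [-0.981, 0.0, -0.195], [-0.0, -1.0, -0.001]]
contact_force: [-0.1, 0.4, -0.1]
width: -0.003
```

```bash
python3 snap.py 24 wrist
```

```text
{'t': 18.55, 'joint_pos': [-0.4678, 0.6269, 0.3626, 1.9363, -0.3557, 0.6409, -0.0763], 'position': [0.6189, 0.0871, 0.1318], 'orientation': [[-0.1949, -0.0003, 0.9808], [-0.9808, 0.0001, -0.1949], [-0.0, -1.0, -0.0003]], 'contact_force': [0.1181, -0.0271, 0.0322], 'width': 0.0013}
```

View pics/wrist24.png

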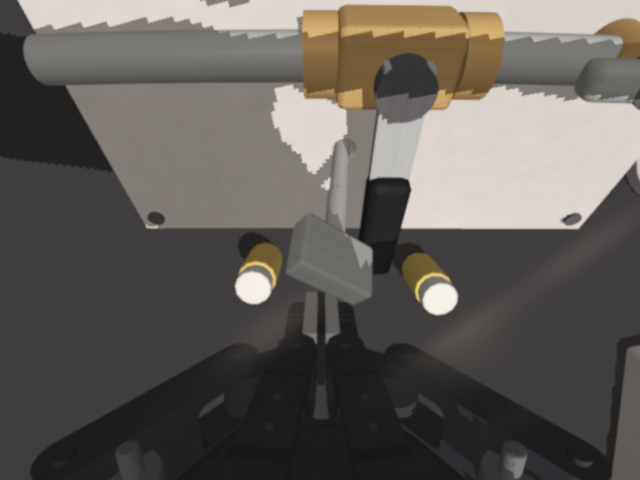

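```bash
python3 tw.py 24 1 >/dev/null
```

```text
(no output)
```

View pics/zwrist24.png

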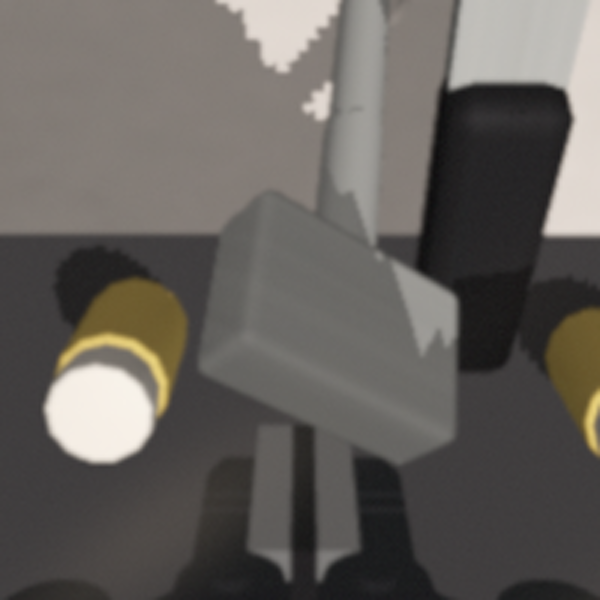

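```bash
python3 - <<'E'
from pnp import *
pose2("24",[((17,6,81),(223,237)),((17,-6,81),(268,190)),((17,-6,105),(245,337)),((17,6,105),(199,371)),((-17,-6,105),(457,438)),((-17,6,105),(403,466)),((-17,-6,81),(459,296))],50)
E
```

```text
24 tip(panel) [-42.1  16.5 -31. ] twist 55.2 axis [-0.009  0.102  0.995] rms 0.83 head world [0.6284 0.1129 0.1382]
```

Call:
{"fn": "drive_tool", "kwargs": {"motion": [{"dx":0,"dy":-0.02,"dz":0.01,"turn":-8,"fingers":-0.5},{"dx":0,"dy":-0.025,"dz":0.043,"turn":-18,"fingers":0.5},{"dx":0.005,"dy":-0.025,"dz":0.043,"turn":-28,"fingers":0.5},{"dx":0.01,"dy":-0.025,"dz":0.043,"turn":-38,"fingers":0.5},{"dx":0.015,"dy":-0.025,"dz":0.043,"turn":-48,"fingers":0.5},{"dx":0.02,"dy":-0.025,"dz":0.043,"turn":-58,"fingers":0.5},{"dx":0.0255,"dy":-0.025,"dz":0.043,"turn":-68,"fingers":0.5},{"dx":0.0255,"dy":-0.015,"dz":0.043,"turn":-78,"fingers":0.5},{"dx":0.0255,"dy":-0.005,"dz":0.043,"turn":-88,"fingers":0.5},{"dx":0.0255,"dy":0.009,"dz":0.043,"turn":-90,"fingers":0.5}]}}

```text
t: 19.8
position: [0.6447, 0.0961, 0.1746]
orientation: [[-0.98, -0.0, -0.198], [0.198, -0.001, -0.98], [0.0, -1.0, 0.001]]
contact_force: [0.7, -0.7, -0.7]
width: 0.748
```

```bash
python3 snap.py 25 wrist
```

```text
{'t': 19.85, 'joint_pos': [-0.7515, 0.7295, 0.8592, 1.8593, -0.7075, 0.8912, -1.3129], 'position': [0.6447, 0.0988, 0.1742], 'orientation': [[-0.9806, -0.0008, -0.1958], [0.1958, 0.0008, -0.9806], [0.001, -1.0, -0.0006]], 'contact_force': [1.3669, 1.8672, -0.482], 'width': 0.7559}
```

View pics/wrist25.png

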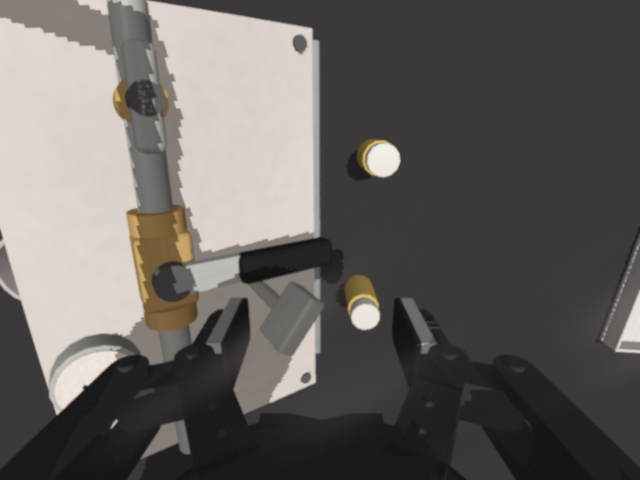

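Call:
{"fn": "drive_tool", "kwargs": {"motion": [{"dx":0,"dy":-0.002,"dz":-0.018,"turn":0,"fingers":0.5},{"dx":0,"dy":-0.002,"dz":-0.033,"turn":0,"fingers":0.5},{"dx":-0.002,"dy":-0.009,"dz":-0.033,"turn":0,"fingers":0.5},{"dx":-0.003,"dy":-0.015,"dz":-0.033,"turn":0,"fingers":0.5},{"dx":-0.0035,"dy":-0.018,"dz":-0.033,"turn":0,"fingers":0.5},{"dx":-0.004,"dy":-0.021,"dz":-0.033,"turn":0,"fingers":0.5},{"dx":-0.0045,"dy":-0.024,"dz":-0.033,"turn":0,"fingers":0.5},{"dx":-0.0045,"dy":-0.024,"dz":-0.033,"turn":0,"fingers":0.5}]}}

```text
t: 20.85
position: [0.6407, 0.0721, 0.1421]
orientation: [[-0.981, 0.001, -0.195], [0.195, 0.0, -0.981], [-0.001, -1.0, -0.001]]
contact_force: [2.9, 2.4, 0.5]
width: 0.748
```

```bash
python3 snap.py 26 wrist
```

```text
{'t': 20.9, 'joint_pos': [-0.6916, 0.7523, 0.8163, 1.9004, -0.7465, 0.8234, -1.2375], 'position': [0.6407, 0.0721, 0.142], 'orientation': [[-0.9808, 0.001, -0.1949], [0.1949, 0.0003, -0.9808], [-0.0009, -1.0, -0.0004]], 'contact_force': [2.394, 1.7301, 0.9995], 'width': 0.7464}
```

View pics/wrist26.png

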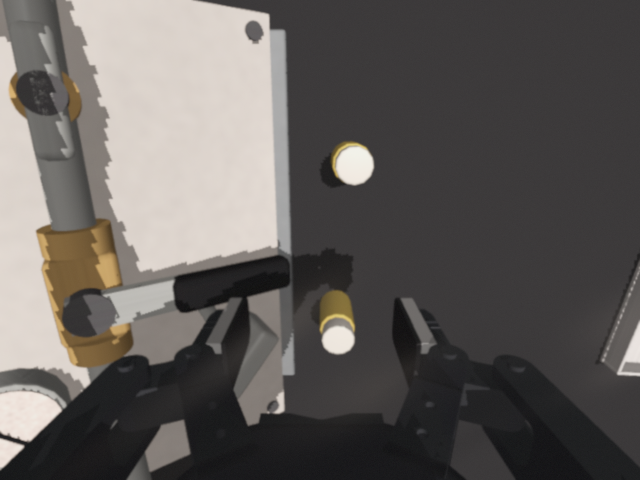

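Contact made (about 3 N). Continue pulling down the slope.

Call:
{"fn": "drive_tool", "kwargs": {"motion": [{"dx":-0.0005,"dy":-0.003,"dz":0,"turn":0,"fingers":0.5},{"dx":-0.001,"dy":-0.006,"dz":0,"turn":0,"fingers":0.5},{"dx":-0.0015,"dy":-0.008,"dz":0,"turn":0,"fingers":0.5},{"dx":-0.002,"dy":-0.01,"dz":0,"turn":0,"fingers":0.5},{"dx":-0.002,"dy":-0.01,"dz":0,"turn":0,"fingers":0.5}]}}

```text
t: 21.52
position: [0.6396, 0.0626, 0.1424]
orientation: [[-0.981, 0.003, -0.195], [0.195, 0.001, -0.981], [-0.003, -1.0, -0.001]]
contact_force: [5.1, 4.1, 2.4]
width: 0.751
```

```bash
python3 snap.py 27 wrist
```

```text
{'t': 21.575, 'joint_pos': [-0.6775, 0.7483, 0.8145, 1.9064, -0.7465, 0.8181, -1.2216], 'position': [0.6396, 0.0625, 0.1424], 'orientation': [[-0.9808, 0.0028, -0.1948], [0.1948, 0.0009, -0.9808], [-0.0025, -1.0, -0.0014]], 'contact_force': [5.6912, 4.6349, 2.5181], 'width': 0.7496}
```

View pics/wrist27.png

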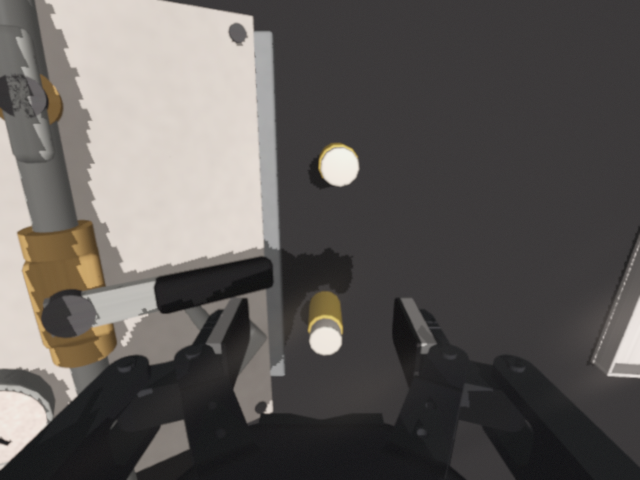

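Call:
{"fn": "drive_tool", "kwargs": {"motion": [{"dx":-0.002,"dy":-0.003,"dz":0,"turn":0,"fingers":0.5},{"dx":-0.004,"dy":-0.006,"dz":0,"turn":0,"fingers":0.5},{"dx":-0.006,"dy":-0.008,"dz":0,"turn":0,"fingers":0.5},{"dx":-0.008,"dy":-0.009,"dz":0,"turn":0,"fingers":0.5},{"dx":-0.008,"dy":-0.009,"dz":0,"turn":0,"fingers":0.5}]}}

```text
t: 22.2
position: [0.6295, 0.0525, 0.1415]
orientation: [[-0.981, -0.001, -0.196], [0.196, -0.0, -0.981], [0.001, -1.0, 0.0]]
contact_force: [-0.7, 0.2, -0.3]
width: 0.75
```

```bash
python3 snap.py 28 wrist
```

```text
{'t': 22.25, 'joint_pos': [-0.6683, 0.7392, 0.8132, 1.9292, -0.7452, 0.8061, -1.2036], 'position': [0.6297, 0.0527, 0.1416], 'orientation': [[-0.9807, -0.0008, -0.1953], [0.1953, -0.0001, -0.9807], [0.0008, -1.0, 0.0003]], 'contact_force': [0.0467, -1.0597, 0.3517], 'width': 0.7524}
```

View pics/wrist28.png

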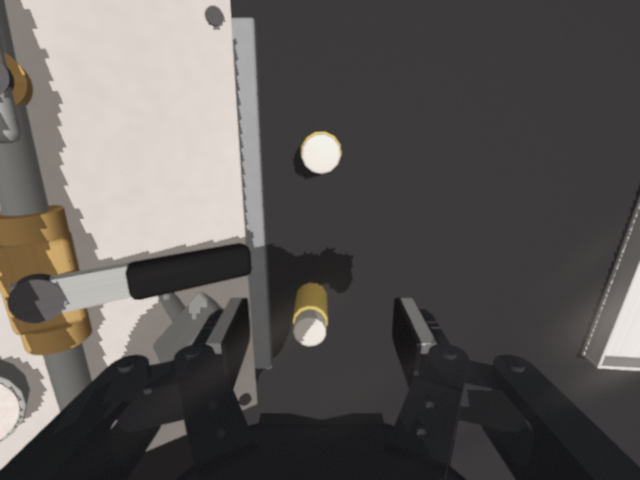

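Call:
{"fn": "drive_tool", "kwargs": {"motion": [{"dx":0,"dy":-0.02,"dz":0,"turn":10,"fingers":0.2},{"dx":-0.002,"dy":-0.02,"dz":0,"turn":20,"fingers":0.2},{"dx":-0.004,"dy":-0.02,"dz":0,"turn":30,"fingers":0.2},{"dx":-0.0065,"dy":-0.02,"dz":0,"turn":40,"fingers":0.2},{"dx":-0.0065,"dy":-0.02,"dz":0,"turn":50,"fingers":0.2},{"dx":-0.0065,"dy":-0.02,"dz":-0.005,"turn":60,"fingers":0.2},{"dx":-0.0065,"dy":-0.015,"dz":-0.01,"turn":70,"fingers":0.2},{"dx":-0.0065,"dy":-0.01,"dz":-0.01,"turn":80,"fingers":0.2},{"dx":-0.0065,"dy":0.0,"dz":-0.01,"turn":90,"fingers":0.2}]}}

```text
t: 23.38
position: [0.6235, 0.0524, 0.1316]
orientation: [[-0.19, -0.0, 0.982], [-0.982, -0.001, -0.19], [0.001, -1.0, -0.0]]
contact_force: [0.7, -0.8, -0.0]
width: 0.602
```

```bash
python3 snap.py 29 wrist; python3 tw.py 29 1 >/dev/null
```

```text
{'t': 23.425, 'joint_pos': [-0.4061, 0.626, 0.3501, 1.9336, -0.3439, 0.6401, -0.0208], 'position': [0.6237, 0.0541, 0.1317], 'orientation': [[-0.1811, -0.0001, 0.9835], [-0.9835, 0.0004, -0.1811], [-0.0004, -1.0, -0.0002]], 'contact_force': [0.1048, 0.1391, 0.6992], 'width': 0.6026}
```

View pics/wrist29.png

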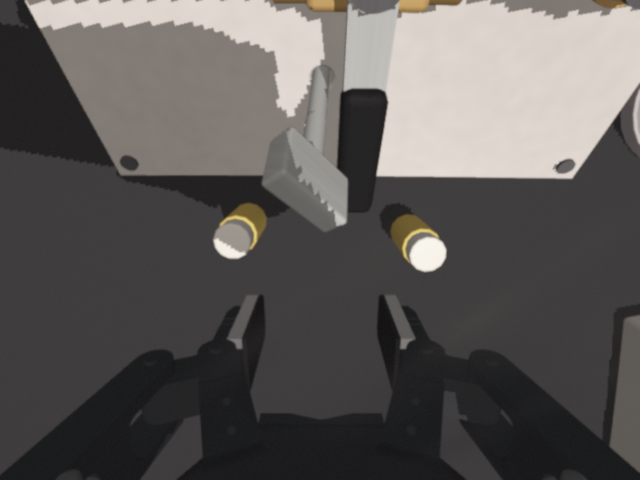

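Call:
{"fn": "drive_tool", "kwargs": {"motion": [{"dx":0.004,"dy":0.018,"dz":0,"turn":0,"fingers":0.2},{"dx":0.0065,"dy":0.033,"dz":0,"turn":0,"fingers":0.2},{"dx":0.002,"dy":0.034,"dz":0,"turn":0,"fingers":0.2},{"dx":-0.003,"dy":0.035,"dz":0,"turn":0,"fingers":0.2},{"dx":-0.008,"dy":0.036,"dz":0,"turn":0,"fingers":0.2},{"dx":-0.011,"dy":0.0365,"dz":0,"turn":0,"fingers":0.2}]}}

```text
t: 24.18
position: [0.6122, 0.0889, 0.1319]
orientation: [[-0.196, -0.0, 0.981], [-0.981, -0.0, -0.196], [0.0, -1.0, -0.0]]
contact_force: [-0.1, -0.3, -0.1]
width: 0.597
```

```bash
python3 snap.py 30 wrist; python3 tw.py 30 1 >/dev/null
```

```text
{'t': 24.225, 'joint_pos': [-0.4728, 0.6199, 0.3599, 1.9514, -0.3538, 0.6317, -0.083], 'position': [0.612, 0.089, 0.1319], 'orientation': [[-0.1958, -0.0003, 0.9806], [-0.9806, -0.0, -0.1958], [0.0001, -1.0, -0.0003]], 'contact_force': [0.2464, -0.4476, -0.121], 'width': 0.5986}
```

View pics/wrist30.png

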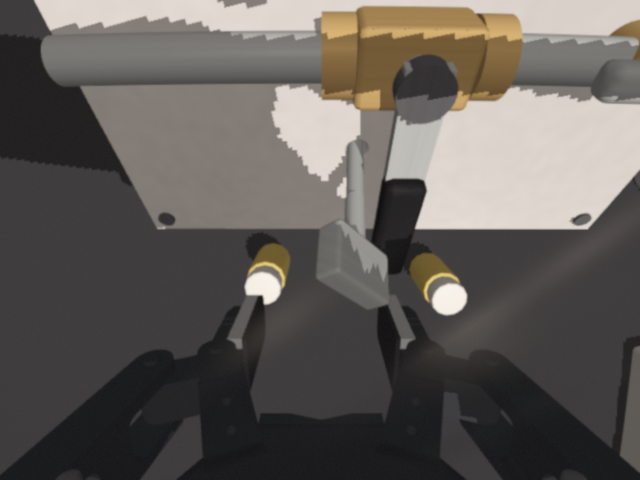

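Call:
{"fn": "drive_tool", "kwargs": {"motion": [{"dx":0.003,"dy":0.001,"dz":0,"turn":0,"fingers":0.2},{"dx":0.003,"dy":0.004,"dz":0,"turn":0,"fingers":0.2},{"dx":-0.002,"dy":0.004,"dz":0,"turn":0,"fingers":0.2},{"dx":-0.006,"dy":0.005,"dz":0,"turn":0,"fingers":0.2},{"dx":-0.01,"dy":0.006,"dz":0,"turn":0,"fingers":0.2},{"dx":-0.013,"dy":0.006,"dz":0,"turn":0,"fingers":0.2},{"dx":-0.013,"dy":0.006,"dz":0,"turn":0,"fingers":0.2}]}}

```text
t: 25.1
position: [0.6051, 0.0959, 0.1331]
orientation: [[-0.195, 0.011, 0.981], [-0.981, 0.001, -0.195], [-0.003, -1.0, 0.011]]
contact_force: [15.6, 1.7, -4.5]
width: 0.601
```

```bash
python3 snap.py 31 wrist; python3 tw.py 31 1 >/dev/null
```

```text
{'t': 25.15, 'joint_pos': [-0.4895, 0.609, 0.36, 1.9724, -0.3567, 0.6096, -0.0923], 'position': [0.6051, 0.0959, 0.1331], 'orientation': [[-0.1952, 0.0113, 0.9807], [-0.9808, 0.0005, -0.1952], [-0.0027, -0.9999, 0.011]], 'contact_force': [15.6465, 1.7916, -4.0531], 'width': 0.5982}
```

View pics/wrist31.png

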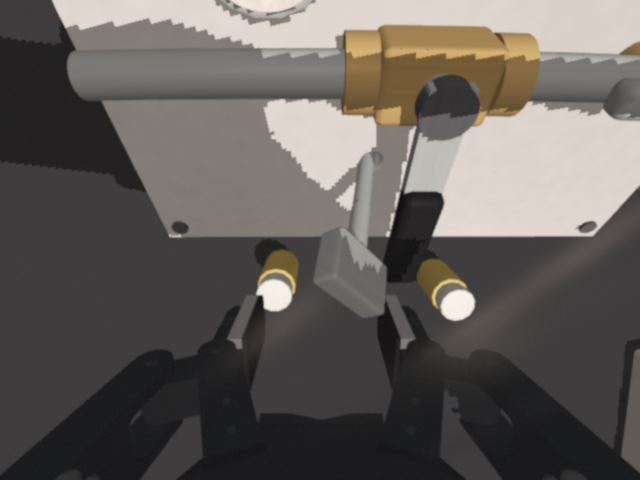

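Call:
{"fn": "drive_tool", "kwargs": {"motion": [{"dx":-0.004,"dy":0,"dz":0,"turn":0,"fingers":0.2},{"dx":-0.008,"dy":0,"dz":0,"turn":0,"fingers":0.2},{"dx":-0.012,"dy":0,"dz":0,"turn":0,"fingers":0.2},{"dx":-0.012,"dy":0,"dz":0,"turn":0,"fingers":0.2}]}}

```text
t: 25.65
position: [0.5894, 0.0941, 0.1326]
orientation: [[-0.197, 0.004, 0.98], [-0.98, -0.001, -0.197], [0.0, -1.0, 0.004]]
contact_force: [-0.5, 0.1, 0.5]
width: 0.597
```

```bash
python3 snap.py 32 wrist; python3 tw.py 32 1 >/dev/null
```

```text
{'t': 25.7, 'joint_pos': [-0.4953, 0.5973, 0.359, 2.0046, -0.357, 0.5994, -0.093], 'position': [0.5878, 0.0947, 0.1321], 'orientation': [[-0.196, 0.0006, 0.9806], [-0.9806, -0.0003, -0.196], [0.0002, -1.0, 0.0006]], 'contact_force': [-0.5996, -0.8731, -0.886], 'width': 0.599}
```

View pics/wrist32.png

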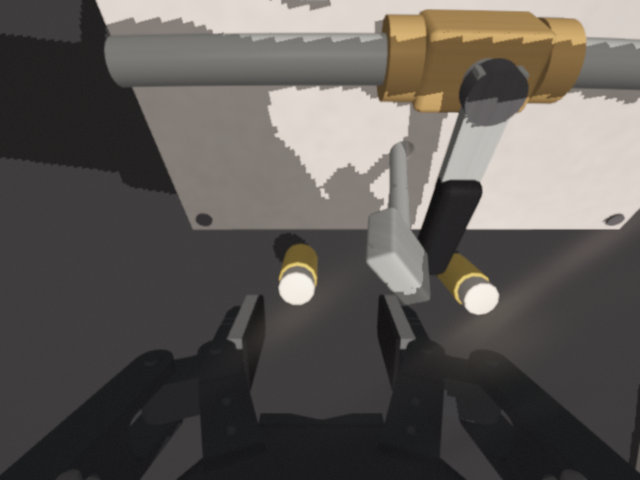

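Call:
{"fn": "drive_tool", "kwargs": {"motion": [{"dx":-0.002,"dy":-0.012,"dz":0,"turn":0,"fingers":0.2},{"dx":0.0,"dy":-0.02,"dz":0,"turn":4,"fingers":0.2},{"dx":0.02,"dy":-0.022,"dz":0,"turn":10,"fingers":0.2},{"dx":0.034,"dy":-0.023,"dz":0,"turn":10,"fingers":0.2},{"dx":0.036,"dy":-0.01,"dz":0,"turn":10,"fingers":0.2},{"dx":0.036,"dy":-0.01,"dz":0,"turn":10,"fingers":0.2}]}}

```text
t: 26.45
position: [0.6229, 0.0873, 0.1313]
orientation: [[-0.021, -0.001, 1.0], [-1.0, 0.001, -0.021], [-0.001, -1.0, -0.001]]
contact_force: [0.5, -0.1, -0.1]
width: 0.599
```

```bash
python3 snap.py 33 wrist; python3 tw.py 33 1 >/dev/null
```

```text
{'t': 26.5, 'joint_pos': [-0.4301, 0.6237, 0.3082, 1.9248, -0.3023, 0.639, 0.0473], 'position': [0.6228, 0.0866, 0.1314], 'orientation': [[-0.021, -0.0012, 0.9998], [-0.9998, 0.0002, -0.021], [-0.0001, -1.0, -0.0012]], 'contact_force': [-0.2344, 0.8141, 0.0829], 'width': 0.5976}
```

View pics/wrist33.png

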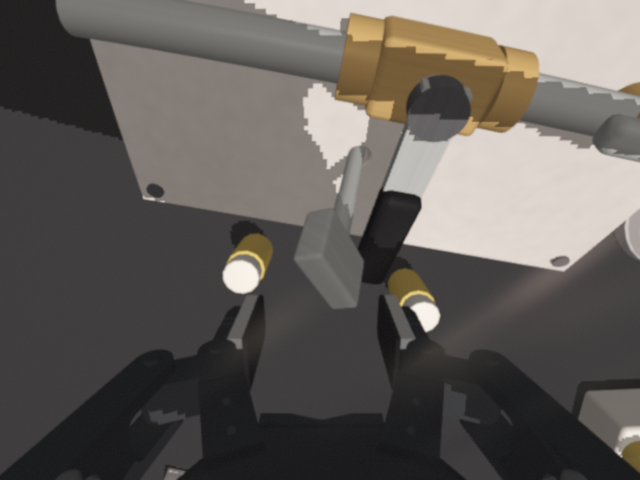

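View pics/zwrist33.png

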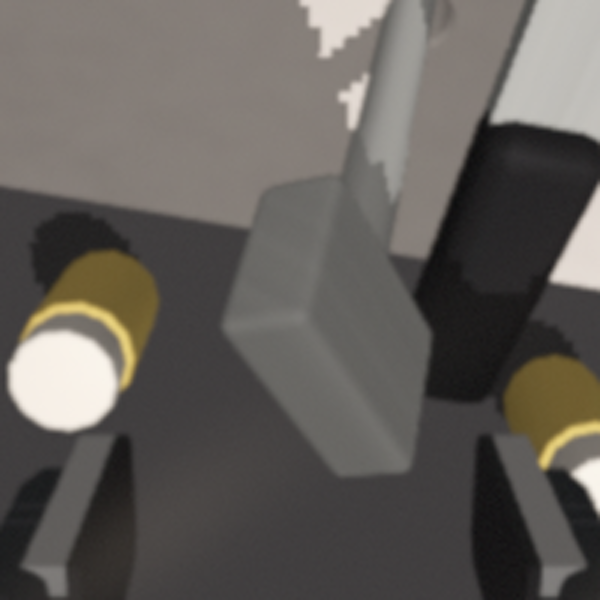

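```bash
python3 - <<'E'
from pnp import *
pose2("33",[((17,6,81),(265,190)),((17,-6,81),(335,177)),((17,-6,105),(303,318)),((17,6,105),(223,327)),((-17,-6,105),(410,470)),((-17,6,105),(340,476)),((-17,-6,81),(432,335))],40)
E
```

```text
33 tip(panel) [-41.5  16.5 -31.7] twist 35.3 axis [-0.     0.105  0.994] rms 1.31 head world [0.6284 0.1146 0.1383]
```

Call:
{"fn": "drive_tool", "kwargs": {"motion": [{"dx":0.004,"dy":0.006,"dz":0,"turn":0,"fingers":0.2},{"dx":0.006,"dy":0.012,"dz":0,"turn":0,"fingers":0.2},{"dx":0.006,"dy":0.012,"dz":0,"turn":0,"fingers":-0.3},{"dx":0.006,"dy":0.012,"dz":0,"turn":0,"fingers":-1},{"dx":0.006,"dy":0.012,"dz":0,"turn":0,"fingers":-1},{"dx":0.006,"dy":0.012,"dz":0,"turn":0,"fingers":-1}], "force": 70}}

```text
t: 27.25
position: [0.6304, 0.0971, 0.1318]
orientation: [[-0.023, 0.002, 1.0], [-1.0, -0.0, -0.023], [-0.0, -1.0, 0.002]]
contact_force: [4.6, 1.6, -3.5]
width: 0.132
```

```bash
python3 snap.py 34 wrist; python3 tw.py 34 1 >/dev/null
```

```text
{'t': 27.3, 'joint_pos': [-0.4447, 0.6316, 0.3114, 1.9054, -0.3034, 0.6489, 0.0311], 'position': [0.6304, 0.0971, 0.1318], 'orientation': [[-0.0225, 0.0014, 0.9997], [-0.9997, -0.0001, -0.0225], [0.0, -1.0, 0.0014]], 'contact_force': [4.5889, 0.5945, -3.133], 'width': 0.134}
```

View pics/zwrist34.png

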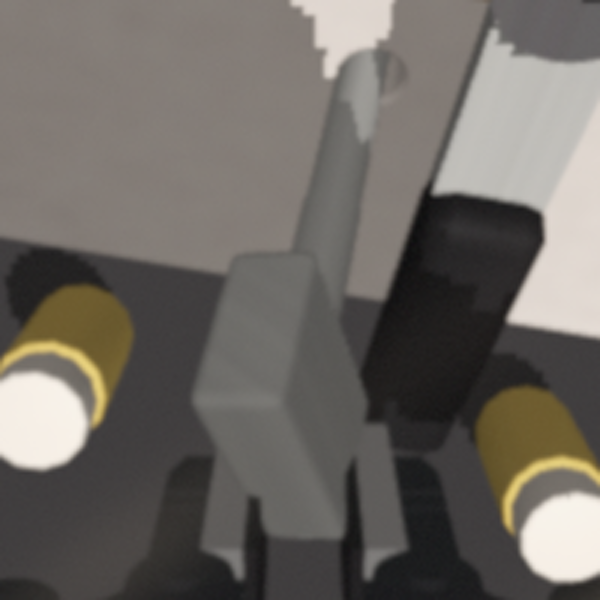

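Call:
{"fn": "drive_tool", "kwargs": {"motion": [{"dx":-0.001,"dy":0,"dz":0,"turn":-4,"fingers":-1},{"dx":-0.002,"dy":0,"dz":0,"turn":-8,"fingers":-1},{"dx":-0.003,"dy":0,"dz":0,"turn":-12,"fingers":-1},{"dx":-0.004,"dy":0,"dz":0,"turn":-16,"fingers":-1},{"dx":-0.004,"dy":0,"dz":0,"turn":-16,"fingers":-1}]}}

```text
t: 27.92
position: [0.6246, 0.0975, 0.1317]
orientation: [[-0.296, -0.002, 0.955], [-0.955, 0.0, -0.296], [0.001, -1.0, -0.002]]
contact_force: [-0.8, 0.3, 2.1]
width: 0.122
```

```bash
python3 snap.py 35 wrist; python3 tw.py 35 1 >/dev/null
```

```text
{'t': 27.975, 'joint_pos': [-0.498, 0.6391, 0.3912, 1.9193, -0.3819, 0.6578, -0.1694], 'position': [0.6248, 0.0975, 0.1317], 'orientation': [[-0.2947, -0.0018, 0.9556], [-0.9556, 0.0001, -0.2947], [0.0004, -1.0, -0.0017]], 'contact_force': [0.5875, 2.0219, -1.3366], 'width': 0.1195}
```

View pics/zwrist35.png

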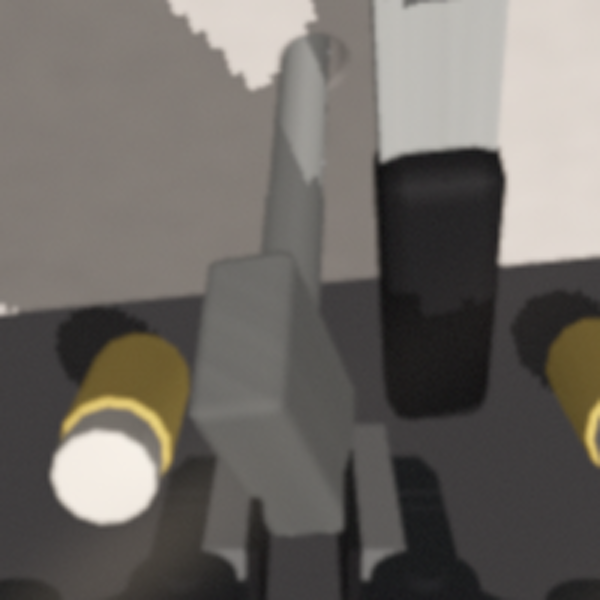

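```bash
python3 - <<'E'
from pnp import *
pose2("34",[((17,6,81),(237,255)),((17,-6,81),(313,257)),((17,-6,105),(283,402)),((17,6,105),(194,404)),((-17,-6,105),(343,538)),((-17,-6,81),(367,405)),((0,0,26),(375,75))],30)
pose2("35",[((17,6,81),(208,263)),((17,-6,81),(292,254)),((17,-6,105),(278,408)),((17,6,105),(192,415)),((-17,-6,105),(340,531)),((-17,-6,81),(353,390)),((0,0,26),(315,58))],20)
E
```

```text
34 tip(panel) [-34.6  15.5 -29.5] twist 22.3 axis [-0.046  0.11   0.993] rms 2.19 head world [0.6292 0.1156 0.1416]
35 tip(panel) [-33.9  15.4 -28.9] twist 9.2 axis [-0.045  0.138  0.989] rms 2.11 head world [0.6268 0.1166 0.1422]
```

Call:
{"fn": "drive_tool", "kwargs": {"motion": [{"dx":-0.001,"dy":0,"dz":0,"turn":-4,"fingers":-1},{"dx":-0.002,"dy":0,"dz":0,"turn":-8,"fingers":-1},{"dx":-0.003,"dy":0,"dz":0,"turn":-12,"fingers":-1},{"dx":-0.004,"dy":0,"dz":0,"turn":-16,"fingers":-1},{"dx":-0.005,"dy":0,"dz":0,"turn":-20,"fingers":-1},{"dx":-0.006,"dy":0,"dz":0,"turn":-24,"fingers":-1},{"dx":-0.006,"dy":0,"dz":0,"turn":-24,"fingers":-1}]}}

```text
t: 28.85
position: [0.6163, 0.0995, 0.1308]
orientation: [[-0.657, -0.007, 0.754], [-0.754, 0.002, -0.657], [0.003, -1.0, -0.007]]
contact_force: [-5.9, 5.8, 1.6]
width: 0.117
```

```bash
python3 snap.py 36 wrist; python3 tw.py 36 1 >/dev/null
```

```text
{'t': 28.9, 'joint_pos': [-0.5761, 0.657, 0.5091, 1.9395, -0.4994, 0.6791, -0.472], 'position': [0.6163, 0.0994, 0.1308], 'orientation': [[-0.656, -0.0072, 0.7547], [-0.7548, 0.0022, -0.656], [0.0031, -1.0, -0.0068]], 'contact_force': [-6.5144, 5.0874, 0.798], 'width': 0.1115}
```

View pics/zwrist36.png

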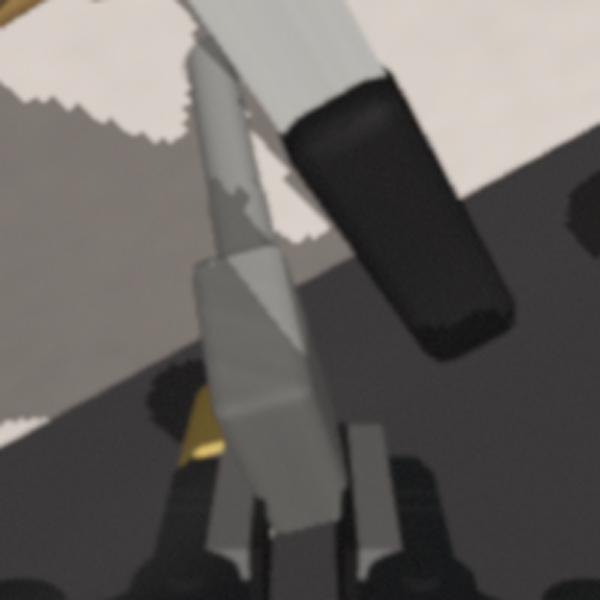

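```bash
python3 - <<'E'
from pnp import *
pose2("36",[((17,6,81),(195,265)),((17,-6,81),(283,248)),((17,-6,105),(304,390)),((17,6,105),(219,415)),((-17,-6,105),(342,515)),((0,0,26),(215,45))],-20)
pose2("36",[((17,6,81),(195,265)),((17,-6,81),(283,248)),((17,-6,105),(304,390)),((17,6,105),(219,415)),((-17,6,105),(273,532)),((0,0,26),(215,45))],-20)
E
```

```text
36 tip(panel) [-31.2  14.9 -30.3] twist -16.3 axis [-0.075  0.155  0.985] rms 3.17 head world [0.6259 0.1177 0.1406]
36 tip(panel) [-30.9  15.1 -29.8] twist -13.6 axis [-0.073  0.142  0.987] rms 3.24 head world [0.6268 0.1175 0.1414]
```

Call:
{"fn": "drive_tool", "kwargs": {"motion": [{"dx":0,"dy":0,"dz":0,"turn":0,"fingers":-1},{"dx":-0.001,"dy":0.0005,"dz":0,"turn":-4,"fingers":-1},{"dx":-0.002,"dy":0.001,"dz":0,"turn":-8,"fingers":-1},{"dx":-0.004,"dy":0.0015,"dz":0,"turn":-12,"fingers":-1},{"dx":-0.005,"dy":0.0015,"dz":0,"turn":-15,"fingers":-1},{"dx":-0.005,"dy":0.0015,"dz":0,"turn":-15,"fingers":-1}], "force": 100}}

```text
t: 29.65
position: [0.613, 0.1003, 0.1312]
orientation: [[-0.83, -0.004, 0.558], [-0.558, 0.002, -0.83], [0.002, -1.0, -0.003]]
contact_force: [-1.3, 4.5, -1.0]
width: 0.089
```

```bash
python3 snap.py 37 wrist; python3 tw.py 37 1 >/dev/null
```

```text
{'t': 29.7, 'joint_pos': [-0.6256, 0.6708, 0.5851, 1.9517, -0.5714, 0.6924, -0.6644], 'position': [0.613, 0.1003, 0.1312], 'orientation': [[-0.8295, -0.0037, 0.5585], [-0.5585, 0.0016, -0.8295], [0.0022, -1.0, -0.0034]], 'contact_force': [-2.2078, 4.2536, -0.1905], 'width': 0.0882}
```

View pics/zwrist37.png

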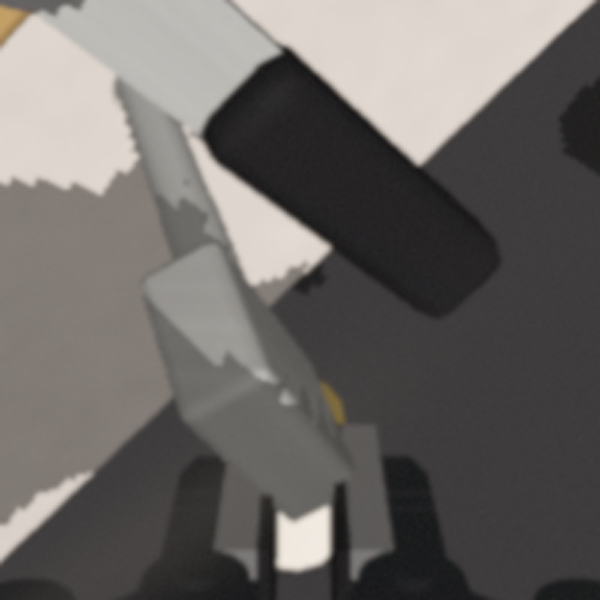

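```bash
python3 - <<'E'
from pnp import *
pose2("37",[((17,6,81),(143,283)),((17,-6,81),(212,243)),((17,-6,105),(268,372)),((17,6,105),(184,417)),((-17,-6,105),(350,470)),((-17,6,105),(297,518))],-15)
E
```

```text
37 tip(panel) [-41.6  24.3 -36.5] twist -14.6 axis [-0.023  0.08   0.997] rms 1.88 head world [0.6231 0.1163 0.1333]
```

Call:
{"fn": "drive_tool", "kwargs": {"motion": [{"dx":0.0,"dy":-0.001,"dz":0,"turn":0,"fingers":-0.1},{"dx":0.0,"dy":-0.002,"dz":0,"turn":0,"fingers":-0.1},{"dx":0.002,"dy":-0.001,"dz":0,"turn":10,"fingers":-0.1},{"dx":0.003,"dy":0,"dz":0,"turn":20,"fingers":-0.1},{"dx":0.005,"dy":0,"dz":0,"turn":30,"fingers":-0.1},{"dx":0.005,"dy":0.001,"dz":0,"turn":33,"fingers":-0.1}]}}

```text
t: 30.45
position: [0.6201, 0.099, 0.132]
orientation: [[-0.394, 0.001, 0.919], [-0.919, 0.0, -0.394], [-0.0, -1.0, 0.001]]
contact_force: [-0.8, 0.1, -0.2]
width: 0.448
```

```bash
python3 snap.py 38 wrist; python3 tw.py 38 1 >/dev/null
```

```text
{'t': 30.5, 'joint_pos': [-0.5228, 0.6389, 0.4215, 1.9326, -0.4122, 0.6546, -0.2479], 'position': [0.6199, 0.0993, 0.132], 'orientation': [[-0.3934, 0.0005, 0.9194], [-0.9194, 0.0, -0.3934], [-0.0002, -1.0, 0.0004]], 'contact_force': [0.1896, 0.4335, -0.8343], 'width': 0.45}
```

View pics/wrist38.png

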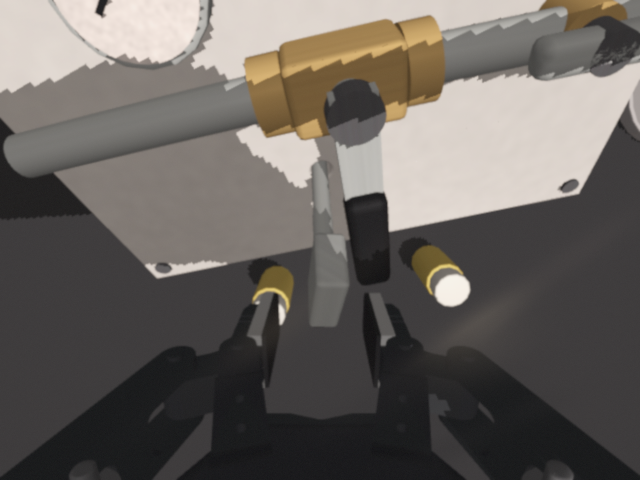

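Call:
{"fn": "drive_tool", "kwargs": {"motion": [{"dx":0.001,"dy":0.002,"dz":0,"turn":0,"fingers":-0.3},{"dx":0.001,"dy":0.002,"dz":0,"turn":0,"fingers":-1},{"dx":0.001,"dy":0.002,"dz":0,"turn":0,"fingers":-1},{"dx":0.001,"dy":0.002,"dz":0,"turn":0,"fingers":-1},{"dx":0,"dy":0.002,"dz":0,"turn":-4,"fingers":-1},{"dx":-0.001,"dy":0.0025,"dz":0,"turn":-8,"fingers":-1},{"dx":-0.0025,"dy":0.003,"dz":0,"turn":-12,"fingers":-1},{"dx":-0.004,"dy":0.003,"dz":0,"turn":-16,"fingers":-1},{"dx":-0.005,"dy":0.003,"dz":0,"turn":-19,"fingers":-1},{"dx":-0.005,"dy":0.003,"dz":0,"turn":-19,"fingers":-1}], "force": 80}}

```text
t: 31.75
position: [0.6132, 0.1038, 0.1314]
orientation: [[-0.671, -0.003, 0.742], [-0.742, 0.001, -0.671], [0.002, -1.0, -0.003]]
contact_force: [-4.0, 3.3, 1.7]
width: 0.119
```

```bash
python3 snap.py 39 wrist; python3 tw.py 39 1 >/dev/null
```

```text
{'t': 31.8, 'joint_pos': [-0.591, 0.6545, 0.5169, 1.9476, -0.506, 0.6726, -0.4925], 'position': [0.6133, 0.1038, 0.1314], 'orientation': [[-0.6705, -0.0028, 0.7419], [-0.7419, 0.0007, -0.6705], [0.0014, -1.0, -0.0026]], 'contact_force': [-4.1733, 2.7304, 1.7914], 'width': 0.1179}
```

View pics/zwrist39.png

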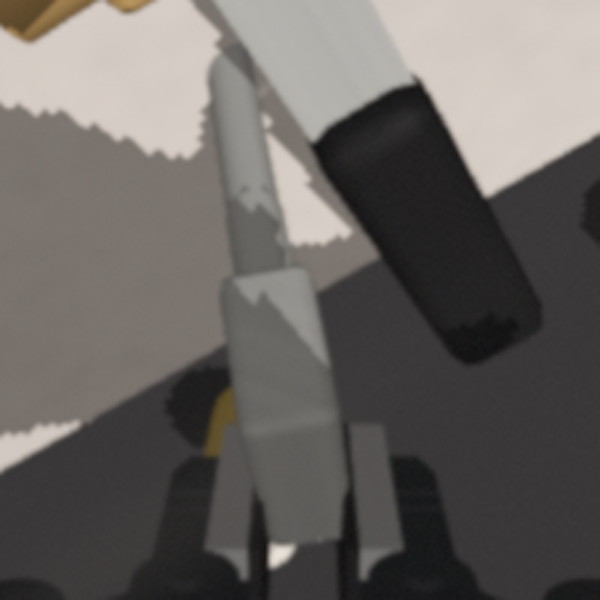

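```bash
python3 - <<'E'
from pnp import *
pose2("39",[((17,6,81),(221,285)),((17,-6,81),(308,267)),((17,-6,105),(338,413)),((17,6,105),(242,437)),((-17,-6,105),(342,535)),((-17,6,105),(268,542))],-22)
pose2("39",[((17,6,81),(221,285)),((17,-6,81),(308,267)),((17,-6,105),(338,413)),((17,6,105),(242,437)),((-17,6,105),(268,542)),((0,0,26),(238,50))],-22)
E
```

```text
39 tip(panel) [-41.2  21.  -32.9] twist -22.1 axis [-0.016  0.142  0.99 ] rms 1.18 head world [0.6206 0.1161 0.1363]
39 tip(panel) [-29.   13.8 -29.2] twist -19.4 axis [-0.094  0.195  0.976] rms 3.05 head world [0.6234 0.1184 0.1411]
```

Call:
{"fn": "drive_tool", "kwargs": {"motion": [{"dx":-0.0015,"dy":0.0005,"dz":0,"turn":-4,"fingers":-1},{"dx":-0.003,"dy":0.001,"dz":0,"turn":-8,"fingers":-1},{"dx":-0.004,"dy":0.001,"dz":0,"turn":-10,"fingers":-1},{"dx":-0.004,"dy":0.001,"dz":0,"turn":-10,"fingers":-1}]}}

```text
t: 32.3
position: [0.6094, 0.1053, 0.131]
orientation: [[-0.789, -0.003, 0.614], [-0.614, 0.002, -0.789], [0.002, -1.0, -0.003]]
contact_force: [-0.7, 11.1, -3.3]
width: 0.115
```

```bash
python3 snap.py 40 wrist; python3 tw.py 40 1 >/dev/null
```

```text
{'t': 32.35, 'joint_pos': [-0.6246, 0.6633, 0.5659, 1.9579, -0.5554, 0.6816, -0.6197], 'position': [0.6095, 0.1054, 0.131], 'orientation': [[-0.789, -0.0031, 0.6144], [-0.6144, 0.0017, -0.789], [0.0014, -1.0, -0.0032]], 'contact_force': [-1.9035, 10.1706, -2.8131], 'width': 0.1134}
```

View pics/zwrist40.png

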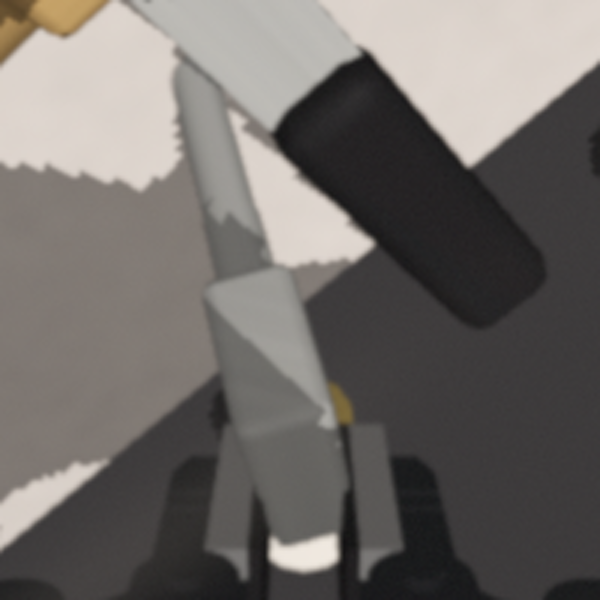

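```bash
python3 - <<'E'
from pnp import *
pose2("40",[((17,6,81),(206,290)),((17,-6,81),(288,265)),((17,-6,105),(332,410)),((17,6,105),(243,438)),((-17,-6,105),(345,525)),((-17,6,105),(277,545))],-22)
pose2("40",[((17,6,81),(206,290)),((17,-6,81),(288,265)),((17,-6,105),(332,410)),((17,6,105),(243,438)),((-17,6,105),(277,545)),((0,0,26),(203,70))],-22)
E
```

```text
40 tip(panel) [-40.1  22.2 -33.8] twist -28.0 axis [-0.035  0.157  0.987] rms 1.03 head world [0.6181 0.1166 0.135 ]
40 tip(panel) [-32.3  14.8 -29.8] twist -25.2 axis [-0.076  0.21   0.975] rms 2.32 head world [0.6208 0.1179 0.1395]
```

Call:
{"fn": "drive_tool", "kwargs": {"motion": [{"dx":0,"dy":-0.002,"dz":0.003,"turn":0,"fingers":-1},{"dx":0,"dy":-0.0035,"dz":0.006,"turn":0,"fingers":-1},{"dx":0,"dy":-0.005,"dz":0.009,"turn":4,"fingers":-1},{"dx":0.001,"dy":-0.007,"dz":0.012,"turn":8,"fingers":-1},{"dx":0.002,"dy":-0.0085,"dz":0.014,"turn":12,"fingers":-1}], "force": 110}}

```text
t: 32.98
position: [0.612, 0.0971, 0.1445]
orientation: [[-0.642, -0.002, 0.767], [-0.767, 0.001, -0.642], [0.001, -1.0, -0.002]]
contact_force: [-1.5, 1.5, -1.8]
width: 0.094
```

```bash
python3 snap.py 41 wrist; python3 tw.py 41 1 >/dev/null
```

```text
{'t': 33.025, 'joint_pos': [-0.5837, 0.6321, 0.5203, 1.9448, -0.4799, 0.6901, -0.464], 'position': [0.6123, 0.0959, 0.1452], 'orientation': [[-0.6407, -0.0013, 0.7678], [-0.7678, 0.0, -0.6407], [0.0008, -1.0, -0.001]], 'contact_force': [-2.3251, 2.0808, -2.3266], 'width': 0.0907}
```

View pics/wrist41.png

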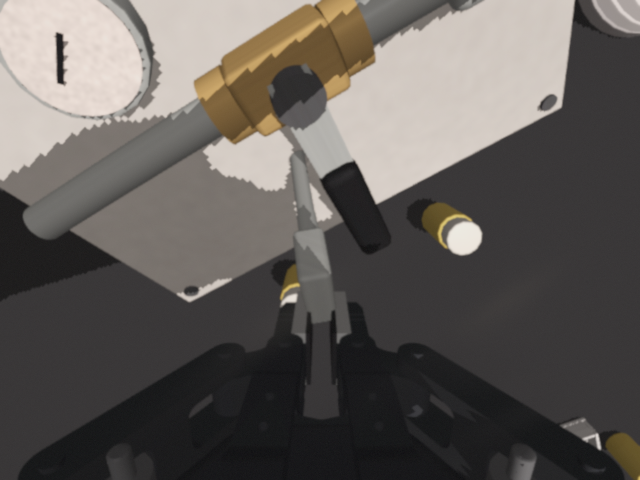

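View pics/zwrist41.png

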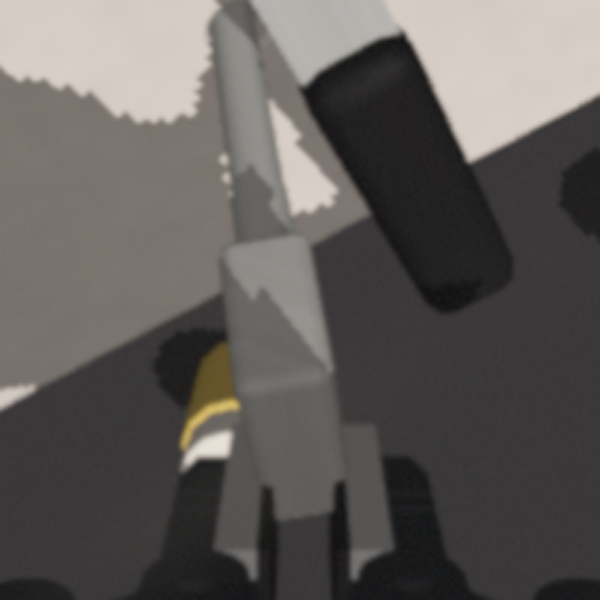

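```bash
python3 - <<'E'
from pnp import *
pose2("41",[((17,6,81),(221,257)),((17,-6,81),(304,237)),((17,-6,105),(330,372)),((17,6,105),(240,393)),((-17,-6,105),(340,510)),((-17,6,105),(276,520))],-22,.008)
for tag,q in(("39",(238,50)),("40",(203,70)),("41",(238,12))): pass
E
```

```text
41 tip(panel) [-45.8  24.  -23.2] twist -19.5 axis [0.048 0.1   0.994] rms 1.62 head world [0.6206 0.1117 0.1455]
```

Call:
{"fn": "drive_tool", "kwargs": {"motion": [{"dx":-0.0005,"dy":-0.0025,"dz":0.004,"turn":0,"fingers":-1},{"dx":-0.001,"dy":-0.005,"dz":0.008,"turn":0,"fingers":-1},{"dx":-0.001,"dy":-0.0075,"dz":0.012,"turn":0,"fingers":-1},{"dx":-0.001,"dy":-0.0075,"dz":0.012,"turn":0,"fingers":-1}]}}

```text
t: 33.52
position: [0.6126, 0.0867, 0.1587]
orientation: [[-0.648, 0.002, 0.762], [-0.762, -0.001, -0.648], [-0.001, -1.0, 0.002]]
contact_force: [-2.1, -0.1, -0.5]
width: 0.094
```

```bash
python3 snap.py 42 wrist; python3 tw.py 42 1 >/dev/null
```

```text
{'t': 33.575, 'joint_pos': [-0.5819, 0.6141, 0.5363, 1.9409, -0.4678, 0.7093, -0.4683], 'position': [0.6125, 0.0869, 0.1585], 'orientation': [[-0.6473, 0.0021, 0.7622], [-0.7622, -0.0005, -0.6473], [-0.001, -1.0, 0.002]], 'contact_force': [-1.0436, 1.3054, -0.8189], 'width': 0.0903}
```

View pics/wrist42.png

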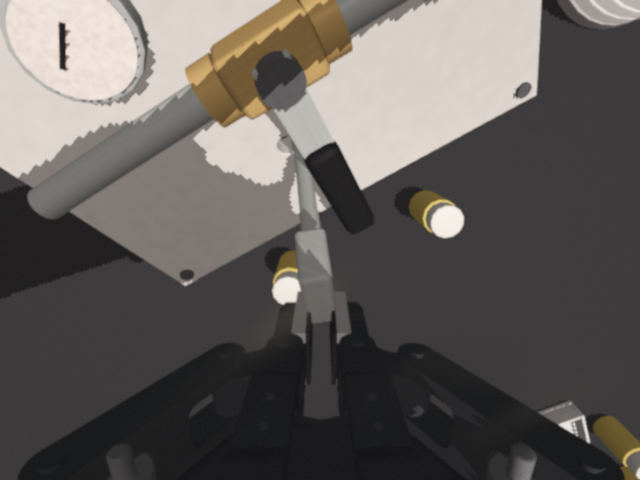

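Call:
{"fn": "drive_tool", "kwargs": {"motion": [{"dx":-0.001,"dy":-0.0045,"dz":0.007,"turn":0,"fingers":-1},{"dx":-0.002,"dy":-0.009,"dz":0.014,"turn":0,"fingers":-1},{"dx":-0.003,"dy":-0.0135,"dz":0.021,"turn":0,"fingers":-1},{"dx":-0.004,"dy":-0.018,"dz":0.028,"turn":0,"fingers":-1},{"dx":-0.0045,"dy":-0.0225,"dz":0.035,"turn":0,"fingers":-1},{"dx":-0.005,"dy":-0.0275,"dz":0.043,"turn":0,"fingers":-1}]}}

```text
t: 34.33
position: [0.6075, 0.0593, 0.2017]
orientation: [[-0.647, 0.002, 0.763], [-0.763, -0.001, -0.647], [-0.001, -1.0, 0.002]]
contact_force: [0.9, 0.4, -0.0]
width: 0.095
```

```bash
python3 snap.py 43 wrist scene
```

```text
{'t': 34.425, 'joint_pos': [-0.5721, 0.5524, 0.5785, 1.9249, -0.4185, 0.7814, -0.4646], 'position': [0.6081, 0.0587, 0.2024], 'orientation': [[-0.6477, 0.0038, 0.7619], [-0.7619, -0.0005, -0.6477], [-0.0021, -1.0, 0.0032]], 'contact_force': [0.1158, 0.3581, -0.8517], 'width': 0.0889}
```

View pics/wrist43.png

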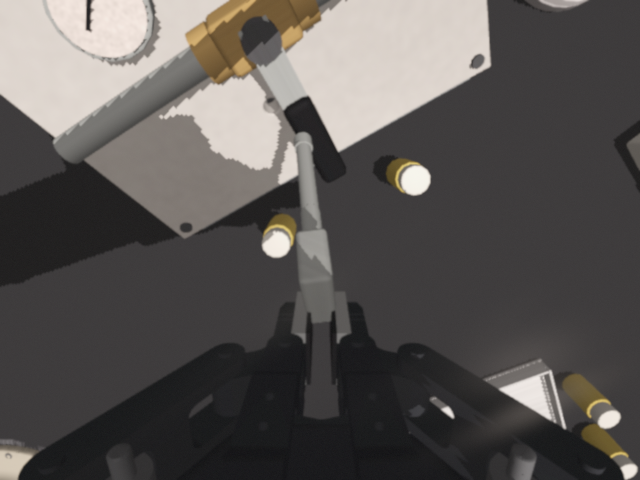

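View pics/scene43.png

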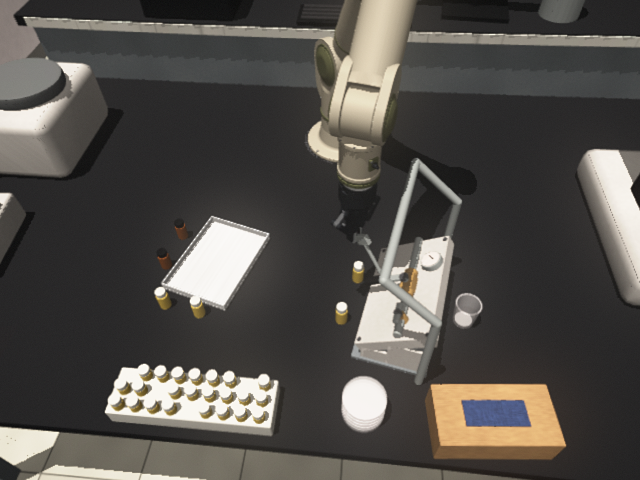

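```bash
python3 - <<'E'
from h import *
im=cv2.imread("pics/wrist43.png");cv2.imwrite("pics/zw43.png",cv2.resize(im[125:325,220:420],(600,600),interpolation=cv2.INTER_CUBIC))
t=load("top0");b=cv2.imread("pics/top0.png")
hsv=cv2.cvtColor(b,cv2.COLOR_BGR2HSV)
m=cv2.inRange(b,(140,140,140),(255,255,255));m[:,:365]=0;m[:,475:]=0;m[:205]=0;m[335:]=0
m=cv2.morphologyEx(m,cv2.MORPH_OPEN,np.ones((5,5)));m=cv2.morphologyEx(m,cv2.MORPH_CLOSE,np.ones((7,7)))
cs,_=cv2.findContours(m,0,2);k=max(cs,key=cv2.contourArea);r=cv2.minAreaRect(k);bx=cv2.boxPoints(r);print(r)
P=plane(t,bx,[0,0,.02],np.array([0,0,1.]));print(P.round(4));print("centre",P.mean(0),"sides",[np.linalg.norm(P[i]-P[(i+1)%4]) for i in range(4)])
for i in range(2):
  e=P[(i+1)%4]-P[i];print(np.degrees(np.arctan2(e[1],e[0])))
cv2.imwrite("pics/tray.png",cv2.resize(b[200:340,360:480],(514,600),interpolation=cv2.INTER_CUBIC))
E
```

```text
((417.384033203125, 271.6499328613281), (64.54059600830078, 89.39798736572266), 14.782727241516113)
[[ 0.4533 -0.172   0.02  ]
 [ 0.6891 -0.2424  0.02  ]
 [ 0.6402 -0.4124  0.02  ]
 [ 0.4066 -0.3384  0.02  ]]
centre [ 0.5473129  -0.29130253  0.02      ] sides [np.float64(0.24599468652672432), np.float64(0.17696112732260252), np.float64(0.2450524637143056), np.float64(0.1727930869441959)]
-16.61521342948456
-106.01806094533279
```

View pics/zw43.png

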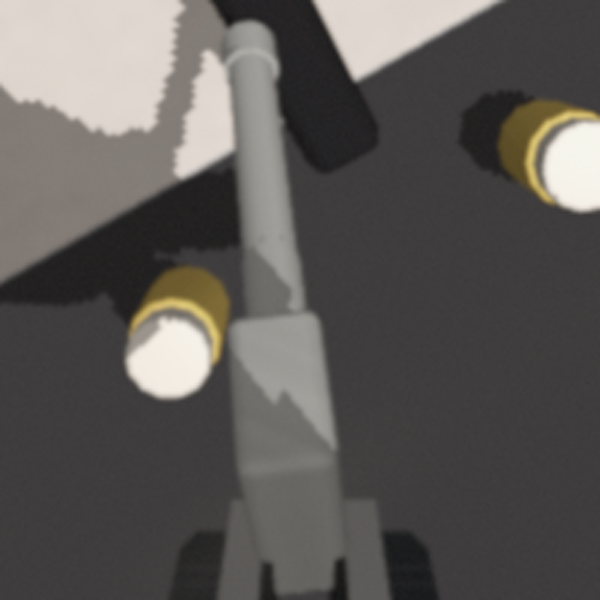

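View pics/tray.png

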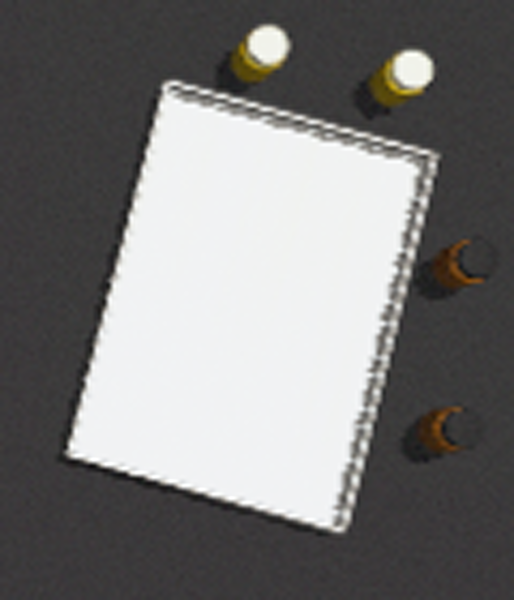

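Call:
{"fn": "drive_tool", "kwargs": {"motion": [{"dx":-0.002,"dy":-0.008,"dz":0.005,"turn":0,"fingers":-1},{"dx":-0.006,"dy":-0.025,"dz":0.005,"turn":0,"fingers":-1},{"dx":-0.013,"dy":-0.053,"dz":0.005,"turn":0,"fingers":-1},{"dx":-0.022,"dy":-0.088,"dz":0.005,"turn":0,"fingers":-1},{"dx":-0.031,"dy":-0.123,"dz":0.005,"turn":0,"fingers":-1},{"dx":-0.041,"dy":-0.16,"dz":0.005,"turn":0,"fingers":-1},{"dx":-0.051,"dy":-0.2,"dz":0.005,"turn":0,"fingers":-1},{"dx":-0.061,"dy":-0.24,"dz":0.005,"turn":0,"fingers":-1},{"dx":-0.071,"dy":-0.28,"dz":0.005,"turn":0,"fingers":-1},{"dx":-0.08,"dy":-0.315,"dz":0.005,"turn":0,"fingers":-1}]}}

```text
t: 35.67
position: [0.5252, -0.2574, 0.2058]
orientation: [[-0.648, -0.0, 0.762], [-0.762, -0.001, -0.648], [0.001, -1.0, 0.0]]
contact_force: [-0.0, 0.3, -1.0]
width: 0.093
```

Call:
{"fn": "drive_tool", "kwargs": {"motion": [{"dx":-0.009,"dy":-0.032,"dz":0,"turn":0,"fingers":-1},{"dx":-0.015,"dy":-0.055,"dz":-0.01,"turn":0,"fingers":-1},{"dx":-0.018,"dy":-0.068,"dz":-0.03,"turn":0,"fingers":-1},{"dx":-0.018,"dy":-0.07,"dz":-0.06,"turn":0,"fingers":-1},{"dx":-0.018,"dy":-0.07,"dz":-0.085,"turn":0,"fingers":-1},{"dx":-0.018,"dy":-0.07,"dz":-0.1,"turn":0,"fingers":-1},{"dx":-0.018,"dy":-0.07,"dz":-0.1,"turn":0,"fingers":-1}]}}

```text
t: 36.55
position: [0.5078, -0.325, 0.1051]
orientation: [[-0.647, -0.002, 0.763], [-0.763, 0.0, -0.647], [0.001, -1.0, -0.002]]
contact_force: [-0.2, -0.9, -0.6]
width: 0.093
```

```bash
python3 snap.py 44 wrist scene; python3 -c "
import cv2,numpy as np
a=cv2.imread('pics/scene44.png')[140:340,120:360]
cv2.imwrite('pics/sz44.png',cv2.resize(a,(720,600),interpolation=cv2.INTER_CUBIC))"
```

```text
{'t': 36.65, 'joint_pos': [0.1902, 0.6572, 0.4348, 2.0045, -0.4874, 0.581, 0.2563], 'position': [0.5087, -0.3253, 0.1064], 'orientation': [[-0.6466, 0.0005, 0.7629], [-0.7629, -0.0006, -0.6466], [0.0001, -1.0, 0.0008]], 'contact_force': [-0.7711, 0.0358, -0.8073], 'width': 0.0925}
```

View pics/wrist44.png

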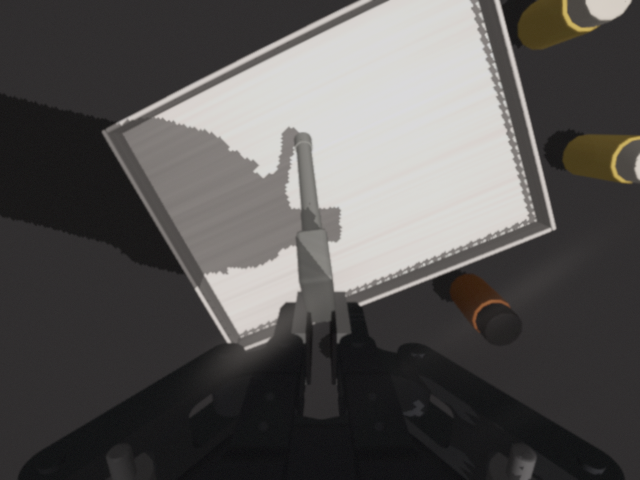

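View pics/sz44.png

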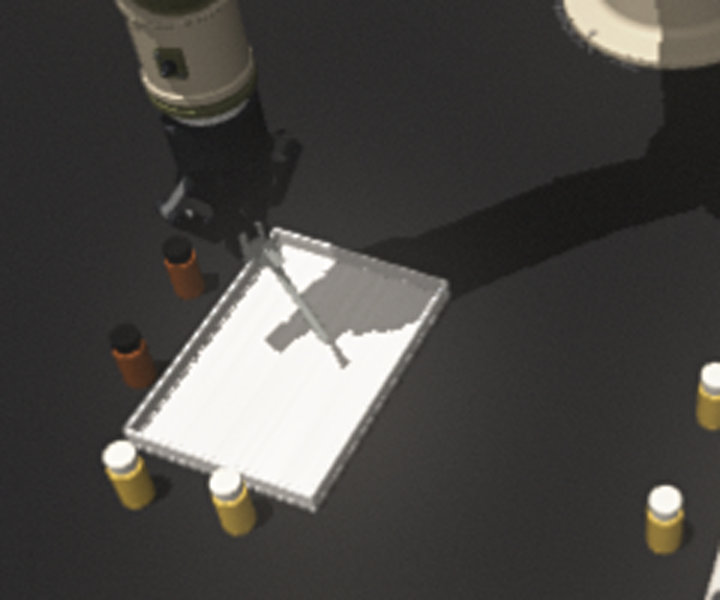

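Call:
{"fn": "drive_tool", "kwargs": {"motion": [{"dx":0.004,"dy":0,"dz":-0.007,"turn":0,"fingers":-1},{"dx":0.008,"dy":0,"dz":-0.014,"turn":0,"fingers":-1},{"dx":0.01,"dy":0,"dz":-0.02,"turn":0,"fingers":-1},{"dx":0.01,"dy":0,"dz":-0.026,"turn":0,"fingers":-1},{"dx":0.01,"dy":0,"dz":-0.032,"turn":0,"fingers":-1},{"dx":0.01,"dy":0,"dz":-0.038,"turn":0,"fingers":-1}], "force": 30}}

```text
t: 37.4
position: [0.5185, -0.3248, 0.0673]
orientation: [[-0.646, -0.0, 0.763], [-0.763, -0.0, -0.646], [0.0, -1.0, -0.0]]
contact_force: [0.1, 0.5, -0.8]
width: 0.09
```

```bash
python3 snap.py 45 wrist
```

```text
{'t': 37.45, 'joint_pos': [0.215, 0.7179, 0.3882, 2.003, -0.5249, 0.5196, 0.277], 'position': [0.5183, -0.3246, 0.0667], 'orientation': [[-0.6463, -0.0009, 0.7631], [-0.7631, 0.0003, -0.6463], [0.0003, -1.0, -0.0009]], 'contact_force': [-0.3964, -0.1588, -0.974], 'width': 0.0903}
```

View pics/wrist45.png

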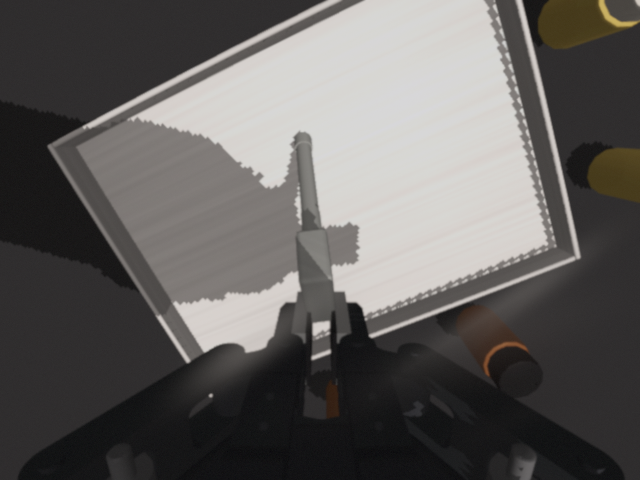

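Call:
{"fn": "drive_tool", "kwargs": {"motion": [{"dx":0,"dy":0,"dz":-0.005,"turn":0,"fingers":-1},{"dx":0,"dy":0,"dz":-0.01,"turn":0,"fingers":-1},{"dx":0,"dy":0,"dz":-0.015,"turn":0,"fingers":-1},{"dx":0,"dy":0,"dz":-0.02,"turn":0,"fingers":-1},{"dx":0,"dy":0,"dz":-0.025,"turn":0,"fingers":-1},{"dx":0,"dy":0,"dz":-0.03,"turn":0,"fingers":-1}]}}

```text
t: 38.2
position: [0.518, -0.328, 0.0391]
orientation: [[-0.648, 0.001, 0.761], [-0.761, -0.004, -0.648], [0.002, -1.0, 0.004]]
contact_force: [-5.0, -6.6, 11.3]
width: 0.087
```

```bash
python3 snap.py 46 wrist
```

```text
{'t': 38.25, 'joint_pos': [0.2425, 0.7568, 0.3511, 2.0115, -0.5512, 0.4631, 0.2998], 'position': [0.518, -0.3274, 0.0384], 'orientation': [[-0.6482, 0.001, 0.7615], [-0.7615, -0.0031, -0.6482], [0.0018, -1.0, 0.0027]], 'contact_force': [-3.1903, -2.8558, 7.7356], 'width': 0.0936}
```

View pics/wrist46.png

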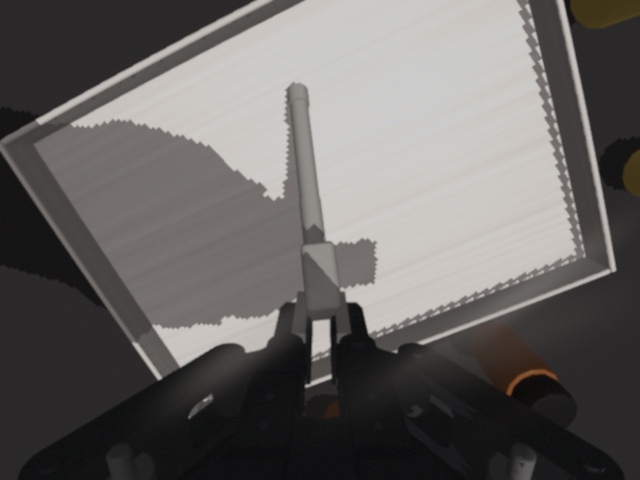

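Call:
{"fn": "drive_tool", "kwargs": {"motion": [{"dx":0,"dy":0,"dz":-0.006,"turn":0,"fingers":-1},{"dx":0,"dy":0,"dz":-0.012,"turn":0,"fingers":-1},{"dx":0,"dy":0,"dz":-0.018,"turn":0,"fingers":-1},{"dx":0,"dy":0,"dz":-0.022,"turn":0,"fingers":-1},{"dx":0,"dy":0,"dz":-0.022,"turn":0,"fingers":-1}]}}

```text
t: 38.88
position: [0.5186, -0.3247, 0.0156]
orientation: [[-0.646, -0.0, 0.763], [-0.763, 0.0, -0.646], [0.0, -1.0, -0.0]]
contact_force: [-1.0, -1.5, 3.5]
width: 0.091
```

```bash
python3 snap.py 47 wrist
```

```text
{'t': 38.925, 'joint_pos': [0.2606, 0.7883, 0.3182, 2.0162, -0.5702, 0.4237, 0.315], 'position': [0.5187, -0.3247, 0.0157], 'orientation': [[-0.6463, 0.0, 0.7631], [-0.7631, 0.0001, -0.6463], [-0.0, -1.0, -0.0]], 'contact_force': [-1.2233, -1.2496, 3.2997], 'width': 0.0894}
```

View pics/wrist47.png

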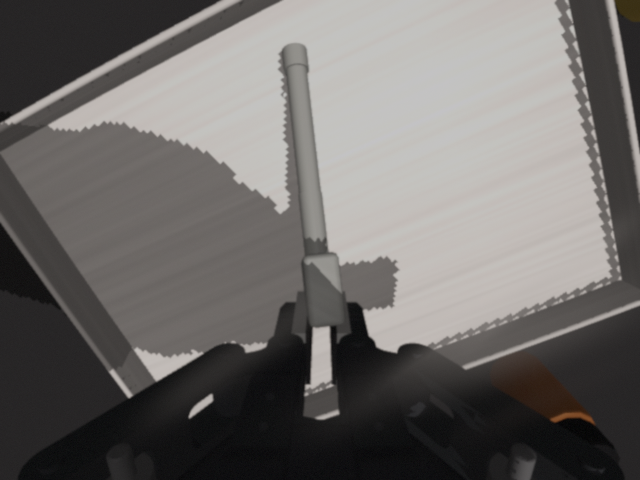

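Call:
{"fn": "drive_tool", "kwargs": {"motion": [{"dx":0,"dy":0,"dz":-0.003,"turn":0,"fingers":-0.6},{"dx":0,"dy":0,"dz":-0.003,"turn":0,"fingers":-0.2},{"dx":0,"dy":0,"dz":-0.003,"turn":0,"fingers":-0.1},{"dx":0,"dy":0,"dz":0.03,"turn":0,"fingers":-0.1},{"dx":0,"dy":0,"dz":0.09,"turn":0,"fingers":-0.1},{"dx":0,"dy":0,"dz":0.15,"turn":0,"fingers":-0.1}]}}

```text
t: 39.67
position: [0.5184, -0.3245, 0.1672]
orientation: [[-0.646, -0.001, 0.763], [-0.763, 0.0, -0.646], [0.0, -1.0, -0.001]]
contact_force: [1.5, 0.1, -0.3]
width: 0.449
```

```bash
python3 snap.py 48 wrist scene
```

```text
{'t': 39.775, 'joint_pos': [0.1274, 0.5846, 0.5176, 1.9439, -0.4314, 0.7137, 0.2], 'position': [0.5209, -0.3267, 0.1717], 'orientation': [[-0.6465, 0.0079, 0.7629], [-0.7629, -0.0042, -0.6465], [-0.0019, -1.0, 0.0088]], 'contact_force': [0.9565, -0.0099, -0.267], 'width': 0.4466}
```

View pics/wrist48.png

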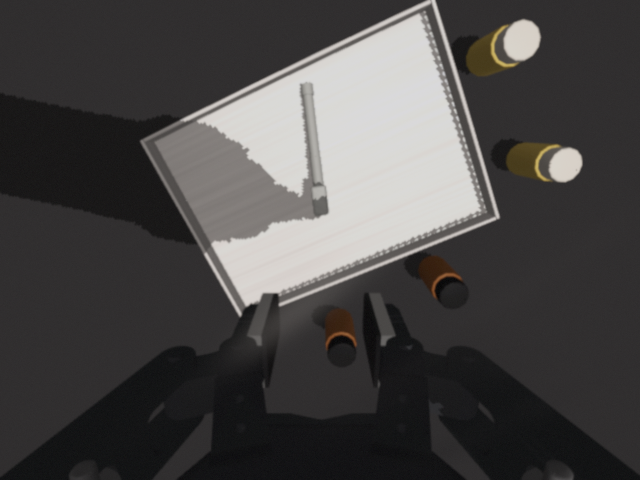

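View pics/scene48.png

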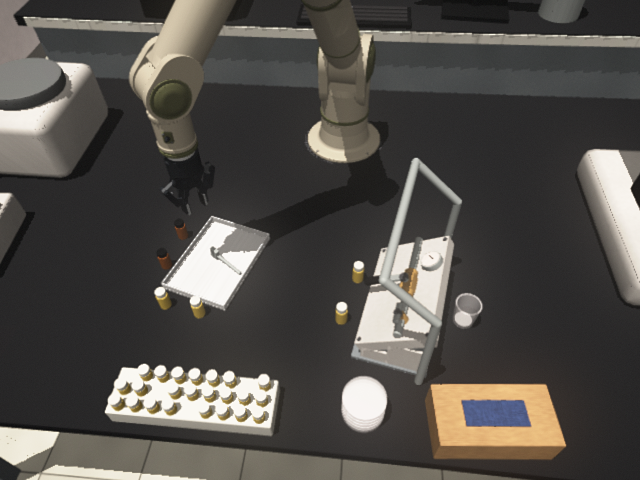

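```bash
python3 - <<'E'
from h import *
im=cv2.imread("pics/wrist48.png");cv2.imwrite("pics/zw48.png",cv2.resize(im[70:230,240:400],(600,600),interpolation=cv2.INTER_CUBIC))
w=load("wrist48");n=np.array([0,0,1.])
print("tip",plane(w,[(306,86)],[0,0,.01],n),"head end",plane(w,[(321,212)],[0,0,.02],n),"head/shank",plane(w,[(318,187)],[0,0,.02],n))
t=load("top0");
print("tube ends",plane(t,[(222,282),(250,143)],[0,0,.34],n))
E
```

```text
tip [[ 0.58235074 -0.2298617   0.01      ]] head end [[ 0.52649767 -0.31424548  0.02      ]] head/shank [[ 0.53838058 -0.2963572   0.02      ]]
tube ends [[0.50601392 0.18009356 0.34      ]
 [0.80969508 0.12197354 0.34      ]]
```

View pics/zw48.png

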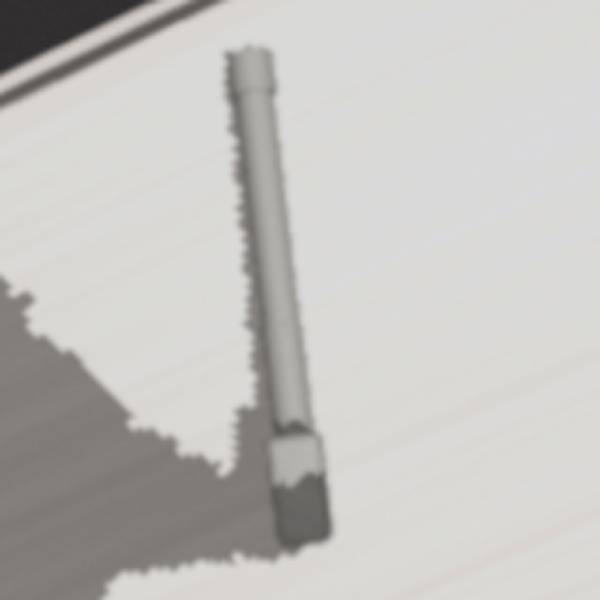

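Call:
{"fn": "drive_tool", "kwargs": {"motion": [{"dx":0.015,"dy":0.02,"dz":-0.05,"turn":7,"fingers":-0.1},{"dx":0.015,"dy":0.02,"dz":-0.1,"turn":7,"fingers":-0.1},{"dx":0.015,"dy":0.02,"dz":-0.14,"turn":7,"fingers":-0.1},{"dx":0.015,"dy":0.02,"dz":-0.157,"turn":7,"fingers":-0.1},{"dx":0.015,"dy":0.02,"dz":-0.157,"turn":7,"fingers":-0.4}], "force": 100}}

```text
t: 40.4
position: [0.5331, -0.3047, 0.0081]
orientation: [[-0.549, -0.002, 0.836], [-0.836, 0.001, -0.549], [0.0, -1.0, -0.002]]
contact_force: [0.3, 0.6, 0.2]
width: 0.301
```

```bash
python3 snap.py 49 wrist
```

```text
{'t': 40.45, 'joint_pos': [0.2343, 0.7974, 0.2977, 2.0102, -0.5512, 0.4121, 0.3775], 'position': [0.5337, -0.3051, 0.0091], 'orientation': [[-0.5488, -0.0001, 0.836], [-0.836, -0.0001, -0.5488], [0.0002, -1.0, -0.0]], 'contact_force': [-0.0334, -0.6362, 0.6968], 'width': 0.3008}
```

View pics/wrist49.png

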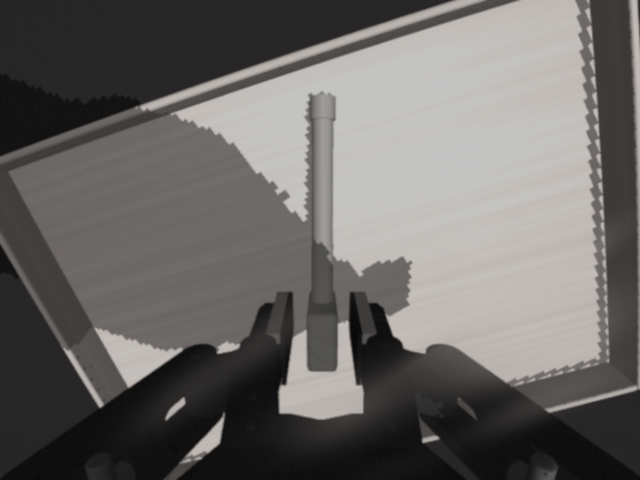

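Call:
{"fn": "drive_tool", "kwargs": {"motion": [{"dx":0,"dy":0,"dz":0,"turn":0,"fingers":-1},{"dx":0,"dy":0,"dz":0,"turn":0,"fingers":-1},{"dx":0,"dy":0,"dz":0,"turn":0,"fingers":-1},{"dx":0,"dy":0.0,"dz":0.02,"turn":0,"fingers":-1},{"dx":0.002,"dy":0.01,"dz":0.05,"turn":5,"fingers":-1},{"dx":0.004,"dy":0.03,"dz":0.085,"turn":10,"fingers":-1},{"dx":0.01,"dy":0.06,"dz":0.11,"turn":16,"fingers":-1},{"dx":0.016,"dy":0.095,"dz":0.12,"turn":22,"fingers":-1},{"dx":0.025,"dy":0.13,"dz":0.12,"turn":22,"fingers":-1},{"dx":0.035,"dy":0.165,"dz":0.12,"turn":22,"fingers":-1}]}}

```text
t: 41.7
position: [0.5689, -0.1386, 0.1305]
orientation: [[-0.195, 0.001, 0.981], [-0.981, 0.0, -0.195], [-0.0, -1.0, 0.001]]
contact_force: [0.4, -0.1, -0.1]
width: 0.122
```

```bash
python3 snap.py 50 wrist; python3 - <<'E'
from h import *
d=np.load("panel.npz");R,c=d["R"],d["c"]
hd=np.array([.1962,.9806,0])
for q,ex in((0,8),(15,8),(30,8),(45,6),(60,3),(75,0),(90,0)):
    a=np.radians(q);s,k=np.sin(a),np.cos(a);r=70
    x=20-r*k-9*s-6*s+ex; y=r*s-9*k-6*k-(8 if q==0 else 0)
    xc=20-r*k-9*s
    P=c+R@np.array([x-ex,y,42])/1000*1.0
    P=P+hd*ex/1000*.84
    print(q,"tip",P.round(4),"tool",(P-hd*.093+[0,0,.002]).round(4))
E
```

```text
{'t': 41.75, 'joint_pos': [-0.1081, 0.5916, 0.3593, 2.028, -0.3708, 0.5836, 0.3167], 'position': [0.5705, -0.1326, 0.1299], 'orientation': [[-0.1899, 0.0011, 0.9818], [-0.9818, 0.0035, -0.1899], [-0.0036, -1.0, 0.0005]], 'contact_force': [1.5168, 4.2928, -1.9191], 'width': 0.1205}
0 tip [0.6787 0.1146 0.118 ] tool [0.6604 0.0234 0.12  ]
15 tip [0.6523 0.1186 0.1172] tool [0.634  0.0274 0.1192]
30 tip [0.6348 0.125  0.119 ] tool [0.6166 0.0338 0.121 ]
45 tip [0.6193 0.1332 0.1234] tool [0.601  0.042  0.1254]
60 tip [0.6068 0.1435 0.13  ] tool [0.5886 0.0523 0.132 ]
75 tip [0.5984 0.1558 0.1384] tool [0.5802 0.0646 0.1404]
90 tip [0.5952 0.1715 0.1479] tool [0.5769 0.0803 0.1499]
```

View pics/wrist50.png

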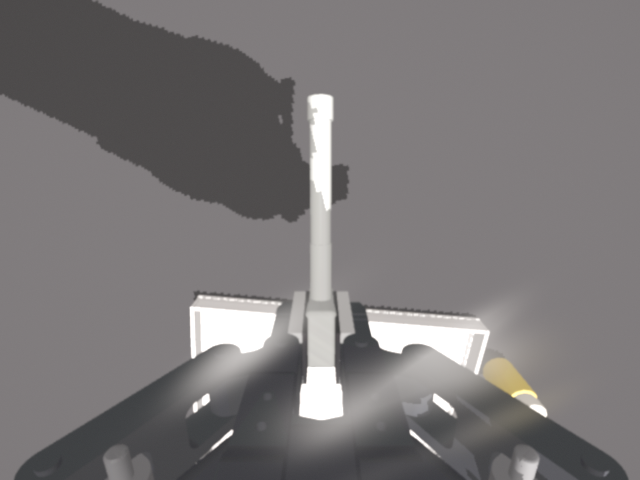

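Call:
{"fn": "drive_tool", "kwargs": {"motion": [{"dx":0.025,"dy":0.03,"dz":0,"turn":0,"fingers":-1},{"dx":0.055,"dy":0.06,"dz":0,"turn":0,"fingers":-1},{"dx":0.08,"dy":0.09,"dz":-0.005,"turn":0,"fingers":-1},{"dx":0.086,"dy":0.125,"dz":-0.009,"turn":0,"fingers":-1},{"dx":0.091,"dy":0.15,"dz":-0.009,"turn":0,"fingers":-1},{"dx":0.0915,"dy":0.162,"dz":-0.009,"turn":0,"fingers":-1},{"dx":0.0915,"dy":0.162,"dz":-0.009,"turn":0,"fingers":-1}]}}

```text
t: 42.62
position: [0.66, 0.0227, 0.1204]
orientation: [[-0.194, 0.0, 0.981], [-0.981, -0.0, -0.194], [0.0, -1.0, 0.0]]
contact_force: [0.2, -0.6, -0.4]
width: 0.125
```

```bash
python3 snap.py 51 wrist
```

```text
{'t': 42.675, 'joint_pos': [-0.3693, 0.6824, 0.396, 1.8619, -0.3986, 0.6755, 0.0652], 'position': [0.6599, 0.0215, 0.1204], 'orientation': [[-0.1955, 0.0003, 0.9807], [-0.9807, -0.0006, -0.1955], [0.0005, -1.0, 0.0004]], 'contact_force': [0.4988, -1.0482, -0.7672], 'width': 0.1241}
```

View pics/wrist51.png

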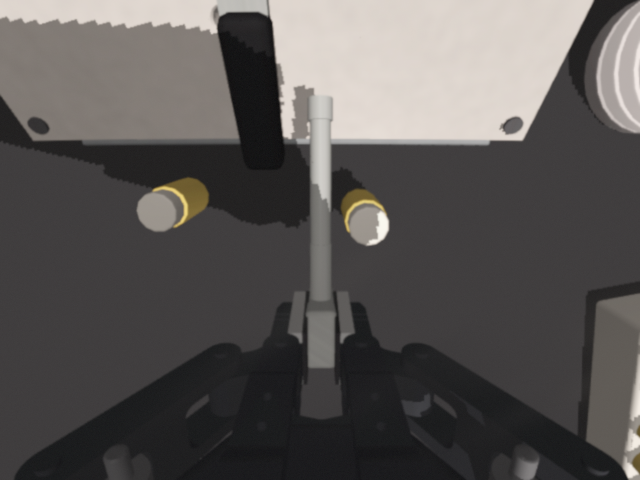

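Call:
{"fn": "drive_tool", "kwargs": {"motion": [{"dx":-0.013,"dy":0.0022,"dz":-0.001,"turn":0,"fingers":-1},{"dx":-0.026,"dy":0.0044,"dz":-0.001,"turn":0,"fingers":-1},{"dx":-0.035,"dy":0.0076,"dz":0,"turn":0,"fingers":-1},{"dx":-0.044,"dy":0.011,"dz":0.001,"turn":0,"fingers":-1},{"dx":-0.052,"dy":0.015,"dz":0.003,"turn":0,"fingers":-1},{"dx":-0.0593,"dy":0.019,"dz":0.0055,"turn":0,"fingers":-1}]}}

```text
t: 43.42
position: [0.6014, 0.0405, 0.1258]
orientation: [[-0.197, 0.003, 0.98], [-0.98, -0.0, -0.197], [-0.0, -1.0, 0.003]]
contact_force: [5.2, -1.7, -3.5]
width: 0.121
```

```bash
python3 snap.py 52 wrist
```

```text
{'t': 43.475, 'joint_pos': [-0.4245, 0.6177, 0.3951, 1.9965, -0.4047, 0.6015, 0.0443], 'position': [0.6003, 0.0411, 0.126], 'orientation': [[-0.1967, 0.0018, 0.9805], [-0.9805, 0.0001, -0.1967], [-0.0004, -1.0, 0.0017]], 'contact_force': [3.5843, -2.4498, -1.2495], 'width': 0.1205}
```

View pics/wrist52.png

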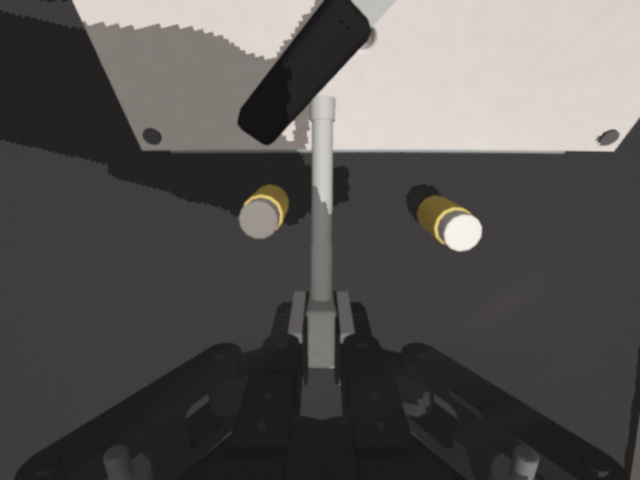

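Call:
{"fn": "drive_tool", "kwargs": {"motion": [{"dx":-0.0065,"dy":0.005,"dz":0.003,"turn":0,"fingers":-1},{"dx":-0.0124,"dy":0.0105,"dz":0.0065,"turn":0,"fingers":-1},{"dx":-0.017,"dy":0.016,"dz":0.0105,"turn":0,"fingers":-1},{"dx":-0.0208,"dy":0.0226,"dz":0.015,"turn":0,"fingers":-1},{"dx":-0.023,"dy":0.03,"dz":0.02,"turn":0,"fingers":-1},{"dx":-0.024,"dy":0.038,"dz":0.0245,"turn":0,"fingers":-1}]}}

```text
t: 44.22
position: [0.5758, 0.0783, 0.1501]
orientation: [[-0.196, -0.002, 0.981], [-0.981, -0.001, -0.196], [0.002, -1.0, -0.001]]
contact_force: [1.6, -7.8, 2.1]
width: 0.121
```

```bash
python3 snap.py 53 wrist
```

```text
{'t': 44.275, 'joint_pos': [-0.5234, 0.5672, 0.4277, 2.0246, -0.3879, 0.6293, -0.0332], 'position': [0.576, 0.0795, 0.1506], 'orientation': [[-0.1949, -0.0012, 0.9808], [-0.9808, -0.0005, -0.1949], [0.0007, -1.0, -0.0011]], 'contact_force': [-1.3126, -5.9727, 2.4062], 'width': 0.1221}
```

View pics/wrist53.png

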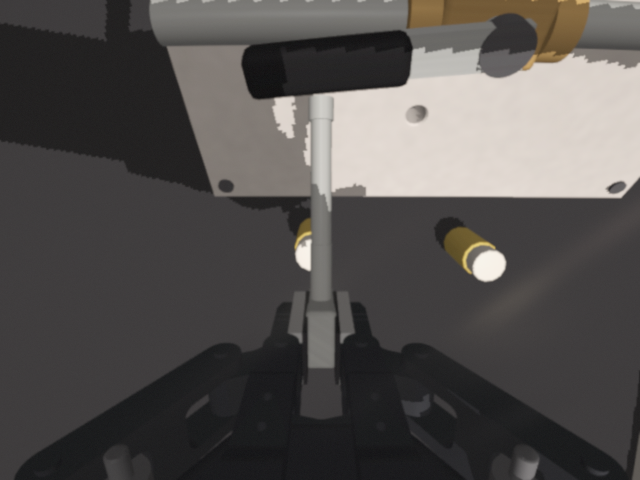

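Call:
{"fn": "drive_tool", "kwargs": {"motion": [{"dx":0.001,"dy":0.003,"dz":0.001,"turn":0,"fingers":-1},{"dx":0.001,"dy":0.006,"dz":0.002,"turn":0,"fingers":-1},{"dx":0.002,"dy":0.009,"dz":0.003,"turn":0,"fingers":-1},{"dx":0.0025,"dy":0.012,"dz":0.003,"turn":0,"fingers":-1},{"dx":0.0025,"dy":0.012,"dz":0.003,"turn":0,"fingers":-1}]}}

```text
t: 44.9
position: [0.5763, 0.0848, 0.1531]
orientation: [[-0.199, -0.005, 0.98], [-0.98, -0.006, -0.199], [0.007, -1.0, -0.004]]
contact_force: [-7.2, -23.5, 6.7]
width: 0.12
```

```bash
python3 snap.py 54 wrist
```

```text
{'t': 44.95, 'joint_pos': [-0.5415, 0.5681, 0.4387, 2.0172, -0.3823, 0.6422, -0.0526], 'position': [0.5763, 0.0848, 0.153], 'orientation': [[-0.1992, -0.0051, 0.98], [-0.9799, -0.0062, -0.1992], [0.0071, -1.0, -0.0038]], 'contact_force': [-6.2997, -22.5906, 7.3068], 'width': 0.1217}
```

View pics/wrist54.png

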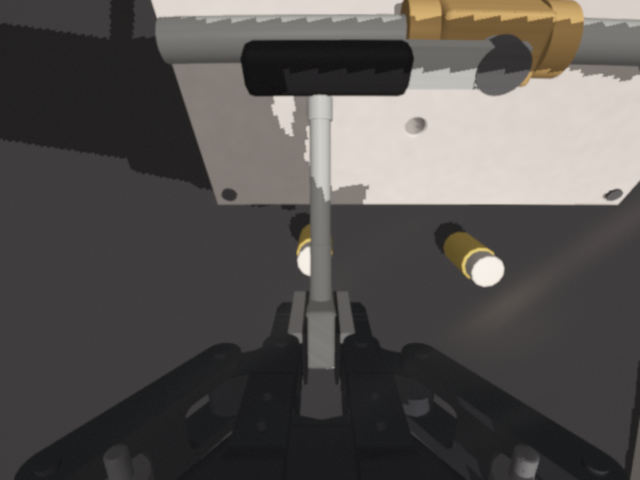

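Call:
{"fn": "drive_tool", "kwargs": {"motion": [{"dx":-0.004,"dy":-0.02,"dz":0,"turn":0,"fingers":-1},{"dx":-0.009,"dy":-0.045,"dz":0,"turn":0,"fingers":-1},{"dx":-0.014,"dy":-0.08,"dz":0,"turn":-4,"fingers":-1},{"dx":-0.018,"dy":-0.12,"dz":0,"turn":-8,"fingers":-1},{"dx":-0.023,"dy":-0.165,"dz":-0.005,"turn":-12,"fingers":-1},{"dx":-0.028,"dy":-0.21,"dz":-0.01,"turn":-16,"fingers":-1},{"dx":-0.033,"dy":-0.255,"dz":-0.015,"turn":-20,"fingers":-1},{"dx":-0.038,"dy":-0.3,"dz":-0.02,"turn":-22,"fingers":-1},{"dx":-0.042,"dy":-0.345,"dz":-0.03,"turn":-22,"fingers":-1},{"dx":-0.046,"dy":-0.38,"dz":-0.045,"turn":-22,"fingers":-1}]}}

```text
t: 46.2
position: [0.5332, -0.2897, 0.1079]
orientation: [[-0.548, 0.001, 0.836], [-0.836, 0.001, -0.548], [-0.001, -1.0, -0.0]]
contact_force: [1.6, 0.6, -0.5]
width: 0.123
```

```bash
python3 snap.py 55 wrist top
```

```text
{'t': 46.3, 'joint_pos': [0.1278, 0.6582, 0.4292, 1.9964, -0.4757, 0.5866, 0.2961], 'position': [0.5315, -0.2921, 0.1069], 'orientation': [[-0.5519, -0.0016, 0.8339], [-0.8339, -0.0004, -0.5519], [0.0012, -1.0, -0.0011]], 'contact_force': [-0.4948, -0.0085, -1.094], 'width': 0.1205}
```

View pics/wrist55.png

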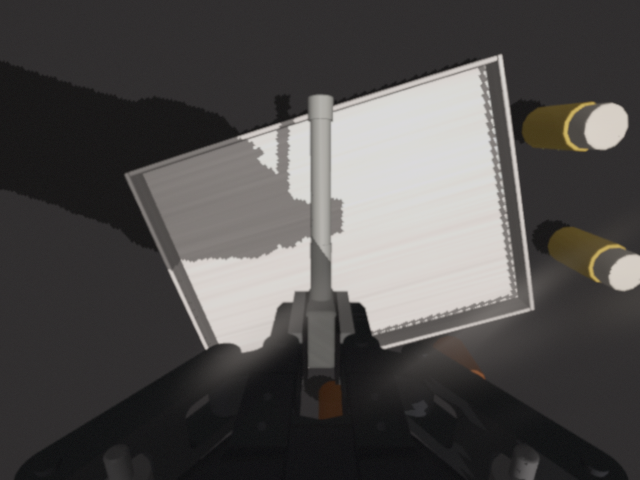

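View pics/top55.png

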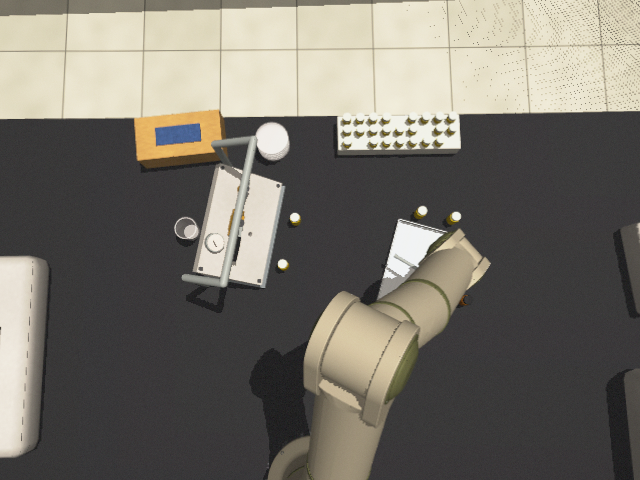

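Call:
{"fn": "drive_tool", "kwargs": {"motion": [{"dx":0,"dy":-0.01,"dz":-0.01,"turn":0,"fingers":-1},{"dx":0,"dy":-0.018,"dz":-0.03,"turn":0,"fingers":-1},{"dx":0,"dy":-0.018,"dz":-0.055,"turn":0,"fingers":-1},{"dx":0,"dy":-0.018,"dz":-0.075,"turn":0,"fingers":-1},{"dx":0,"dy":-0.018,"dz":-0.087,"turn":0,"fingers":-1},{"dx":0,"dy":-0.018,"dz":-0.093,"turn":0,"fingers":-1},{"dx":0,"dy":-0.018,"dz":-0.097,"turn":0,"fingers":-1},{"dx":0,"dy":-0.018,"dz":-0.097,"turn":0,"fingers":-1}]}}

```text
t: 47.3
position: [0.5336, -0.3068, 0.011]
orientation: [[-0.548, 0.0, 0.836], [-0.836, -0.0, -0.548], [-0.0, -1.0, 0.0]]
contact_force: [0.7, -0.1, -0.6]
width: 0.12
```

```bash
python3 snap.py 56 wrist
```

```text
{'t': 47.35, 'joint_pos': [0.2326, 0.7956, 0.3048, 2.0087, -0.5568, 0.4176, 0.386], 'position': [0.5336, -0.3068, 0.0112], 'orientation': [[-0.5484, 0.0005, 0.8362], [-0.8362, -0.0003, -0.5484], [-0.0, -1.0, 0.0006]], 'contact_force': [0.3114, 0.1506, -1.0369], 'width': 0.1247}
```

View pics/wrist56.png

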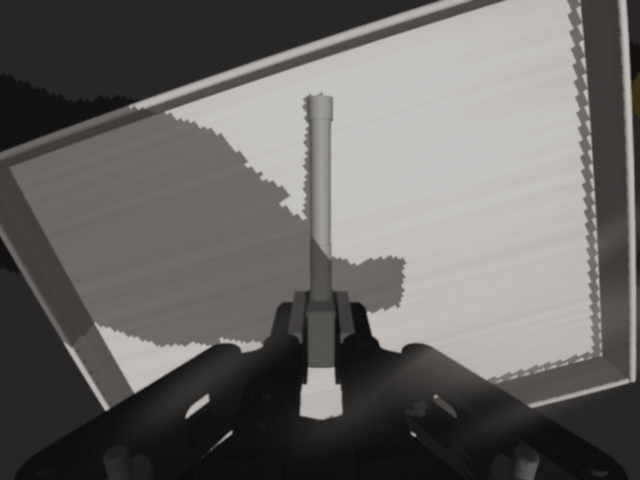

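Low over the floor (about 2 mm). Release gently and rise.

Call:
{"fn": "drive_tool", "kwargs": {"motion": [{"dx":0,"dy":0,"dz":-0.002,"turn":0,"fingers":-1},{"dx":0,"dy":0,"dz":-0.002,"turn":0,"fingers":-0.5},{"dx":0,"dy":0,"dz":-0.002,"turn":0,"fingers":-0.2},{"dx":0,"dy":0,"dz":-0.002,"turn":0,"fingers":-0.1},{"dx":0,"dy":0,"dz":0.03,"turn":0,"fingers":-0.1},{"dx":0,"dy":0,"dz":0.09,"turn":0,"fingers":-0.1},{"dx":0,"dy":0,"dz":0.15,"turn":0,"fingers":-0.1},{"dx":-0.05,"dy":-0.01,"dz":0.2,"turn":0,"fingers":-0.1},{"dx":-0.05,"dy":-0.01,"dz":0.2,"turn":0,"fingers":-0.1}]}}

```text
t: 48.48
position: [0.4815, -0.3184, 0.2139]
orientation: [[-0.551, 0.003, 0.834], [-0.834, -0.002, -0.551], [-0.0, -1.0, 0.004]]
contact_force: [0.7, 0.8, -0.6]
width: 0.451
```

```bash
python3 snap.py 57 wrist scene top; python3 - <<'E'
from h import *
a=cv2.imread('pics/top57.png')[150:330,160:480];cv2.imwrite('pics/t57.png',cv2.resize(a,(800,450),interpolation=cv2.INTER_CUBIC))
E
```

```text
{'t': 48.625, 'joint_pos': [0.1095, 0.4955, 0.5428, 1.9866, -0.3673, 0.7555, 0.29], 'position': [0.4837, -0.3163, 0.2107], 'orientation': [[-0.5483, 0.0006, 0.8363], [-0.8363, 0.0003, -0.5483], [-0.0006, -1.0, 0.0003]], 'contact_force': [0.9754, -0.1258, -0.0801], 'width': 0.4496}
```

View pics/wrist57.png

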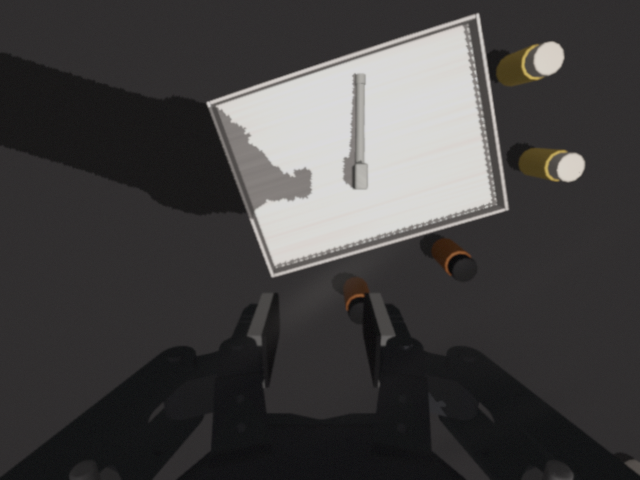

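View pics/scene57.png

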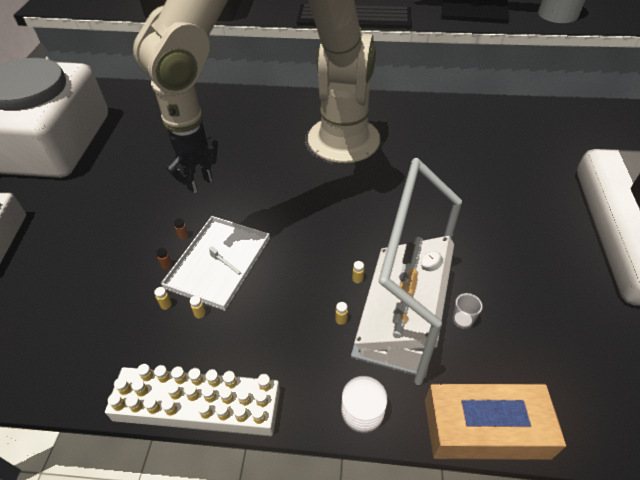

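View pics/t57.png

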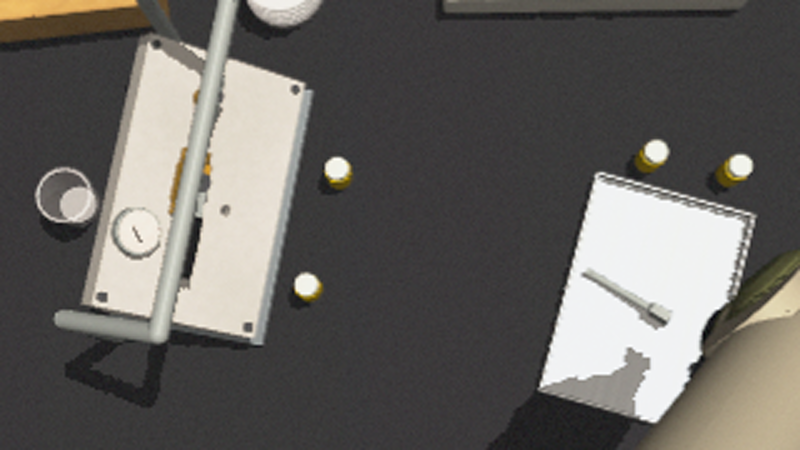

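```bash
python3 - <<'E'
from cell import env, eyes, job
print(job.close_job()); print(env.state()["t"])
E
```

```text
the job is handed in; nothing more can be done
None
the job is handed in; nothing more can be done
```

I worked the pin out, swung the valve handle to its open stop and laid the pin in the tray. The job was handed in at about 48.6 s of the 67 s allowed. It reports no verdict, so these are my own checks.

**Twisting**
- The moves can only turn the tool about the vertical, so I gripped the low corner of the pin's head with an upright gripper set down-slope of the tube.
- The first twist read about +25° by camera.
- On the way back the pads slipped off the head and spun the pin to about +80°. I brought it back with a hooked finger, side pushes and re-grips.
- It then passed through straight, with the nearest picture reading +9°, and on to about −25°. The tip was still deep in the bore throughout.
- I did not measure the crossing within 0.12 rad directly. It follows from the +9° and −15° readings on either side of it.

**Pull**
- The pin came free with only a few newtons on the wrist and was drawn right out square to the panel.

**Valve**
- With the tool upright, the tube kept the fingers from reaching the handle's open position. After first laying the pin in the tray, I picked it up again and used it as a pusher.
- The handle stopped parallel to the pipe with about 24 N of push against its stop. The handle angle is judged from pictures, not read directly.

**Last checks**
- The wrist, scene and top pictures show the pin lying well inside the tray, the handle along the pipe and the gripper clear of everything.
- The vials and beaker stand where they were. I never moved the gripper near the bleed valve, but I did not measure its angle at the end.

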